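# Set, lock and guard the belt tensioner

## Task

Get the sander's belt drive ready: put the stray wooden blanks that lie on the drive plate into the plywood tray, and push the sprung tensioner arm round by its roller until its pointer stands at the setting marker on the scale. With the arm standing there, take the T-handled hex key from its stand, seat it fully in the socket of the pivot's lock screw, tighten the screw clockwise to its stop, and stand the key back in its block. Finish with the guard fully down on its two pegs over the pivot, open side to the arm, and leave the setting marker and the other things on the bench alone.

Things in the scene. Friction and masses are not known exactly. Their poses are not given: they have to be found in the camera images.
- drive: the machine: dark steel belt-drive plate 290 x 280 x 12 mm fixed to the bench, belt off. Origin on the bench surface; the plate spans x -140..150, y -140..140 mm in its own frame, top at z = 12 mm. The pivot of the tensioner arm is at its own x = -60, y = 0 mm, near the robot side; the scale is an arc 156 to 192 mm out from the pivot on the far (+x) side. Two grooved pulleys 42 mm across and 22 mm tall stand in the far corners (x = 126, y = +-115 mm)
- tension_arm (a joint): angle (rad) of the sprung tensioner arm, 0 to 1.2, growing counter-clockwise seen from above; at value a it points to a - 0.6 rad from the drive's own x axis. One scale mark is 0.1 rad, the first mark at 0, the long marks at 0, 0.5 and 1.0. A spring (0.7 N m/rad from 0) resists, and the nipped pivot adds 0.8 N m of friction, so the arm stays where it is left: pushing at the roller takes about 7 to 14 N. It can be pushed back from the other side. It starts at 0 to 0.15
- roller (a point): middle of the upright black idler roller on the arm, 110 mm from the pivot; roller 30 mm across, its top 60 mm and its foot 14 mm above the bench. Push the arm here. The bar of the arm is 18 mm wide, its top 26 mm above the bench
- pointer_tip (a point): tip of the steel pointer at the end of the arm, 159 mm from the pivot, 21 mm above the bench
- setting_rider (a joint): angle (rad) of the setting marker on the scale, measured like the arm's: 0.5 to 0.9. The marker is a small steel block, 12 x 6 x 20 mm, at 190 mm from the pivot, with a thin steel line pointing inwards; it must not be shifted
- setting (a point): the place, 159 mm from the pivot and on the marker's line, where the pointer's tip belongs
- lock_screw (a joint): angle (rad) of the lock screw, growing clockwise seen from above (tightening) from its start at 0 to 0.25 up to the stop at 1.2; its friction is 0.07 N m, nothing turns it back
- socket (a point): centre of the floor of the hexagon socket of the lock screw, on the pivot axis, 38 mm above the bench; z up. The socket is 15 mm across flats and 20 mm deep, below a bevel of 2.5 mm that widens to 20 mm (mouth 60.5 mm above the bench), open upwards, in a round head 34 mm across. Its frame turns with the screw; the flats face its own x axis and every 60 degrees from it
- hex_key: T-handled hexagon key of steel. Origin: centre of the tip, z along the shank towards the handle. Shank 14 mm across flats, 97 mm long, the last 4 mm tapered to 9 mm across; flats face its own x axis and every 60 degrees from it. Handle: black bar along its own x, 85 x 20 x 20 mm, centre 107 mm from the tip. 180 to 290 g
- stand_in (a point): centre of the floor of the hole in the key stand, 5 mm above the bench. The stand is a wooden block 75 x 75 x 50 mm fixed to the bench, with a square blind hole of 20 mm, 45 mm deep, in the middle of its top (sides along this frame's x and y), in which the key stands upright
- guard: grey sheet-metal hood for the pivot, 320 to 560 g. Origin between its two feet, at their underside; open underneath and towards its own +x, walls at y = +-52 mm and x = -40 mm, top face 60 mm up. Black bar handle on top, along its own x, 86 x 16 x 14 mm, centre at x = -3, z = 91 mm, 24 mm of free room under it between its posts at x = -38 and 32 mm. It stands upright on the bench at the start
- foot_l (a point): underside of the guard's foot at its own y = +70 mm: a 36 x 34 mm lug 6 mm thick with a 13 mm hole
- foot_r (a point): the same at y = -70 mm
- peg_l (a point): foot of the steel peg at the drive's y = +70 mm beside the pivot (same x as the pivot), at the plate's top (12 mm above the bench); peg 10 mm thick, 25 mm tall, the last 6 mm pointed
- peg_r (a point): the same at y = -70 mm; foot_l goes on peg_l, foot_r on peg_r, with the open side of the guard towards the arm
- tray: low open plywood tray 220 x 160 x 28 mm, walls and floor 5 mm, fixed to the bench; origin centre of its underside, long side along its own x
- blank1: dark wooden guitar-bridge blank 62 x 26 x 18 mm (x, y, z), 35 g, lying flat on the drive plate at the start; origin centre of its underside. Two to four blanks are there, the others absent
- blank2: dark wooden guitar-bridge blank 62 x 26 x 18 mm (x, y, z), 35 g, lying flat on the drive plate at the start; origin centre of its underside. Two to four blanks are there, the others absent
- blank3: dark wooden guitar-bridge blank 62 x 26 x 18 mm (x, y, z), 35 g, lying flat on the drive plate at the start; origin centre of its underside. Two to four blanks are there, the others absent
- blank4: dark wooden guitar-bridge blank 62 x 26 x 18 mm (x, y, z), 35 g, lying flat on the drive plate at the start; origin centre of its underside. Two to four blanks are there, the others absent
- screw_jar: bystander: glass jar, 60 mm across, 75 mm tall, origin at its underside
- glue_bottle: bystander: white glue bottle, 52 mm across, 140 mm tall, origin at its underside
- sanding_block: bystander: cork sanding block 60 x 90 x 35 mm, origin at its underside
- brush: bystander: small brush lying on the bench

How it is judged:
On the way, in this order (a step that is already met when the one before it is completed fails the run):
1. the tensioner arm's pointer stands at the setting marker (within 6 mm) and is still (horizontal distance between pointer_tip and setting below 0.006 m and velocity of joint tension_arm between -0.02 and 0.02 rad/s), for 0.3 s.
2. the hex key is fully seated in the lock screw's socket, before it is turned, with the pointer still at the marker (horizontal distance between pointer_tip and setting below 0.006 m and z of hex_key in the frame of socket between -0.003 and 0.004 m and horizontal distance between hex_key and socket below 0.004 m and value of joint lock_screw below 0.6 rad), for 0.2 s.
3. the screw is tightened to its stop (past 1.1 rad) with the seated key (horizontal distance between pointer_tip and setting below 0.006 m and z of hex_key in the frame of socket between -0.003 and 0.004 m and horizontal distance between hex_key and socket below 0.004 m and value of joint lock_screw above 1.1 rad), for 0.2 s.
At the end, for the whole second after the job is handed in: pointer within 6 mm of the setting point; lock screw past 1.1 rad (stop at 1.2); every blank present in the tray; the key upright in its stand, tip within 12 mm of the hole's floor; each guard foot within 5 mm of its peg's foot; all at rest (horizontal distance between pointer_tip and setting below 0.006 m and value of joint lock_screw above 1.1 rad and x of blank1 in the frame of tray between -0.105 and 0.105 m and y of blank1 in the frame of tray between -0.075 and 0.075 m and z of each of blank1, blank2, blank3, blank4 in the frame of tray below 0.05 m and linear speed of each of blank1, blank2, blank3, blank4, hex_key, guard below 0.02 m/s and x of blank2 in the frame of tray between -0.105 and 0.105 m and y of blank2 in the frame of tray between -0.075 and 0.075 m and x of blank3 in the frame of tray between -0.105 and 0.105 m and y of blank3 in the frame of tray between -0.075 and 0.075 m and x of blank4 in the frame of tray between -0.105 and 0.105 m and y of blank4 in the frame of tray between -0.075 and 0.075 m and horizontal distance between hex_key and stand_in below 0.012 m and z of hex_key in the frame of stand_in below 0.012 m and angle between hex_key's own z axis and vertical below 0.25 rad and distance between foot_l and peg_l below 0.005 m and distance between foot_r and peg_r below 0.005 m); the robot touches nothing.
It fails at once if the setting marker is shifted by more than 5 mm (distance of setting from where it was at the start of the episode above 0.005 m).
It fails at once if a bystander is moved by more than 40 mm (distance of any of screw_jar, glue_bottle, sanding_block, brush from where it was at the start of the episode above 0.04 m).
Of blank1, blank2, blank3, blank4 only 2 to 4 are there at a start; the rules pass over those that are not, and their reading is None.
At some moment in a run one of blank1, blank2, blank3, blank4, guard may be knocked a few centimetres aside while the robot is not near it.
It also fails if it takes over 210 s, if anything falls off the work surface, if the arm or the gripper's body presses on something with over 40 N, if the wrist force passes 120 N, or if a joint passes its speed limit or range.

## Robot

A 6-joint arm with a two-finger parallel gripper is mounted at the origin on the work surface. World frame = base frame: x ahead of the robot, y to its left, z up, the work surface at z = 0. Lengths are in m, angles in rad, forces in N, time in s.
With the tool pointing down it reaches from about 0.3 to 0.775 m from the base axis. Payload 14.6 kg.
Tool frame: the origin (TCP) lies on the centre line of the jaws, within the pads' length; the fingertips stand 19 mm ahead of it and the grasp point (between the pads) is the TCP (ctrl.tip_reach is the distance from the TCP to the fingertips, in m); x points along the fingers, y is the direction in which the jaws open and shut, and the axes are right-handed (so a half turn about x gives the same grasp; the last joint's range is limited). The gripper opens to 94 mm and grips with 3 to 60 N. Pads are 16 mm wide; open, the fingers measure 119 mm over their backs; the gripper's body (75 mm by 177 mm) begins 78 mm behind the grasp point.
Start: joints at [-1.315, 0.3, 1.521, -0, 1.321, -0.067], TCP at [0.174, -0.522, 0.224] pointing down, gripper open.
Joint ranges: [-3.03, 3.03], [-0.79, 2.21], [0.23, 2.52], [-1.04, 4.18], [0, 3.07], [-2.55, 2.55]. Speed limits (rad/s): [2.22, 2.22, 2.57, 3.14, 3.14, 3.14].

## Interface

Orientations are given as [roll, pitch, yaw] about the fixed x, y, z axes, in that order (R = Rz(yaw) Ry(pitch) Rx(roll)).
In Python, from station import ctrl, optics, models gives the robot as it stands. The module is installed in compiled form; this text tells all that it offers.
- The arm moves only by the tool arm_command, never from a script. Its argument "deltas" is a list of rows, each an object with "translation": the shift along the tool's x, y, z in units of 25 mm (1.0 is 25 mm), a list of three; "turn": the turn, a rotation vector about the tool's x, y, z in units of 5 degrees (1.0 is 5 degrees), a list of three. In form: [{"translation": [x, y, z], "turn": [rx, ry, rz]}, ...]. A call has 1 to 12 rows; each row is the pose to reach, as a shift and turn from the pose commanded when the call began, along the tool's axes at that moment; what a row does not reach only later rows make up. A row lasts 1/12 s, in which the tool goes at most 41.7 mm and 7.16 degrees, less where a joint would pass 70% of its speed; a pose out of reach is approached as far as the arm can. A call with a gripper value outside its range is refused whole. "gripper" is the finger opening in mm, from 0 to 94, set as the call begins (left out, the last holds). The fingers move at their own pace and stop on an object; "force" is the grip in N (left out, the last holds). Time passes only in rows, so rows that repeat a pose let the fingers close. It gives the time, the measured TCP pose, the force and the opening at its end, in the units of the state.
- ctrl.get_obs(): the state, without advancing time (a new reading comes with each control period).
- optics.camera(name): name is "side" or "top"; returns the picture (384x512x3 uint8, red, green, blue); there is no depth.
- optics.get_calibration(name): a dict with "K" (3x3 intrinsics, pixels), "origin" and "orientation" of the camera in the world. Camera axes: x right, y down, z forward; pixel columns grow to the right and rows downward; lengths in m; the calibration is good to about 2 mm. A picture is of the moment at which its call begins. get_calibration takes no time and is no camera call.
- ctrl.hand_in(): hands the job in, once; it reports no verdict.
Trained networks look in the newest picture that a camera, given by its name, has taken for a name from the list of things; names that differ only in an ending like _2 or _b are one class to them, and where a whole thing is asked for, a point or a joint stands for the part that bears it (a point fixed in the world has none). Each returns a list of dicts, best first, with "score" (0 to 1); they miss things now and then, are a little off and sometimes report something else, mostly with a low value. They report only what shows in the picture. A call takes as long as a camera call.
- models.look_for(target, camera): "box" ([left, top, right, bottom] in pixels, round what is visible of it).
- models.cut_out(target, camera): "pixels" (384x512 bool, what is visible of it) and "box" ([left, top, right, bottom] in pixels, round what is visible of it).
- models.mark_of(target, camera): "at" ([column, row] in pixels: a listed point, or the origin of a listed thing).
The state is a dict: "time_s": time; "qpos": joint angles; "joint_vel": joint speeds; "tau": joint torques, N m; "ee_pos": TCP position; "eef_rot": TCP orientation; "force": force on the tool from outside, world axes, zero at the start; "moment": the same for the moment, N m; "grip_width": finger opening in m.
Only numpy, scipy, OpenCV 4.12 (cv2) and the standard library are available. Lean on these libraries where they do the work, as an engineer would, in place of code of your own. Each camera call takes 0.05 s, during which the arm holds its last target.

## Working session

There is one attempt and no reset: what is moved stays moved. The work goes in short steps, Python scripts to look and compute and a tool call to move; the robot and the scene stay as the last step left them, time stands still between calls to the robot, and variables do not carry over. Pictures are saved under pics/ and viewed, and the job is handed in when it is done.

Besides the shell and the picture viewer there is one more tool, called after "Request:" in YAML: its name, and indented under it one key for each argument. arm_command: Moves the arm, as the interface text tells. Its arguments: {"type":"object","properties":{"deltas":{"type":"array"},"gripper":{"type":"number"},"force":{"type":"number"}},"required":["deltas"]}

```bash
ls; mkdir -p pics
cat > h.py <<'E'
import numpy as np, cv2
from station import ctrl, optics, models
from scipy.spatial.transform import Rotation as R
def snap(cam,name,crop=None,scale=1):
    im=optics.camera(cam)
    o=im
    if crop: o=im[crop[1]:crop[3],crop[0]:crop[2]]
    if scale!=1: o=cv2.resize(o,None,fx=scale,fy=scale,interpolation=cv2.INTER_CUBIC)
    cv2.imwrite('pics/'+name,o[:,:,::-1]); return im
def cal(cam):
    c=optics.get_calibration(cam); K=np.array(c['K']); o=np.array(c['origin']); q=np.array(c['orientation'])
    M=q if q.shape==(3,3) else R.from_euler('xyz',q).as_matrix()
    return K,o,M
def ray(cam,px):
    K,o,M=cal(cam); d=M@np.linalg.inv(K)@np.array([px[0],px[1],1.]); return o,d/np.linalg.norm(d)
def onz(cam,px,z):
    o,d=ray(cam,px); return o+d*(z-o[2])/d[2]
def proj(cam,p):
    K,o,M=cal(cam); v=K@(M.T@(np.asarray(p,float)-o)); return v[:2]/v[2]
def tri(pa,pb,ca='top',cb='side'):
    o1,d1=ray(ca,pa);o2,d2=ray(cb,pb)
    A=np.stack([d1,-d2],1); t=np.linalg.lstsq(A,o2-o1,rcond=None)[0]
    a=o1+d1*t[0];b=o2+d2*t[1]; return (a+b)/2,np.linalg.norm(a-b)
E
python3 - <<'E'
from h import *
np.set_printoptions(precision=4,suppress=True)
for c in ['top','side']:
    print(c,optics.get_calibration(c)); snap(c,c+'0.png',scale=1.5)
print(ctrl.get_obs(), ctrl.tip_reach)
E
```

```text
pics
top {'K': array([[465.8772,   0.    , 260.8975],
       [  0.    , 465.8772, 194.967 ],
       [  0.    ,   0.    ,   1.    ]]), 'origin': array([ 0.4759, -0.0118,  1.223 ]), 'orientation': array([-3.0505,  0.006 , -1.5528])}
side {'K': array([[360.2271,   0.    , 257.7143],
       [  0.    , 360.2271, 194.7624],
       [  0.    ,   0.    ,   1.    ]]), 'origin': array([ 0.3178, -0.5552,  0.68  ]), 'orientation': array([-2.3609, -0.0066, -0.4347])}
{'time_s': 0.1, 'qpos': array([-1.3146,  0.3004,  1.5215,  0.    ,  1.3207, -0.0666]), 'joint_vel': array([ 0.0002, -0.0017, -0.0017,  0.    ,  0.0025, -0.0003]), 'tau': array([  0.0016, -53.2648, -35.3284,   0.071 ,   0.0235,  -0.0001]), 'ee_pos': array([ 0.1744, -0.5214,  0.2239]), 'eef_rot': array([-1.6695,  1.5697,  1.7948]), 'force': array([ 0.9209, -0.8667,  0.3006]), 'moment': array([-0.0102, -0.0139, -0.0249]), 'grip_width': 0.09417460078907793} 0.019
```

View pics/top0.png

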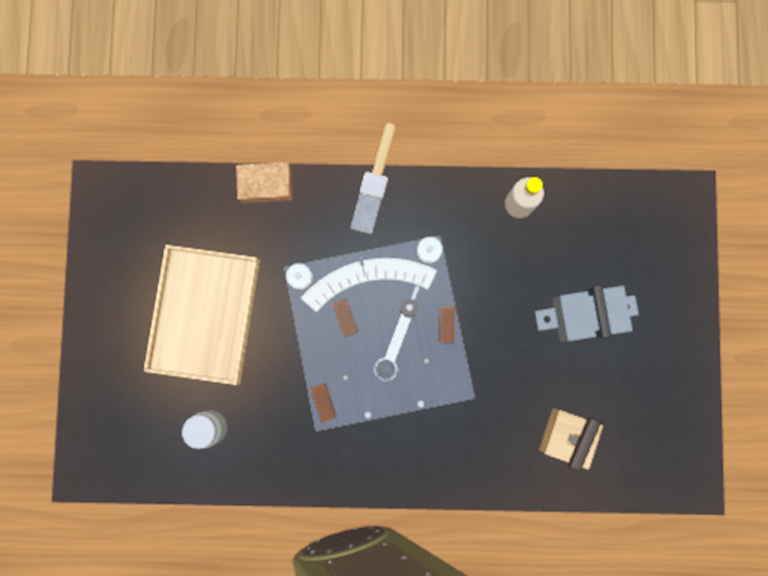

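View pics/side0.png

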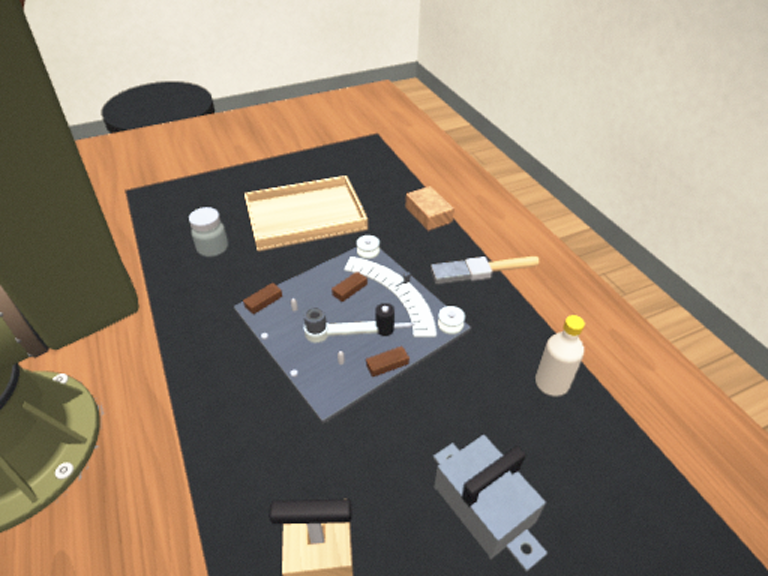

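Top view: tray at left (~(200,315)), three blanks on the plate (345,317), (447,325), (323,402); the arm is near the right end of the scale; guard at right (590,313), key stand (572,438). Measuring now.

Run:
```python
from h import *
np.set_printoptions(precision=4,suppress=True)
optics.camera('top');optics.camera('side')
for t in ['drive','socket','roller','pointer_tip','setting','peg_l','peg_r','stand_in','hex_key','guard','foot_l','foot_r','tray','blank1','lock_screw','tension_arm']:
    m={}
    for c in ['top','side']:
        try: r=models.mark_of(t,c)
        except Exception as e: print(t,c,e); continue
        m[c]=r; print(t,c,[(np.round(x['at'],1).tolist(),round(x['score'],2)) for x in r[:4]])
    if m.get('top') and m.get('side') and t!='blank1':
        p,e=tri(m['top'][0]['at'],m['side'][0]['at']); print('   ->',p,'gap',round(e,4))
print(ctrl.get_obs()['time_s'])
```

```text
drive top [([252.1, 222.5], 0.98)]
drive side [([231.0, 215.2], 0.81)]
   -> [ 0.5149  0.0194 -0.0037] gap 0.0004
socket top []
socket side []
roller top [([270.4, 200.3], 0.81), ([279.1, 186.6], 0.33)]
roller side [([260.1, 212.7], 0.65), ([283.8, 144.6], 0.61), ([267.4, 189.6], 0.44)]
   -> [ 0.5727 -0.0277  0.0266] gap 0.0021
pointer_tip top [([279.9, 188.1], 0.73), ([365.4, 214.4], 0.25), ([138.4, 285.5], 0.2)]
pointer_tip side [([275.7, 215.3], 0.61)]
   -> [ 0.604  -0.0515  0.0269] gap 0.0007
setting top [([375.6, 291.4], 0.62), ([218.3, 266.2], 0.49), ([243.2, 184.0], 0.36)]
setting side [([264.9, 190.6], 0.4)]
   -> [ 0.424  -0.24    0.3548] gap 0.0956
peg_l top [([233.3, 248.0], 0.83), ([286.9, 241.0], 0.64), ([255.1, 219.4], 0.18)]
peg_l side [([196.0, 208.2], 0.91), ([227.7, 242.3], 0.67), ([204.9, 145.8], 0.28)]
   -> [0.4438 0.0675 0.0077] gap 0.0076
peg_r top [([233.3, 248.0], 0.83), ([286.9, 241.0], 0.64), ([255.1, 219.4], 0.18)]
peg_r side [([196.0, 208.2], 0.91), ([227.7, 242.3], 0.67), ([204.9, 145.8], 0.28)]
   -> [0.4438 0.0675 0.0077] gap 0.0076
stand_in top [([3
[... 1003 characters left out ...]
], 0.76), ([234.4, 189.0], 0.7)]
lock_screw top it knows: blank, brush, drive, foot, glue_bottle, guard, hex_key, peg, pointer_tip, roller, sanding_block, screw_jar, setting, socket, stand_in, tray
lock_screw side it knows: blank, brush, drive, foot, glue_bottle, guard, hex_key, peg, pointer_tip, roller, sanding_block, screw_jar, setting, socket, stand_in, tray
tension_arm top it knows: blank, brush, drive, foot, glue_bottle, guard, hex_key, peg, pointer_tip, roller, sanding_block, screw_jar, setting, socket, stand_in, tray
tension_arm side it knows: blank, brush, drive, foot, glue_bottle, guard, hex_key, peg, pointer_tip, roller, sanding_block, screw_jar, setting, socket, stand_in, tray
1.6
```

Run:
```python
from h import *
snap('top','topc.png',(180,145,330,295),5.3 and 4)
snap('side','sidec.png',(150,145,320,285),4.5)
snap('top','topk.png',(345,180,435,325),4)
snap('side','sidek.png',(170,285,380,384),3.5)
```

```text
(no output)
```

View pics/topc.png

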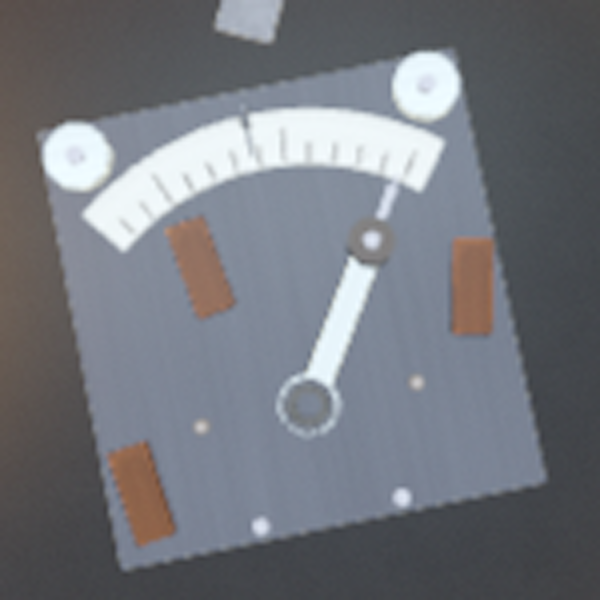

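View pics/sidec.png

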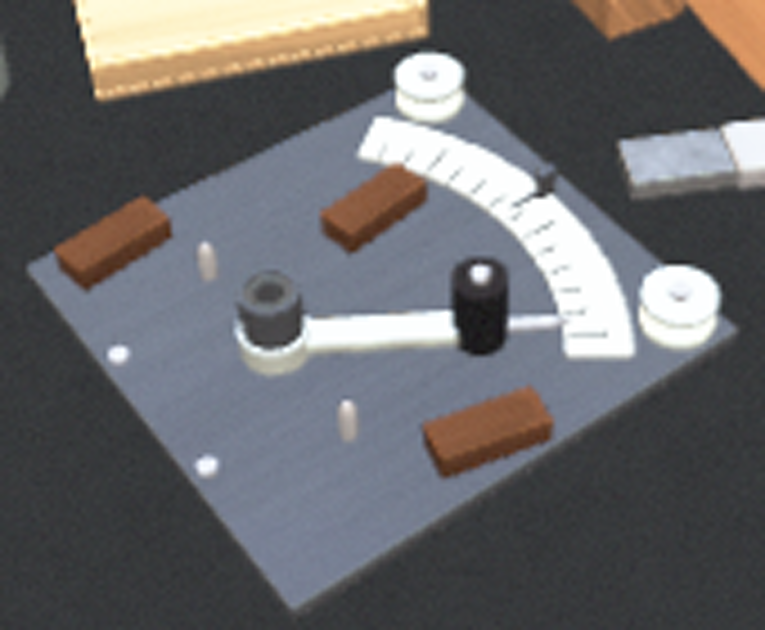

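View pics/topk.png

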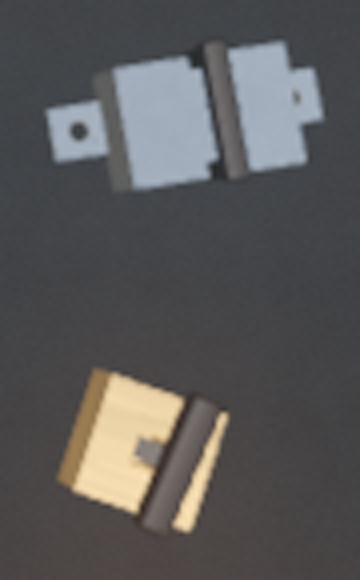

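View pics/sidek.png

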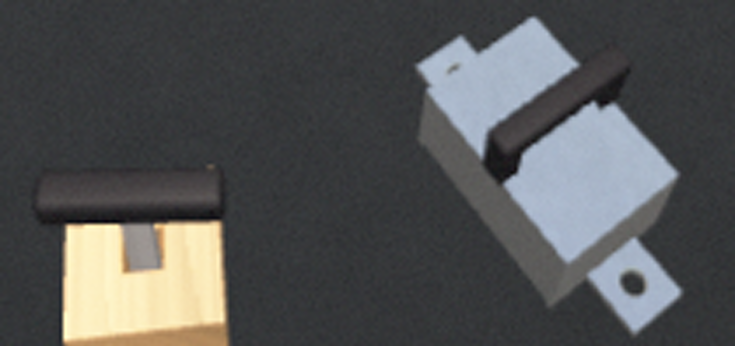

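```bash
cat > fit.py <<'E'
from h import *
from scipy.optimize import least_squares
np.set_printoptions(precision=4,suppress=True)
M=1e-3
D=[((150,140,12),(40,130),None),((150,-140,12),(455,50),(738,327)),((-140,-140,12),(545,483),(293,608)),((-140,140,12),(123,570),(28,268)),
((-60,70,36),(201,427),(206,243)),((-60,-70,36),(417,382),(347,401)),((-60,0,60.5),(309,403),(270,291)),((126,-115,34),(426,84),(680,292)),((126,115,34),(76,156),(428,75))]
def top(u): return np.array([180+u[0]/4,145+u[1]/4])
def side(u): return np.array([150+u[0]/4.5,145+u[1]/4.5])
def w(p,q):
    c,s=np.cos(p[2]),np.sin(p[2]); q=np.array(q)*M
    return np.array([p[0]+c*q[0]-s*q[1],p[1]+s*q[0]+c*q[1],q[2]])
def res(p,cams):
    r=[]
    for q,a,b in D:
        if 'top' in cams: r.append(proj('top',w(p,q))-top(a))
        if 'side' in cams and b: r.append(proj('side',w(p,q))-side(b))
    return np.array(r)
if __name__=='__main__':
  for cams in (['top'],['side'],['top','side']):
    s=least_squares(lambda p:res(p,cams).ravel(),[.515,.019,.2],loss='soft_l1')
    print(cams,s.x); print(res(s.x,cams).round(1).tolist())
  p=s.x
  print('socket',w(p,(-60,0,38)),'pegl',w(p,(-60,70,12)),'pegr',w(p,(-60,-70,12)))
  pv=w(p,(-60,0,0))
  for n,u,z in [('marker in',(252,153),.013),('marker out',(243,118),.013),('block top',(243,108),.032),('ptr',(396,183),.021),('roller',(372,240),.06)]:
    q=onz('top',top(u),z); d=q-pv; print(n,q,'r',np.hypot(d[0],d[1]),'joint',np.arctan2(d[1],d[0])-p[2]+.6)
  for n,u,z in [('block',(545,172),.032),('line in',(514,206),.013),('roller',(481,272),.06),('ptr',(565,321),.021)]:
    q=onz('side',side(u),z); d=q-pv; print('side',n,q,'r',np.hypot(d[0],d[1]),'joint',np.arctan2(d[1],d[0])-p[2]+.6)
E
python3 fit.py
```

```text
['top'] [0.5125 0.017  0.2177]
[[-0.7, 0.2], [0.1, -0.9], [0.7, 0.0], [-0.6, 0.1], [-0.0, -0.1], [0.1, 0.1], [-0.1, 0.6], [0.3, 0.1], [0.2, -0.3]]
['side'] [0.5173 0.0168 0.2226]
[[0.6, -0.1], [0.1, 0.4], [-1.1, -0.9], [-0.3, 0.2], [0.2, 0.4], [-0.2, -0.6], [0.2, 0.1], [0.1, -0.4]]
['top', 'side'] [0.5149 0.0167 0.2223]
[[-0.8, -0.5], [-0.1, -2.0], [-0.2, 0.3], [1.0, -1.2], [-1.0, 0.9], [-0.2, -0.6], [-2.0, -0.6], [0.2, -0.9], [-1.2, 0.5], [0.3, -0.9], [-0.8, 0.8], [0.2, -0.4], [-1.2, -0.3], [0.2, -1.0], [-0.6, 0.4], [0.1, -1.0], [-0.7, -0.2]]
socket [0.4563 0.0035 0.038 ] pegl [0.4409 0.0718 0.012 ] pegr [ 0.4718 -0.0648  0.012 ]
marker in [0.6163 0.0448 0.013 ] r 0.16518846162357764 joint 0.6305319373274751
marker out [0.6392 0.0512 0.013 ] r 0.1890175035470186 joint 0.6328862332006565
block top [0.6432 0.0504 0.032 ] r 0.1926201711342271 joint 0.6234742824038788
ptr [ 0.5974 -0.0493  0.021 ] r 0.15062649312000365 joint 0.019487421256551007
roller [ 0.5574 -0.0336  0.06  ] r 0.10764102649704084 joint 0.025705443668701422
side block [0.6418 0.0493 0.032 ] r 0.19105716858538319 joint 0.6195895830997712
side line in [0.6219 0.0486 0.013 ] r 0.17161008473858697 joint 0.6434952355610655
side roller [ 0.5635 -0.0311  0.06  ] r 0.11264308675741816 joint 0.06541320520745231
side ptr [ 0.6051 -0.0499  0.021 ] r 0.15803408962325374 joint 0.03318505263573046
```

```bash
cat >> h.py <<'E'
def tool(a):
    ca,sa=np.cos(a),np.sin(a)
    return np.array([[0,ca,sa],[0,sa,-ca],[-1,0,0]],float)
def Rcur():
    o=ctrl.get_obs(); return np.array(o['ee_pos']),R.from_euler('xyz',o['eef_rot']).as_matrix()
def jaw():
    p,Rm=Rcur(); return np.arctan2(Rm[1,1],Rm[0,1])
def rows(*tg):
    """tg: (x,y,z,jaw yaw or None)"""
    p,Rm=Rcur(); o=ctrl.get_obs()
    a0=np.arctan2(Rm[1,1],Rm[0,1]); print('t',round(o['time_s'],2),'at',p.round(4),'jaw',round(a0,4),'w',round(o['grip_width'],4),'F',np.round(o['force'],1))
    for t in tg:
        a=a0 if t[3] is None else t[3]
        a=a0+(a-a0+np.pi/2)%np.pi-np.pi/2
        tr=Rm.T@(np.array(t[:3])-p)/.025; tu=R.from_matrix(Rm.T@tool(a)).as_rotvec()/np.radians(5)
        n=max(np.linalg.norm(tr)*25/41.7,np.linalg.norm(tu)*5/7.16)
        print(t,'tr',tr.round(2).tolist(),'tu',tu.round(2).tolist(),'rows>=',round(n,1),'q6',round(o['qpos'][5],2))
def blanks(cam='top',z=.03):
    out=[]
    for r in models.cut_out('blank1',cam):
        m=r['pixels'].astype(np.uint8)
        if r['score']<.3: continue
        cs,_=cv2.findContours(m,cv2.RETR_EXTERNAL,cv2.CHAIN_APPROX_NONE)
        if not cs: continue
        rc=cv2.minAreaRect(max(cs,key=cv2.contourArea)); b=cv2.boxPoints(rc)
        W=np.array([onz(cam,q,z)[:2] for q in b]); e1=W[1]-W[0];e2=W[2]-W[1]
        L=e1 if np.hypot(*e1)>np.hypot(*e2) else e2
        out.append((round(r['score'],2),np.round(rc[0],1),W.mean(0).round(4),round(np.arctan2(L[1],L[0])%np.pi,3),np.round([np.hypot(*e1),np.hypot(*e2)],3)))
    return out
E
python3 - <<'E'
from h import *
np.set_printoptions(precision=4,suppress=True)
optics.camera('top')
for b in blanks(): print(b)
rows((.47,.10,.14,np.pi/2))
E
```

```text
(0.69, array([297. , 215.5]), array([ 0.5337, -0.096 ]), np.float64(0.01), array([0.026, 0.059]))
(0.63, array([373.7, 289.2]), array([ 0.3513, -0.2914]), np.float64(2.78), array([0.079, 0.059]))
(0.54, array([214.6, 267.5]), array([0.3982, 0.1113]), np.float64(0.35), array([0.026, 0.057]))
(0.47, array([229.7, 210.8]), array([0.5428, 0.0767]), np.float64(0.381), array([0.026, 0.062]))
t 1.9 at [ 0.1745 -0.5216  0.2245] jaw -1.248 w 0.0934 F [-0.6  0.2 -0.5]
(0.47, 0.1, 0.14, 1.5707963267948966) tr [3.38, -19.83, -19.1] tu [3.7, -0.0, -0.0] rows>= 16.6 q6 -0.07
```

Run:
```python
from h import *
rows((.398,.111,.2245,-1.22),(.398,.111,.12,-1.22))
```

```text
t 1.9 at [ 0.1745 -0.5216  0.2245] jaw -1.248 w 0.0934 F [-0.6  0.2 -0.5]
(0.398, 0.111, 0.2245, -1.22) tr [-0.0, -21.16, -16.51] tu [-0.32, 0.0, -0.0] rows>= 16.1 q6 -0.07
(0.398, 0.111, 0.12, -1.22) tr [4.18, -21.16, -16.51] tu [-0.32, 0.0, -0.0] rows>= 16.3 q6 -0.07
```

Request:
arm_command:
  deltas:
    - {"translation": [0,-10,-8],"turn": [0,0,0]}
    - {"translation": [0,-10,-8],"turn": [0,0,0]}
    - {"translation": [0,-10,-8],"turn": [0,0,0]}
    - {"translation": [0,-10,-8],"turn": [0,0,0]}
    - {"translation": [0,-21.16,-16.51],"turn": [-0.32,0,0]}
    - {"translation": [0,-21.16,-16.51],"turn": [-0.32,0,0]}
    - {"translation": [0,-21.16,-16.51],"turn": [-0.32,0,0]}
    - {"translation": [0,-21.16,-16.51],"turn": [-0.32,0,0]}
    - {"translation": [0,-21.16,-16.51],"turn": [-0.32,0,0]}
    - {"translation": [0,-21.16,-16.51],"turn": [-0.32,0,0]}
    - {"translation": [0,-21.16,-16.51],"turn": [-0.32,0,0]}
    - {"translation": [0,-21.16,-16.51],"turn": [-0.32,0,0]}
  gripper: 50

```text
time_s: 2.9
ee_pos: [0.3418, -0.0484, 0.2249]
eef_rot: [2.549, 1.569, -0.242]
force: [0.4, -1.3, -0.2]
grip_width: 0.0498
```

Run:
```python
from h import *
rows((.398,.111,.2245,-1.22),(.398,.111,.10,-1.22))
```

```text
t 2.9 at [ 0.3418 -0.0484  0.2249] jaw -1.2204 w 0.0498 F [ 0.4 -1.3 -0.2]
(0.398, 0.111, 0.2245, -1.22) tr [0.02, -5.22, -4.3] tu [-0.0, -0.01, -0.01] rows>= 4.1 q6 0.97
(0.398, 0.111, 0.1, -1.22) tr [5.0, -5.22, -4.29] tu [-0.0, -0.01, -0.01] rows>= 5.0 q6 0.97
```

Request:
arm_command:
  deltas:
    - {"translation": [0,-5.2,-4.3],"turn": [0,0,0]}
    - {"translation": [0,-5.2,-4.3],"turn": [0,0,0]}
    - {"translation": [0,-5.2,-4.3],"turn": [0,0,0]}
    - {"translation": [5,-5.2,-4.3],"turn": [0,0,0]}
    - {"translation": [5,-5.2,-4.3],"turn": [0,0,0]}
    - {"translation": [5,-5.2,-4.3],"turn": [0,0,0]}
    - {"translation": [5,-5.2,-4.3],"turn": [0,0,0]}
    - {"translation": [5,-5.2,-4.3],"turn": [0,0,0]}
    - {"translation": [5,-5.2,-4.3],"turn": [0,0,0]}
    - {"translation": [5,-5.2,-4.3],"turn": [0,0,0]}

```text
time_s: 3.73
ee_pos: [0.3991, 0.1082, 0.1017]
eef_rot: [2.947, 1.568, 0.155]
force: [-0.7, -0.2, 0.7]
grip_width: 0.0502
```

Run:
```python
from h import *
rows((.398,.111,.034,-1.22))
snap('side','s1.png',(100,100,300,250),4)
snap('top','t1.png',(150,180,300,300),5)
p,Rm=Rcur()
for s in (-1,1):
  for z in (.019,):
    for w in (.025,.0375):
      q=p+Rm@[z,s*w,0]; print(s,w,q.round(4),proj('side',q)-[100,100], (proj('side',q)-[100,100])*4)
```

```text
t 3.73 at [0.3991 0.1082 0.1017] jaw -1.2208 w 0.0502 F [-0.7 -0.2  0.7]
(0.398, 0.111, 0.034, -1.22) tr [2.71, -0.12, 0.01] tu [-0.01, -0.04, -0.01] rows>= 1.6 q6 1.4
-1 0.025 [0.3905 0.1317 0.0824] [65.03976848 76.49881442] [260.15907392 305.99525769]
-1 0.0375 [0.3862 0.1434 0.0824] [62.10928093 74.06709429] [248.43712373 296.26837715]
1 0.025 [0.4076 0.0847 0.0824] [77.18422309 86.57628936] [308.73689235 346.30515742]
1 0.0375 [0.4119 0.073  0.0824] [80.33056463 89.18712525] [321.3222585  356.74850099]
```

View pics/s1.png

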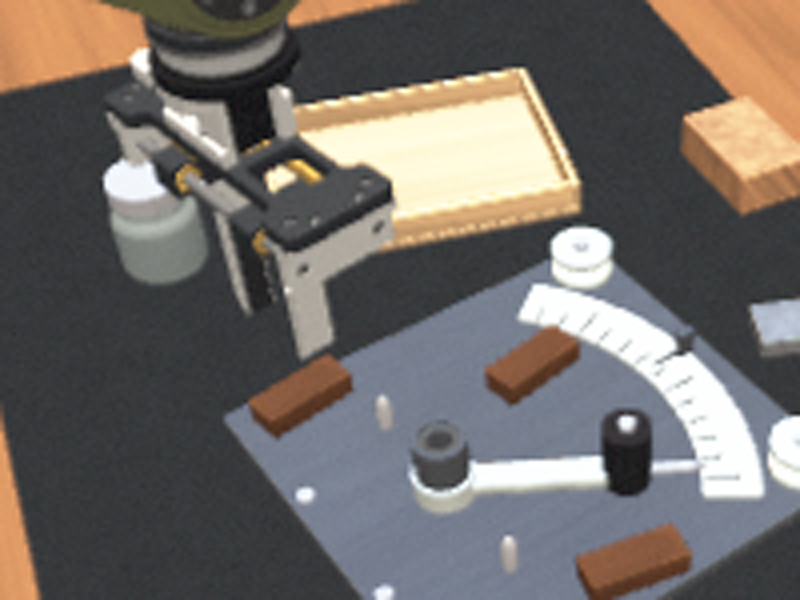

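View pics/t1.png

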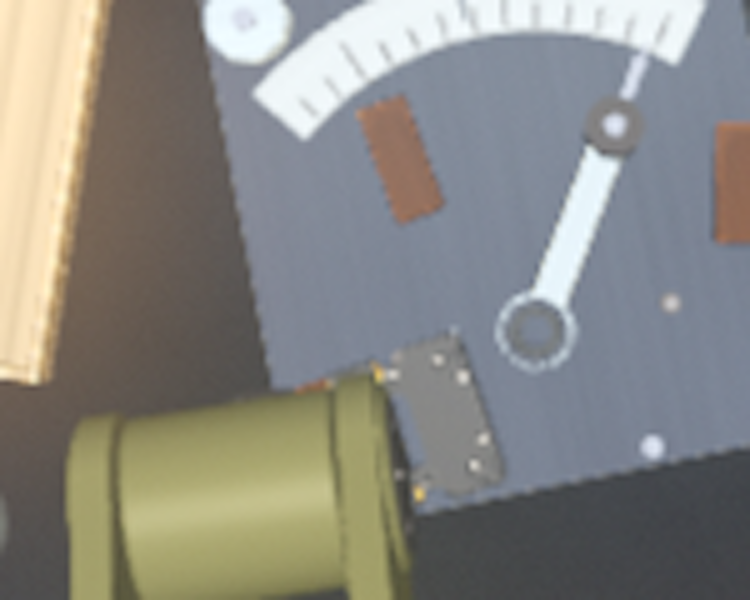

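Request:
arm_command:
  deltas:
    - {"translation": [2.6,-0.1,0],"turn": [0,0,0]}
    - {"translation": [2.6,-0.1,0],"turn": [0,0,0]}
    - {"translation": [2.6,-0.1,0],"turn": [0,0,0]}
    - {"translation": [2.6,-0.1,0],"turn": [0,0,0]}
    - {"translation": [2.6,-0.1,0],"turn": [0,0,0]}
    - {"translation": [2.6,-0.1,0],"turn": [0,0,0]}

```text
time_s: 4.33
ee_pos: [0.398, 0.111, 0.0361]
eef_rot: [2.987, 1.568, 0.196]
force: [-0.5, -1.0, 0.6]
grip_width: 0.05
```

Request:
arm_command:
  deltas:
    - {"translation": [0,0,0],"turn": [0,0,0]}
    - {"translation": [0,0,0],"turn": [0,0,0]}
    - {"translation": [0,0,0],"turn": [0,0,0]}
    - {"translation": [0,0,0],"turn": [0,0,0]}
    - {"translation": [0,0,0],"turn": [0,0,0]}
  gripper: 20
  force: 15

```text
time_s: 4.75
ee_pos: [0.3973, 0.111, 0.0347]
eef_rot: [3.055, 1.571, 0.264]
force: [-1.1, -1.4, 4.0]
grip_width: 0.026
```

Run:
```python
from h import *
rows((.398,.111,.1,-1.22))
snap('side','s2.png',(100,100,300,250),4)
p,Rm=Rcur()
for sx in (-1,1):
  for sy in (-1,1):
     q=p+Rm@[0,sy*.013,0]+Rm@[0,0,sx*.031]; q[2]=.030; print((proj('side',q)-[100,100])*4)
```

```text
t 4.75 at [0.3973 0.111  0.0347] jaw -1.2201 w 0.026 F [-1.1 -1.4  4. ]
(0.398, 0.111, 0.1, -1.22) tr [-2.61, 0.01, -0.03] tu [-0.0, -0.0, -0.0] rows>= 1.6 q6 1.4
[321.47274165 350.29462669]
[345.97809049 370.50981779]
[240.654329   398.81240745]
[264.84688718 420.43746234]
```

View pics/s2.png

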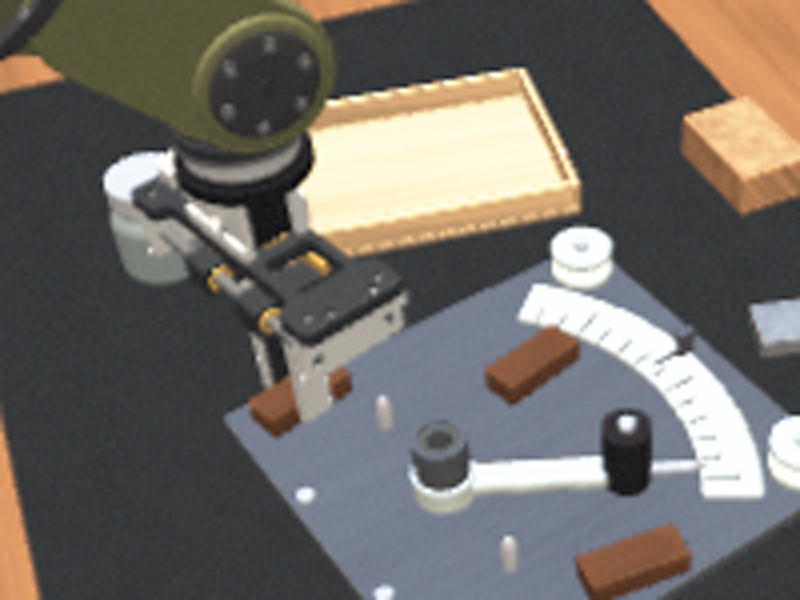

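Run:
```python
from h import *
for c in ('top','side'):
  optics.camera(c)
  r=models.cut_out('tray',c)[0]; m=r['pixels'].astype(np.uint8)
  cs,_=cv2.findContours(m,cv2.RETR_EXTERNAL,cv2.CHAIN_APPROX_NONE); cn=max(cs,key=cv2.contourArea)
  if c=='top':
    rc=cv2.minAreaRect(cn); W=np.array([onz('top',q,.026)[:2] for q in cv2.boxPoints(rc)]); print(r['score'],W.round(3),W.mean(0))
c=W.mean(0); u=np.array([np.cos(-.14),np.sin(-.14)])
rows((.3973,.111,.15,-1.22),(*(c-u*.06),.10,-.14),(*(c-u*.06),.035,-.14))
```

```text
0.77 [[0.444 0.42 ]
 [0.669 0.395]
 [0.645 0.226]
 [0.421 0.253]] [0.54474429 0.32343288]
t 5.0 at [0.3973 0.111  0.0347] jaw -1.22 w 0.0259 F [-2.5 -0.2  6.6]
(0.3973, 0.111, 0.15, -1.22) tr [-4.61, -0.0, -0.0] tu [0.0, -0.0, -0.0] rows>= 2.8 q6 1.4
(np.float64(0.48533132903680815), np.float64(0.33180547044301445), 0.1, -0.14) tr [-2.61, -7.08, -6.34] tu [-12.38, -0.0, -0.0] rows>= 8.6 q6 1.4
(np.float64(0.48533132903680815), np.float64(0.33180547044301445), 0.035, -0.14) tr [-0.01, -7.08, -6.34] tu [-12.38, -0.0, -0.0] rows>= 8.6 q6 1.4
```

Request:
arm_command:
  deltas:
    - {"translation": [-3,0,0],"turn": [0,0,0]}
    - {"translation": [-4.6,0,0],"turn": [0,0,0]}
    - {"translation": [-4.6,-7.1,-6.3],"turn": [-12.4,0,0]}
    - {"translation": [-4.6,-7.1,-6.3],"turn": [-12.4,0,0]}
    - {"translation": [-4.6,-7.1,-6.3],"turn": [-12.4,0,0]}
    - {"translation": [-4.6,-7.1,-6.3],"turn": [-12.4,0,0]}
    - {"translation": [-4.6,-7.1,-6.3],"turn": [-12.4,0,0]}
    - {"translation": [-4.6,-7.1,-6.3],"turn": [-12.4,0,0]}
    - {"translation": [-4.6,-7.1,-6.3],"turn": [-12.4,0,0]}
    - {"translation": [-2.6,-7.1,-6.3],"turn": [-12.4,0,0]}
    - {"translation": [-2.6,-7.1,-6.3],"turn": [-12.4,0,0]}
    - {"translation": [-2.6,-7.1,-6.3],"turn": [-12.4,0,0]}

```text
time_s: 6.0
ee_pos: [0.4826, 0.3311, 0.0962]
eef_rot: [-0.901, 1.565, -2.605]
force: [0.1, 0.0, 0.3]
grip_width: 0.0262
```

Run:
```python
from h import *
rows((.485,.332,.035,-.14))
snap('side','s3.png')
```

```text
t 6.0 at [0.4826 0.3311 0.0962] jaw -0.1337 w 0.0262 F [0.1 0.  0.3]
(0.485, 0.332, 0.035, -0.14) tr [2.45, 0.1, -0.06] tu [0.07, 0.04, 0.05] rows>= 1.5 q6 0.67
```

View pics/s3.png

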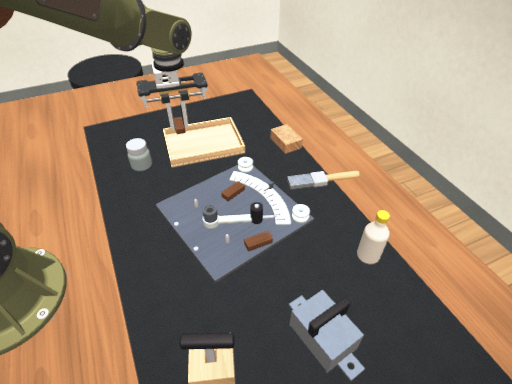

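Request:
arm_command:
  deltas:
    - {"translation": [2.4,0.1,0],"turn": [0,0,0]}
    - {"translation": [2.4,0.1,0],"turn": [0,0,0]}
    - {"translation": [2.4,0.1,0],"turn": [0,0,0]}
    - {"translation": [2.4,0.1,0],"turn": [0,0,0]}

```text
time_s: 6.38
ee_pos: [0.487, 0.3316, 0.0405]
eef_rot: [2.365, 1.57, 0.653]
force: [0.4, -0.0, 0.6]
grip_width: 0.0257
```

Request:
arm_command:
  deltas:
    - {"translation": [0,0,0],"turn": [0,0,0]}
    - {"translation": [0,0,0],"turn": [0,0,0]}
    - {"translation": [0,0,0],"turn": [0,0,0]}
    - {"translation": [-3,0,0],"turn": [0,0,0]}
    - {"translation": [-4,0,0],"turn": [0,0,0]}
    - {"translation": [-4,0,0],"turn": [0,0,0]}
  gripper: 42

```text
time_s: 6.88
ee_pos: [0.488, 0.3323, 0.1458]
eef_rot: [2.249, 1.564, 0.54]
force: [0.1, 0.6, 1.6]
grip_width: 0.0422
```

Run:
```python
from h import *
snap('top','t4.png',(80,140,320,300),3.3)
for b in blanks(): print(b)
rows((.545,.076,.11,.38-np.pi/2),(.545,.076,.036,.38-np.pi/2))
```

```text
(0.75, array([229.5, 210.5]), array([0.5434, 0.0771]), np.float64(0.344), array([0.028, 0.062]))
(0.7, array([130. , 230.8]), array([0.487 , 0.3303]), np.float64(1.372), array([0.027, 0.065]))
(0.49, array([297.1, 215.5]), array([ 0.5337, -0.0964]), np.float64(3.063), array([0.06 , 0.025]))
t 6.98 at [0.488  0.3323 0.1443] jaw -0.1383 w 0.0418 F [ 0.8 -0.  -0.4]
(0.545, 0.076, 0.11, -1.1907963267948967) tr [1.35, 3.66, 9.85] tu [12.06, -0.09, -0.03] rows>= 8.4 q6 0.67
(0.545, 0.076, 0.036, -1.1907963267948967) tr [4.31, 3.64, 9.86] tu [12.06, -0.09, -0.03] rows>= 8.4 q6 0.67
```

View pics/t4.png

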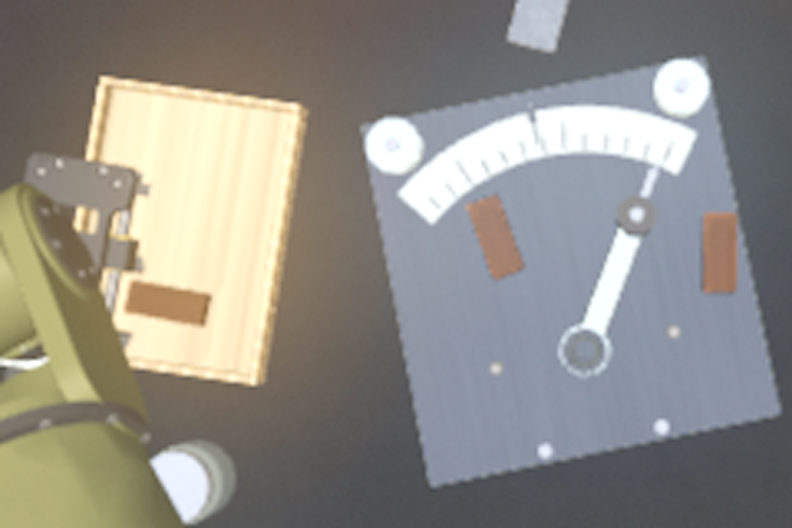

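Request:
arm_command:
  deltas:
    - {"translation": [0,3.6,9.8],"turn": [12.2,0,0]}
    - {"translation": [0,3.6,9.8],"turn": [12.2,0,0]}
    - {"translation": [0,3.6,9.8],"turn": [12.2,0,0]}
    - {"translation": [0,3.6,9.8],"turn": [12.2,0,0]}
    - {"translation": [0,3.6,9.8],"turn": [12.2,0,0]}
    - {"translation": [0,3.6,9.8],"turn": [12.2,0,0]}
    - {"translation": [0,3.6,9.8],"turn": [12.2,0,0]}
    - {"translation": [0,3.6,9.8],"turn": [12.2,0,0]}
    - {"translation": [1.3,3.6,9.8],"turn": [12.2,0,0]}
    - {"translation": [1.3,3.6,9.8],"turn": [12.2,0,0]}
    - {"translation": [1.3,3.6,9.8],"turn": [12.2,0,0]}
  gripper: 50

```text
time_s: 7.9
ee_pos: [0.541, 0.0763, 0.1058]
eef_rot: [-0.304, 1.567, -3.075]
force: [-0.4, 0.7, 0.9]
grip_width: 0.0501
```

Run:
```python
from h import *
rows((.544,.0765,.035,.36-np.pi/2))
```

```text
t 7.9 at [0.541  0.0763 0.1058] jaw -1.2003 w 0.0501 F [-0.4  0.7  0.9]
(0.544, 0.0765, 0.035, -1.2107963267948967) tr [2.83, 0.04, -0.12] tu [0.12, 0.04, 0.01] rows>= 1.7 q6 1.27
```

Request:
arm_command:
  deltas:
    - {"translation": [2.8,0,-0.1],"turn": [0,0,0]}
    - {"translation": [2.8,0,-0.1],"turn": [0,0,0]}
    - {"translation": [2.8,0,-0.1],"turn": [0,0,0]}
    - {"translation": [2.8,0,-0.1],"turn": [0,0,0]}
    - {"translation": [2.8,0,-0.1],"turn": [0,0,0]}

```text
time_s: 8.32
ee_pos: [0.5454, 0.0775, 0.0392]
eef_rot: [2.863, 1.568, 0.091]
force: [0.3, -0.2, 1.0]
grip_width: 0.0499
```

Request:
arm_command:
  deltas:
    - {"translation": [0,0,0],"turn": [0,0,0]}
    - {"translation": [0,0,0],"turn": [0,0,0]}
    - {"translation": [0,0,0],"turn": [0,0,0]}
    - {"translation": [0,0,0],"turn": [0,0,0]}
    - {"translation": [-3,0,0],"turn": [0,0,0]}
    - {"translation": [-4.6,0,0],"turn": [0,0,0]}
    - {"translation": [-4.6,0,0],"turn": [0,0,0]}
  gripper: 20

```text
time_s: 8.9
ee_pos: [0.5446, 0.0773, 0.155]
eef_rot: [2.862, 1.569, 0.088]
force: [0.8, -0.2, 0.1]
grip_width: 0.0254
```

Run:
```python
from h import *
rows((.545,.328,.14,-.14),(.545,.328,.033,-.14))
```

```text
t 8.9 at [0.5446 0.0773 0.155 ] jaw -1.2025 w 0.0254 F [ 0.8 -0.2  0.1]
(0.545, 0.328, 0.14, -0.14) tr [0.6, -9.35, -3.63] tu [-12.18, -0.01, -0.01] rows>= 8.5 q6 1.28
(0.545, 0.328, 0.033, -0.14) tr [4.88, -9.35, -3.62] tu [-12.18, -0.01, -0.01] rows>= 8.5 q6 1.28
```

Request:
arm_command:
  deltas:
    - {"translation": [0,-9.3,-3.6],"turn": [-12.2,0,0]}
    - {"translation": [0,-9.3,-3.6],"turn": [-12.2,0,0]}
    - {"translation": [0,-9.3,-3.6],"turn": [-12.2,0,0]}
    - {"translation": [0,-9.3,-3.6],"turn": [-12.2,0,0]}
    - {"translation": [0,-9.3,-3.6],"turn": [-12.2,0,0]}
    - {"translation": [0,-9.3,-3.6],"turn": [-12.2,0,0]}
    - {"translation": [0,-9.3,-3.6],"turn": [-12.2,0,0]}
    - {"translation": [0,-9.3,-3.6],"turn": [-12.2,0,0]}
    - {"translation": [1,-9.3,-3.6],"turn": [-12.2,0,0]}
    - {"translation": [3,-9.3,-3.6],"turn": [-12.2,0,0]}
    - {"translation": [4.7,-9.3,-3.6],"turn": [-12.2,0,0]}
    - {"translation": [4.7,-9.3,-3.6],"turn": [-12.2,0,0]}

```text
time_s: 9.9
ee_pos: [0.5423, 0.3253, 0.029]
eef_rot: [-0.943, 1.563, -2.652]
force: [-13.3, -3.1, 22.1]
grip_width: 0.0256
```

Run:
```python
from h import *
rows((.545,.328,.035,-.14))
```

```text
t 9.9 at [0.5423 0.3253 0.029 ] jaw -0.1379 w 0.0256 F [-13.3  -3.1  22.1]
(0.545, 0.328, 0.035, -0.14) tr [-0.24, 0.09, -0.12] tu [0.02, 0.05, 0.07] rows>= 0.2 q6 0.62
```

Request:
arm_command:
  deltas:
    - {"translation": [-0.25,0,0],"turn": [0,0,0]}
    - {"translation": [-0.25,0,0],"turn": [0,0,0]}
    - {"translation": [-0.25,0,0],"turn": [0,0,0]}

```text
time_s: 10.15
ee_pos: [0.5458, 0.3271, 0.0434]
eef_rot: [2.197, 1.567, 0.488]
force: [0.4, -0.0, -0.7]
grip_width: 0.0258
```

Request:
arm_command:
  deltas:
    - {"translation": [0,0,0],"turn": [0,0,0]}
    - {"translation": [0,0,0],"turn": [0,0,0]}
    - {"translation": [0,0,0],"turn": [0,0,0]}
    - {"translation": [-3,0,0],"turn": [0,0,0]}
    - {"translation": [-4,0,0],"turn": [0,0,0]}
    - {"translation": [-4,0,0],"turn": [0,0,0]}
  gripper: 42

```text
time_s: 10.65
ee_pos: [0.546, 0.3273, 0.1466]
eef_rot: [2.189, 1.564, 0.48]
force: [-0.7, 0.0, 1.3]
grip_width: 0.0424
```

Run:
```python
from h import *
im=snap('top','t5.png',(80,140,320,300),3.3)
for b in blanks(): print(b)
rows((.534,-.0965,.15,-.04-np.pi/2),(.534,-.0965,.036,.0-np.pi/2))
```

```text
(0.7, array([133.5, 231.8]), array([0.4845, 0.3213]), np.float64(1.393), array([0.029, 0.048]))
(0.62, array([133.6, 208.7]), array([0.5435, 0.3236]), np.float64(1.44), array([0.025, 0.065]))
(0.6, array([297.5, 215.5]), array([ 0.5337, -0.0973]), np.float64(0.01), array([0.028, 0.059]))
t 10.75 at [0.546  0.3273 0.1451] jaw -0.138 w 0.0415 F [ 0.2 -0.3  0.5]
(0.534, -0.0965, 0.15, -1.6107963267948966) tr [-0.25, 1.86, 16.86] tu [16.88, -0.09, -0.02] rows>= 11.8 q6 0.62
(0.534, -0.0965, 0.036, -1.5707963267948966) tr [4.31, 1.83, 16.87] tu [16.42, -0.08, -0.02] rows>= 11.5 q6 0.62
```

View pics/t5.png

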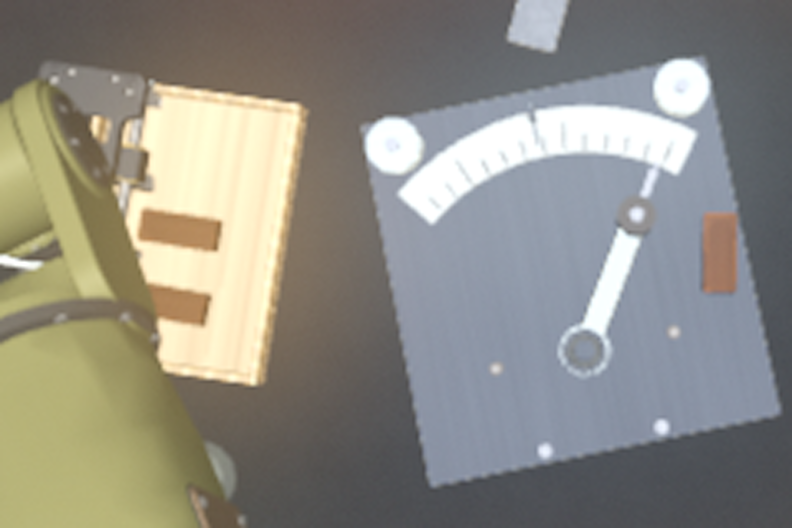

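Request:
arm_command:
  deltas:
    - {"translation": [0,1.8,16.9],"turn": [16.4,0,0]}
    - {"translation": [0,1.8,16.9],"turn": [16.4,0,0]}
    - {"translation": [0,1.8,16.9],"turn": [16.4,0,0]}
    - {"translation": [0,1.8,16.9],"turn": [16.4,0,0]}
    - {"translation": [0,1.8,16.9],"turn": [16.4,0,0]}
    - {"translation": [0,1.8,16.9],"turn": [16.4,0,0]}
    - {"translation": [0,1.8,16.9],"turn": [16.4,0,0]}
    - {"translation": [0,1.8,16.9],"turn": [16.4,0,0]}
    - {"translation": [0,1.8,16.9],"turn": [16.4,0,0]}
    - {"translation": [0,1.8,16.9],"turn": [16.4,0,0]}
    - {"translation": [0,1.8,16.9],"turn": [16.4,0,0]}
    - {"translation": [0,1.8,16.9],"turn": [16.4,0,0]}

```text
time_s: 11.75
ee_pos: [0.5303, -0.1009, 0.1396]
eef_rot: [-0.083, 1.569, 3.049]
force: [0.1, 0.2, 0.0]
grip_width: 0.0421
```

Run:
```python
from h import *
rows((.534,-.097,.036,.0-np.pi/2))
```

```text
t 11.75 at [ 0.5303 -0.1009  0.1396] jaw -1.5802 w 0.0421 F [0.1 0.2 0. ]
(0.534, -0.097, 0.036, -1.5707963267948966) tr [4.14, -0.16, -0.15] tu [-0.11, 0.02, 0.0] rows>= 2.5 q6 1.32
```

Request:
arm_command:
  deltas:
    - {"translation": [2,-0.05,-0.05],"turn": [0,0,0]}
    - {"translation": [4.2,-0.05,-0.05],"turn": [0,0,0]}
    - {"translation": [4.2,-0.05,-0.05],"turn": [0,0,0]}
    - {"translation": [4.2,-0.05,-0.05],"turn": [0,0,0]}
    - {"translation": [4.2,-0.05,-0.05],"turn": [0,0,0]}
    - {"translation": [4.2,-0.05,-0.05],"turn": [0,0,0]}

```text
time_s: 12.25
ee_pos: [0.5318, -0.0967, 0.0347]
eef_rot: [-0.257, 1.569, 2.886]
force: [-0.9, 0.2, -0.2]
grip_width: 0.042
```

Request:
arm_command:
  deltas:
    - {"translation": [0,0,0],"turn": [0,0,0]}
    - {"translation": [0,0,0],"turn": [0,0,0]}
    - {"translation": [0,0,0],"turn": [0,0,0]}
    - {"translation": [0,0,0],"turn": [0,0,0]}
    - {"translation": [-3,0,0],"turn": [0,0,0]}
    - {"translation": [-4.6,0,0],"turn": [0,0,0]}
    - {"translation": [-4.6,0,0],"turn": [0,0,0]}
  gripper: 20

```text
time_s: 12.83
ee_pos: [0.5325, -0.0969, 0.1535]
eef_rot: [2.892, 1.569, -0.247]
force: [0.6, 0.6, 0.2]
grip_width: 0.0259
```

Run:
```python
from h import *
rows((.604,.316,.16,-.14),(.604,.316,.036,-.14))
```

```text
t 12.83 at [ 0.5325 -0.0969  0.1535] jaw -1.5691 w 0.0259 F [0.6 0.6 0.2]
(0.604, 0.316, 0.16, -0.14) tr [-0.26, -16.51, -2.89] tu [-16.38, -0.01, -0.01] rows>= 11.4 q6 1.32
(0.604, 0.316, 0.036, -0.14) tr [4.7, -16.51, -2.88] tu [-16.38, -0.01, -0.01] rows>= 11.4 q6 1.32
```

Request:
arm_command:
  deltas:
    - {"translation": [0,-16.5,-2.9],"turn": [-16.4,0,0]}
    - {"translation": [0,-16.5,-2.9],"turn": [-16.4,0,0]}
    - {"translation": [0,-16.5,-2.9],"turn": [-16.4,0,0]}
    - {"translation": [0,-16.5,-2.9],"turn": [-16.4,0,0]}
    - {"translation": [0,-16.5,-2.9],"turn": [-16.4,0,0]}
    - {"translation": [0,-16.5,-2.9],"turn": [-16.4,0,0]}
    - {"translation": [0,-16.5,-2.9],"turn": [-16.4,0,0]}
    - {"translation": [0,-16.5,-2.9],"turn": [-16.4,0,0]}
    - {"translation": [0,-16.5,-2.9],"turn": [-16.4,0,0]}
    - {"translation": [0,-16.5,-2.9],"turn": [-16.4,0,0]}
    - {"translation": [0,-16.5,-2.9],"turn": [-16.4,0,0]}
    - {"translation": [0,-16.5,-2.9],"turn": [-16.4,0,0]}

```text
time_s: 13.83
ee_pos: [0.6036, 0.3183, 0.1498]
eef_rot: [-1.139, 1.57, -2.838]
force: [-0.2, 0.0, 0.1]
grip_width: 0.0261
```

Run:
```python
from h import *
rows((.604,.316,.036,-.14))
```

```text
t 13.83 at [0.6036 0.3183 0.1498] jaw -0.1275 w 0.0261 F [-0.2  0.   0.1]
(0.604, 0.316, 0.036, -0.14) tr [4.55, 0.03, 0.09] tu [0.14, 0.0, 0.01] rows>= 2.7 q6 0.56
```

Request:
arm_command:
  deltas:
    - {"translation": [2,0,0],"turn": [0,0,0]}
    - {"translation": [4.3,0,0],"turn": [0,0,0]}
    - {"translation": [4.3,0,0],"turn": [0,0,0]}
    - {"translation": [4.3,0,0],"turn": [0,0,0]}
    - {"translation": [4.3,0,0],"turn": [0,0,0]}

```text
time_s: 14.25
ee_pos: [0.6039, 0.3156, 0.0429]
eef_rot: [-0.999, 1.569, -2.708]
force: [-0.9, 0.1, -0.6]
grip_width: 0.0262
```

Request:
arm_command:
  deltas:
    - {"translation": [0,0,0],"turn": [0,0,0]}
    - {"translation": [0,0,0],"turn": [0,0,0]}
    - {"translation": [0,0,0],"turn": [0,0,0]}
    - {"translation": [-3,0,0],"turn": [0,0,0]}
    - {"translation": [-4,0,0],"turn": [0,0,0]}
    - {"translation": [-4,0,0],"turn": [0,0,0]}
  gripper: 42

```text
time_s: 14.75
ee_pos: [0.6058, 0.3165, 0.1506]
eef_rot: [2.141, 1.562, 0.432]
force: [-0.2, -0.1, 1.3]
grip_width: 0.0419
```

Run:
```python
from h import *
from fit import *
im=snap('top','t6.png',(80,140,320,300),3.3)
for b in blanks(): print(b)
s=least_squares(lambda p:res(p,['top']).ravel(),[.515,.019,.2],loss='soft_l1'); p=s.x
pv=w(p,(-60,0,0)); print(p,pv)
for n,u,z in [('marker in',(252,153),.013),('marker out',(243,118),.013),('block top',(243,108),.032),('ptr',(396,183),.021),('roller',(372,240),.06)]:
    q=onz('top',top(u),z); d=q-pv; print(n,q,'r',np.hypot(d[0],d[1]),'joint',np.arctan2(d[1],d[0])-p[2]+.6)
```

```text
(0.49, array([137.8, 185.8]), array([0.6031, 0.3153]), np.float64(1.446), array([0.026, 0.064]))
[0.5125 0.017  0.2177] [0.4539 0.004  0.    ]
marker in [0.6163 0.0448 0.013 ] r 0.16740341512726922 joint 0.6284055900016061
marker out [0.6392 0.0512 0.013 ] r 0.19122939356654567 joint 0.6315625728454041
block top [0.6432 0.0504 0.032 ] r 0.19484232712850955 joint 0.6223661907561976
ptr [ 0.5974 -0.0493  0.021 ] r 0.1530777330526662 joint 0.02634339145401332
roller [ 0.5574 -0.0336  0.06  ] r 0.11009454172104757 joint 0.03332933155414153
```

View pics/t6.png

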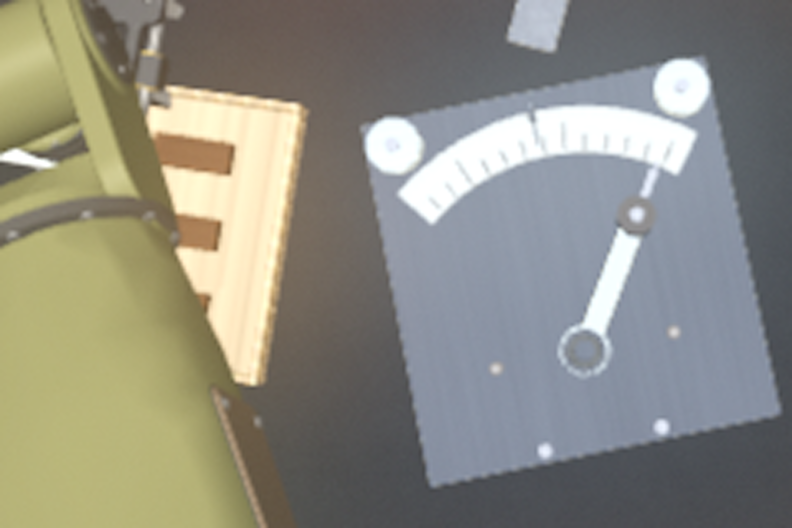

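Run:
```python
from h import *
rows((.559,-.0335,.15,1.22),(.559,-.0335,.052,1.22))
```

```text
t 14.85 at [0.6058 0.3165 0.1491] jaw -0.1379 w 0.0419 F [-0.6 -0.2 -0.3]
(0.559, -0.0335, 0.15, 1.22) tr [-0.1, 0.07, 14.13] tu [-15.56, 0.01, -0.11] rows>= 10.9 q6 0.57
(0.559, -0.0335, 0.052, 1.22) tr [3.82, 0.04, 14.14] tu [-15.56, 0.01, -0.11] rows>= 10.9 q6 0.57
```

Request:
arm_command:
  deltas:
    - {"translation": [0,0,14.1],"turn": [-15.5,0,0]}
    - {"translation": [0,0,14.1],"turn": [-15.5,0,0]}
    - {"translation": [0,0,14.1],"turn": [-15.5,0,0]}
    - {"translation": [0,0,14.1],"turn": [-15.5,0,0]}
    - {"translation": [0,0,14.1],"turn": [-15.5,0,0]}
    - {"translation": [0,0,14.1],"turn": [-15.5,0,0]}
    - {"translation": [0,0,14.1],"turn": [-15.5,0,0]}
    - {"translation": [0,0,14.1],"turn": [-15.5,0,0]}
    - {"translation": [0,0,14.1],"turn": [-15.5,0,0]}
    - {"translation": [0,0,14.1],"turn": [-15.5,0,0]}
    - {"translation": [0,0,14.1],"turn": [-15.5,0,0]}
    - {"translation": [0,0,14.1],"turn": [-15.5,0,0]}
  gripper: 60

```text
time_s: 15.85
ee_pos: [0.5554, -0.034, 0.1428]
eef_rot: [-2.8, 1.57, 3.132]
force: [0.4, 0.2, 0.3]
grip_width: 0.0602
```

Request:
arm_command:
  deltas:
    - {"translation": [0,0,0],"turn": [0,0,0]}
    - {"translation": [0,0,0],"turn": [0,0,0]}

```text
time_s: 16.02
ee_pos: [0.5556, -0.0331, 0.143]
eef_rot: [-2.975, 1.571, 2.948]
force: [0.3, 0.2, 0.3]
grip_width: 0.0602
```

Run:
```python
from h import *
rows((.559,-.0335,.11,1.22),(.559,-.0335,.052,1.22))
snap('side','s7.png',(130,120,310,255),4.4)
```

```text
t 16.02 at [ 0.5556 -0.0331  0.143 ] jaw 1.2111 w 0.0602 F [0.3 0.2 0.3]
(0.559, -0.0335, 0.11, 1.22) tr [1.32, 0.03, 0.13] tu [-0.1, -0.0, 0.0] rows>= 0.8 q6 -1.34
(0.559, -0.0335, 0.052, 1.22) tr [3.64, 0.03, 0.13] tu [-0.1, -0.0, 0.0] rows>= 2.2 q6 -1.34
```

View pics/s7.png

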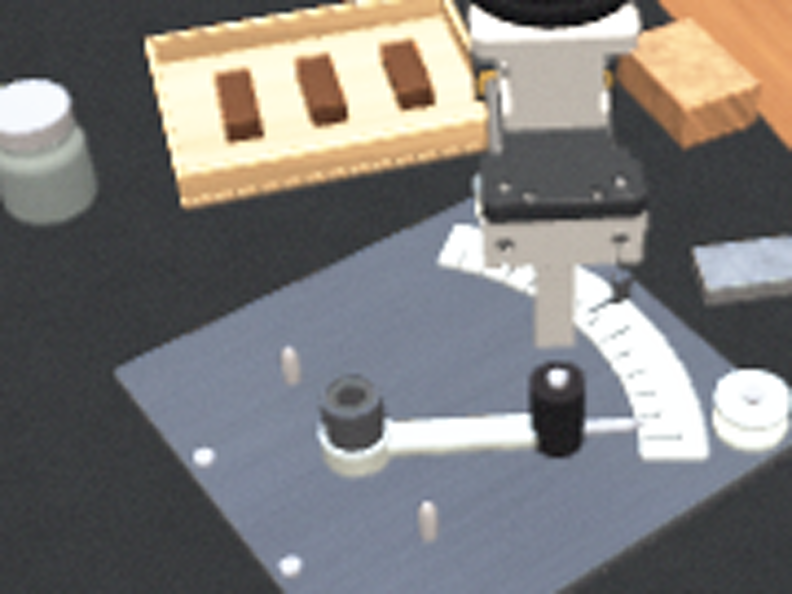

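Request:
arm_command:
  deltas:
    - {"translation": [1.8,0,0.1],"turn": [0,0,0]}
    - {"translation": [3.6,0,0.1],"turn": [0,0,0]}
    - {"translation": [3.6,0,0.1],"turn": [0,0,0]}
    - {"translation": [3.6,0,0.1],"turn": [0,0,0]}
    - {"translation": [3.6,0,0.1],"turn": [0,0,0]}

```text
time_s: 16.48
ee_pos: [0.5587, -0.0341, 0.0546]
eef_rot: [0.229, 1.57, -0.128]
force: [0.1, 0.6, 0.4]
grip_width: 0.0601
```

Request:
arm_command:
  deltas:
    - {"translation": [0,0,0],"turn": [0,0,0]}
    - {"translation": [0,0,0],"turn": [0,0,0]}
    - {"translation": [0,0,0],"turn": [0,0,0]}
    - {"translation": [0,0,0],"turn": [0,0,0]}
  gripper: 31
  force: 60

```text
time_s: 16.82
ee_pos: [0.5585, -0.0343, 0.0543]
eef_rot: [0.221, 1.569, -0.135]
force: [0.1, 0.8, -0.5]
grip_width: 0.0367
```

Run:
```python
from h import *
pv=np.array([.4545,.004]); yaw=.2177
T=[]
for j in (.15,.3,.45,.629): 
  a=j-.6+yaw; T.append((pv[0]+.11*np.cos(a),pv[1]+.11*np.sin(a),.052,a+np.pi/2))
rows(*T)
```

```text
t 16.82 at [ 0.5585 -0.0343  0.0543] jaw 1.2146 w 0.0367 F [ 0.1  0.8 -0.5]
(np.float64(0.5615453418998771), np.float64(-0.021323798639588255), 0.052, 1.3384963267948966) tr [0.09, 0.53, -0.07] tu [-1.42, 0.02, -0.0] rows>= 1.0 q6 -1.34
(np.float64(0.5641276792742113), np.float64(-0.005042783694785405), 0.052, 1.4884963267948965) tr [0.09, 1.17, -0.2] tu [-3.14, 0.02, -0.0] rows>= 2.2 q6 -1.34
(np.float64(0.5642480153153), np.float64(0.011441312676717396), 0.052, 1.6384963267948967) tr [0.09, 1.79, -0.42] tu [-4.86, 0.02, -0.0] rows>= 3.4 q6 -1.34
(np.float64(0.5611695935328113), np.float64(0.0308625727648124), 0.052, 1.8174963267948967) tr [0.09, 2.48, -0.81] tu [-6.91, 0.02, 0.0] rows>= 4.8 q6 -1.34
```

Request:
arm_command:
  deltas:
    - {"translation": [0.05,0.25,-0.03],"turn": [-0.7,0,0]}
    - {"translation": [0.05,0.53,-0.07],"turn": [-1.4,0,0]}
    - {"translation": [0.05,0.85,-0.13],"turn": [-2.3,0,0]}
    - {"translation": [0.05,1.17,-0.2],"turn": [-3.1,0,0]}
    - {"translation": [0.05,1.48,-0.31],"turn": [-4,0,0]}
    - {"translation": [0.05,1.79,-0.42],"turn": [-4.9,0,0]}
    - {"translation": [0.05,2.13,-0.61],"turn": [-5.9,0,0]}
    - {"translation": [0.05,2.4,-0.77],"turn": [-6.7,0,0]}
    - {"translation": [0.05,2.4,-0.77],"turn": [-6.7,0,0]}
    - {"translation": [0.05,2.4,-0.77],"turn": [-6.7,0,0]}
    - {"translation": [0.05,2.4,-0.77],"turn": [-6.7,0,0]}
  gripper: 31

```text
time_s: 17.73
ee_pos: [0.5612, 0.0286, 0.0525]
eef_rot: [-0.327, 1.57, -0.099]
force: [1.6, -1.7, 0.8]
grip_width: 0.0307
```

Run:
```python
from h import *
rows((.5612,.0309,.052,1.8175))
snap('side','s8.png',(200,130,310,230),7)
snap('top','t8.png',(200,140,320,260),5)
```

```text
t 17.73 at [0.5612 0.0286 0.0525] jaw 1.799 w 0.0307 F [ 1.6 -1.7  0.8]
(0.5612, 0.0309, 0.052, 1.8175) tr [0.02, 0.09, 0.02] tu [-0.21, 0.01, 0.0] rows>= 0.1 q6 -1.81
```

View pics/s8.png

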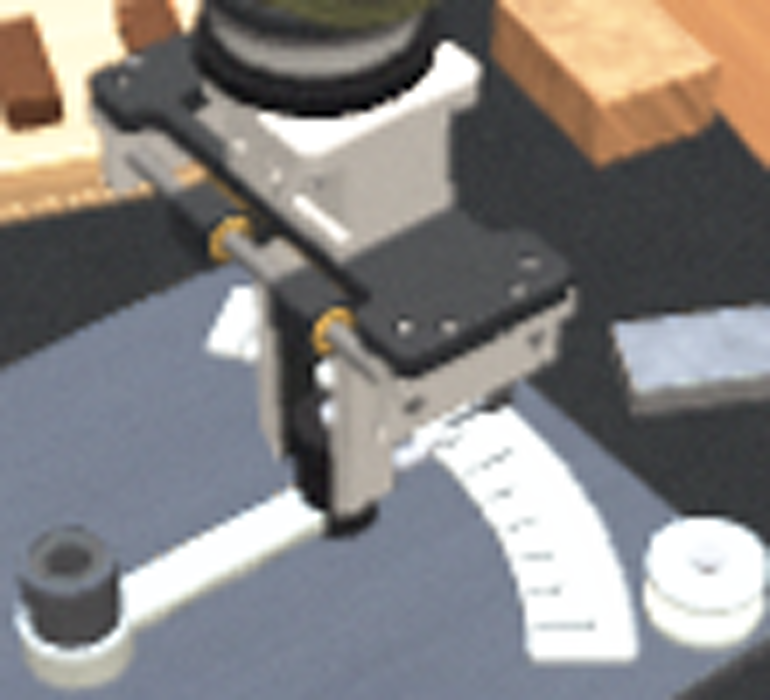

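View pics/t8.png

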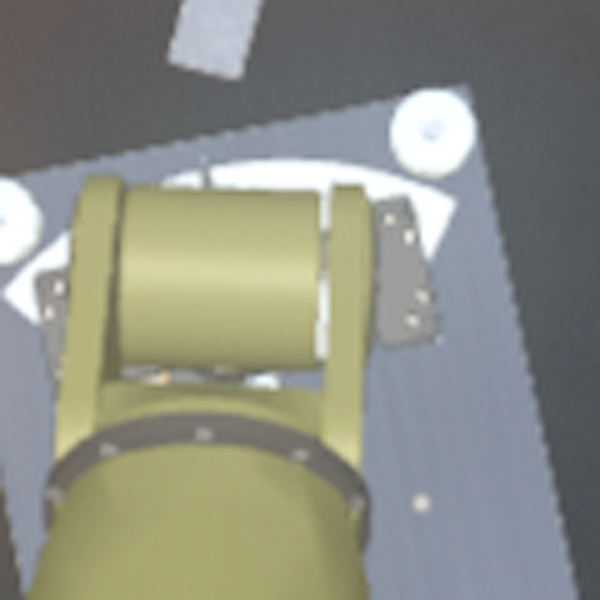

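Request:
arm_command:
  deltas:
    - {"translation": [0,0,0],"turn": [0,0,0]}
    - {"translation": [0,0,0],"turn": [0,0,0]}
    - {"translation": [0,0,0],"turn": [0,0,0]}
    - {"translation": [-2,0,0],"turn": [0,0,0]}
    - {"translation": [-4,0,0],"turn": [0,0,0]}
    - {"translation": [-4,-4,0],"turn": [0,0,0]}
    - {"translation": [-4,-8,0],"turn": [0,0,0]}
    - {"translation": [-4,-8,0],"turn": [0,0,0]}
    - {"translation": [-4,-8,0],"turn": [0,0,0]}
    - {"translation": [-4,-8,0],"turn": [0,0,0]}
  gripper: 54

```text
time_s: 18.67
ee_pos: [0.6063, -0.1688, 0.1521]
eef_rot: [-0.944, 1.571, -0.716]
force: [0.4, 0.5, 0.5]
grip_width: 0.054
```

Run:
```python
from h import *
rows((.45,-.2,.15,1.8175))
snap('side','s9.png',(200,130,310,230),7)
snap('top','t9.png',(200,140,320,260),5)
```

```text
t 18.67 at [ 0.6063 -0.1688  0.1521] jaw 1.7986 w 0.054 F [0.4 0.5 0.5]
(0.45, -0.2, 0.15, 1.8175) tr [0.09, 0.19, -6.37] tu [-0.22, 0.0, 0.0] rows>= 3.8 q6 -2.13
```

View pics/s9.png

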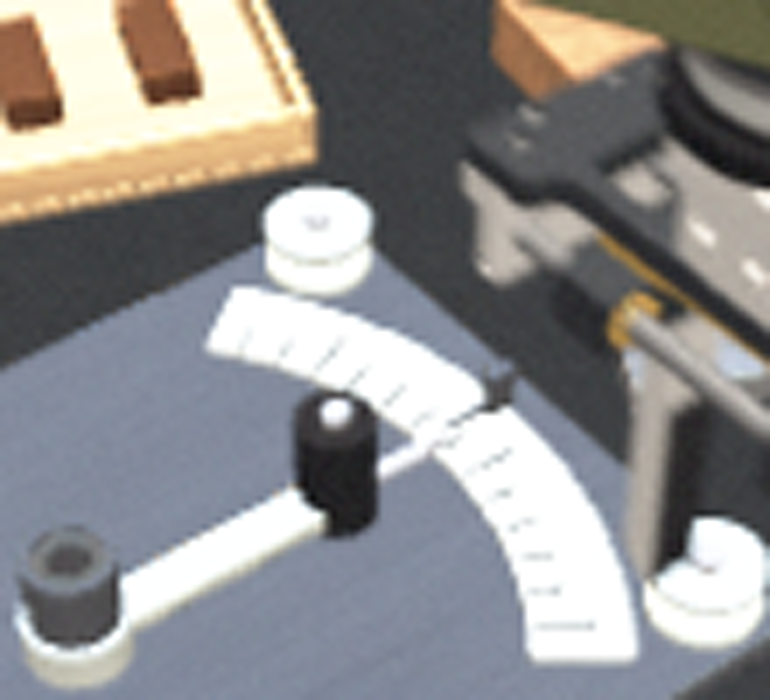

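View pics/t9.png

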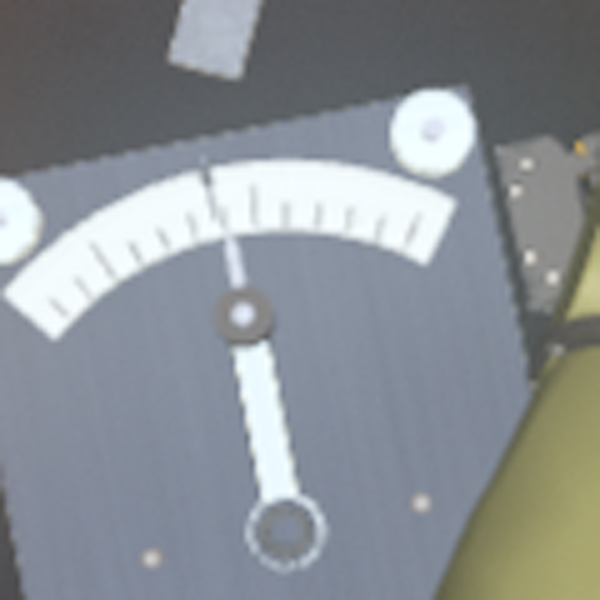

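Run:
```python
from h import *
snap('side','s10.png',(240,175,285,210),16)
snap('top','t10.png',(230,165,270,205),15)
for c in ('top','side'):
  for t in('pointer_tip','setting'): print(c,t,[(np.round(x['at'],1).tolist(),round(x['score'],2)) for x in models.mark_of(t,c)[:3]])
```

```text
top pointer_tip [([244.0, 185.0], 0.58)]
top setting [([242.4, 186.8], 0.4)]
side pointer_tip [([204.5, 139.5], 0.72)]
side setting [([262.3, 189.3], 0.35), ([249.3, 198.9], 0.21)]
```

View pics/s10.png

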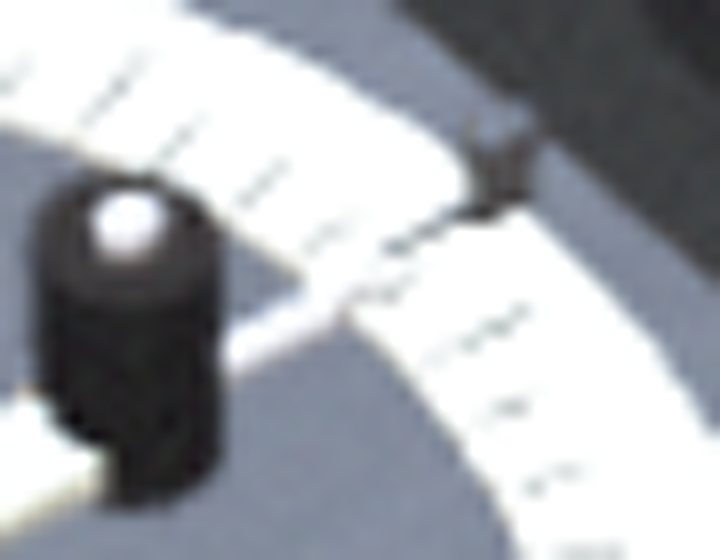

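View pics/t10.png

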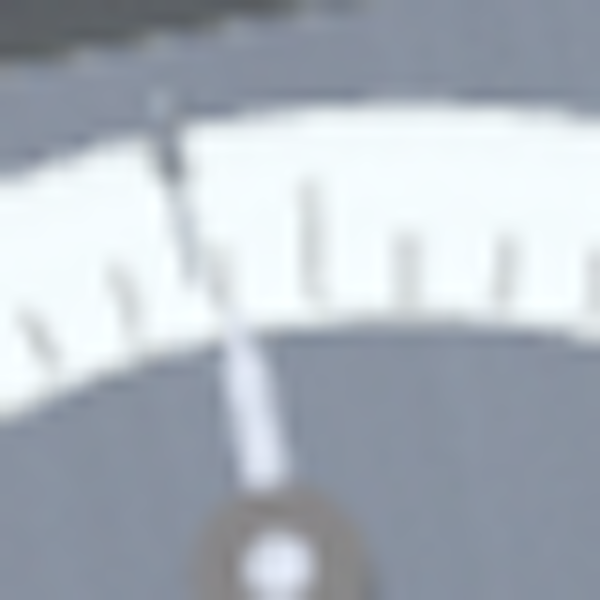

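Run:
```python
from h import *
rows((.5612,.0286,.152,1.799),(.5612,.0286,.0525,1.799))
```

```text
t 19.07 at [ 0.6062 -0.1648  0.152 ] jaw 1.8008 w 0.0542 F [-0.4  0.1 -0.3]
(0.5612, 0.0286, 0.152, 1.799) tr [0.0, 7.94, 0.01] tu [0.02, -0.0, -0.0] rows>= 4.8 q6 -2.12
(0.5612, 0.0286, 0.0525, 1.799) tr [3.98, 7.94, 0.01] tu [0.02, -0.0, -0.0] rows>= 5.3 q6 -2.12
```

Request:
arm_command:
  deltas:
    - {"translation": [0,7.9,0],"turn": [0,0,0]}
    - {"translation": [0,7.9,0],"turn": [0,0,0]}
    - {"translation": [0,7.9,0],"turn": [0,0,0]}
    - {"translation": [0,7.9,0],"turn": [0,0,0]}
    - {"translation": [0,7.9,0],"turn": [0,0,0]}
    - {"translation": [0,7.9,0],"turn": [0,0,0]}
    - {"translation": [2,7.9,0],"turn": [0,0,0]}
    - {"translation": [4,7.9,0],"turn": [0,0,0]}
    - {"translation": [4,7.9,0],"turn": [0,0,0]}
    - {"translation": [4,7.9,0],"turn": [0,0,0]}

```text
time_s: 19.9
ee_pos: [0.5592, 0.0268, 0.0481]
eef_rot: [2.897, 1.564, 3.127]
force: [0.7, 0.6, -0.2]
grip_width: 0.054
```

Request:
arm_command:
  deltas:
    - {"translation": [0,0,0],"turn": [0,0,0]}
    - {"translation": [0,0,0],"turn": [0,0,0]}
    - {"translation": [0,0,0],"turn": [0,0,0]}
    - {"translation": [0,0,0],"turn": [0,0,0]}
  gripper: 31

```text
time_s: 20.23
ee_pos: [0.5623, 0.0264, 0.0536]
eef_rot: [-0.134, 1.568, 0.095]
force: [0.2, 4.2, 2.7]
grip_width: 0.0325
```

Run:
```python
from h import *
rows((.5605,.0335,.0525,1.82))
```

```text
t 20.23 at [0.5623 0.0264 0.0536] jaw 1.7993 w 0.0325 F [0.2 4.2 2.7]
(0.5605, 0.0335, 0.0525, 1.82) tr [0.04, 0.29, -0.01] tu [-0.24, 0.03, 0.0] rows>= 0.2 q6 -1.82
```

Request:
arm_command:
  deltas:
    - {"translation": [0,0.15,0],"turn": [-0.2,0,0]}
    - {"translation": [0,0.28,0],"turn": [-0.2,0,0]}
    - {"translation": [0,0.28,0],"turn": [-0.2,0,0]}
    - {"translation": [0,0.28,0],"turn": [-0.2,0,0]}
    - {"translation": [0,0.28,0],"turn": [-0.2,0,0]}
  gripper: 30

```text
time_s: 20.65
ee_pos: [0.5612, 0.0325, 0.0533]
eef_rot: [-0.538, 1.567, -0.291]
force: [4.6, -5.9, 2.6]
grip_width: 0.0301
```

Run:
```python
from h import *
rows((.5605,.0335,.0525,1.82))
```

```text
t 20.65 at [0.5612 0.0325 0.0533] jaw 1.8176 w 0.0301 F [ 4.6 -5.9  2.6]
(0.5605, 0.0335, 0.0525, 1.82) tr [0.03, 0.05, -0.02] tu [-0.03, 0.04, 0.02] rows>= 0.0 q6 -1.82
```

Good; release and look again while heading toward the key.

Request:
arm_command:
  deltas:
    - {"translation": [0,0.03,0],"turn": [0,0,0]}
    - {"translation": [0,0.03,0],"turn": [0,0,0]}
    - {"translation": [0,0.03,0],"turn": [0,0,0]}

```text
time_s: 20.9
ee_pos: [0.5612, 0.0328, 0.0533]
eef_rot: [-0.629, 1.566, -0.383]
force: [5.9, -9.2, 1.6]
grip_width: 0.0297
```

Request:
arm_command:
  deltas:
    - {"translation": [0,0,0],"turn": [0,0,0]}
    - {"translation": [0,0,0],"turn": [0,0,0]}
    - {"translation": [0,0,0],"turn": [0,0,0]}
    - {"translation": [-2,0,0],"turn": [0,0,0]}
    - {"translation": [-4,0,0],"turn": [0,0,0]}
    - {"translation": [-4,-4,0],"turn": [0,0,0]}
    - {"translation": [-4,-8,0],"turn": [0,0,0]}
    - {"translation": [-4,-8,0],"turn": [0,0,0]}
    - {"translation": [-4,-8,0],"turn": [0,0,0]}
    - {"translation": [-4,-8,0],"turn": [0,0,0]}
  gripper: 54

```text
time_s: 21.73
ee_pos: [0.6086, -0.1627, 0.1523]
eef_rot: [-0.759, 1.571, -0.513]
force: [1.6, -0.4, 0.5]
grip_width: 0.0539
```

Run:
```python
from h import *
rows((.45,-.2,.15,1.8175))
snap('side','s11.png',(240,175,285,210),16)
snap('top','t11.png',(230,165,270,205),15)
```

```text
t 21.73 at [ 0.6086 -0.1627  0.1523] jaw 1.8166 w 0.0539 F [ 1.6 -0.4  0.5]
(0.45, -0.2, 0.15, 1.8175) tr [0.09, 0.09, -6.51] tu [-0.01, 0.0, 0.0] rows>= 3.9 q6 -2.14
```

View pics/s11.png

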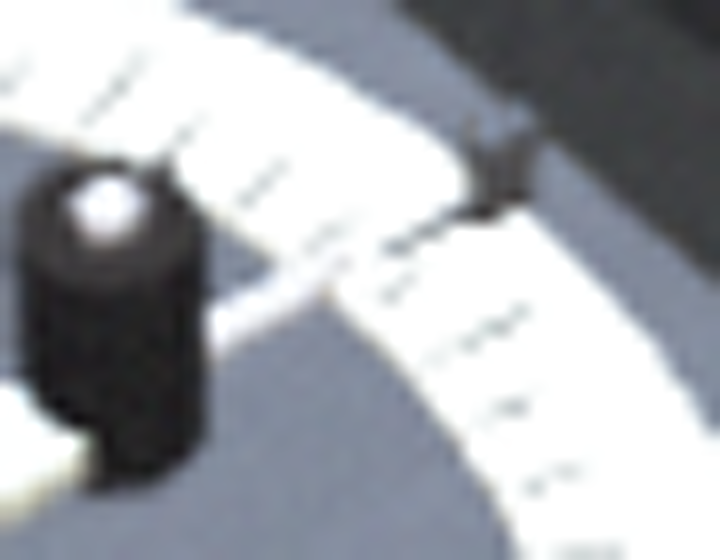

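View pics/t11.png

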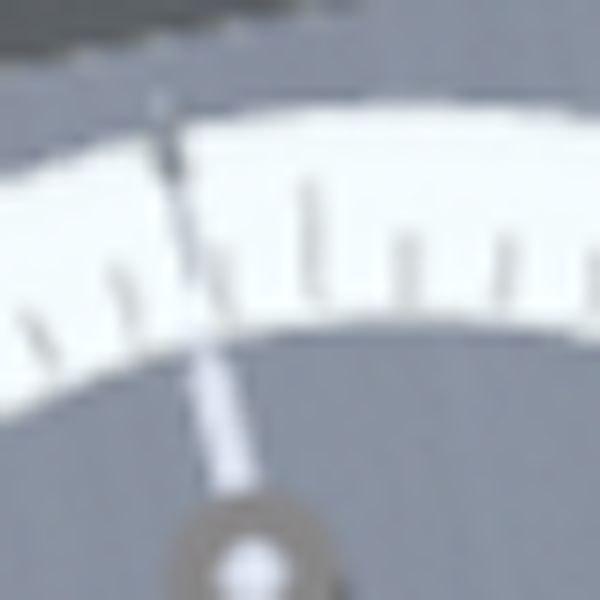

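Run:
```python
from h import *
np.set_printoptions(precision=4,suppress=True)
T=lambda u:(345+u[0]/4,180+u[1]/4); S=lambda u:(170+u[0]/3.5,285+u[1]/3.5)
print('centre',tri(T((181,464)),S((129,190))))
a,b=onz('top',T((155,520)),.122),onz('top',T((206,405)),.122); print(a,b,(a+b)/2,np.linalg.norm(a-b),np.arctan2(*(b-a)[1::-1]))
a,b=onz('side',S((40,195)),.112),onz('side',S((222,193)),.112); print('side',a,b,(a+b)/2,np.linalg.norm(a-b),np.arctan2(*(b-a)[1::-1]))
# shank at block top
for u in ((135,452),(148,435),(150,466)): print(onz('top',T(u),.05))
for u in ((122,270),(162,268),(140,225)): print('s',onz('side',S(u),.05))
for u in ((110,370),(228,412),(190,533),(72,490)): print('blk',onz('top',T(u),.05))
for u in ((64,222),(226,220),(64,340),(226,325)): print('blk side',onz('side',S(u),.05))
snap('top','t12.png',(355,265,415,315),12)
snap('side','s12.png',(170,320,250,384),9)
```

```text
centre (array([ 0.3471, -0.3089,  0.1201]), np.float64(0.0027056439946960965))
[ 0.3137 -0.2928  0.122 ] [ 0.3801 -0.3229  0.122 ] [ 0.3469 -0.3078  0.122 ] 0.07283536248566337 -0.42514425826142416
side [ 0.3116 -0.291   0.112 ] [ 0.3866 -0.3246  0.112 ] [ 0.3491 -0.3078  0.112 ] 0.08217701057922988 -0.4208629571902582
[ 0.3443 -0.2991  0.05  ]
[ 0.3548 -0.3072  0.05  ]
[ 0.3359 -0.3083  0.05  ]
s [ 0.3363 -0.3138  0.05  ]
s [ 0.3541 -0.321   0.05  ]
s [ 0.3514 -0.2972  0.05  ]
blk [ 0.3942 -0.2838  0.05  ]
blk [ 0.3698 -0.3568  0.05  ]
blk [ 0.2957 -0.3327  0.05  ]
blk [ 0.3204 -0.2601  0.05  ]
blk side [ 0.3178 -0.2801  0.05  ]
blk side [ 0.3908 -0.3127  0.05  ]
blk side [ 0.3017 -0.3323  0.05  ]
blk side [ 0.3723 -0.3578  0.05  ]
```

View pics/t12.png

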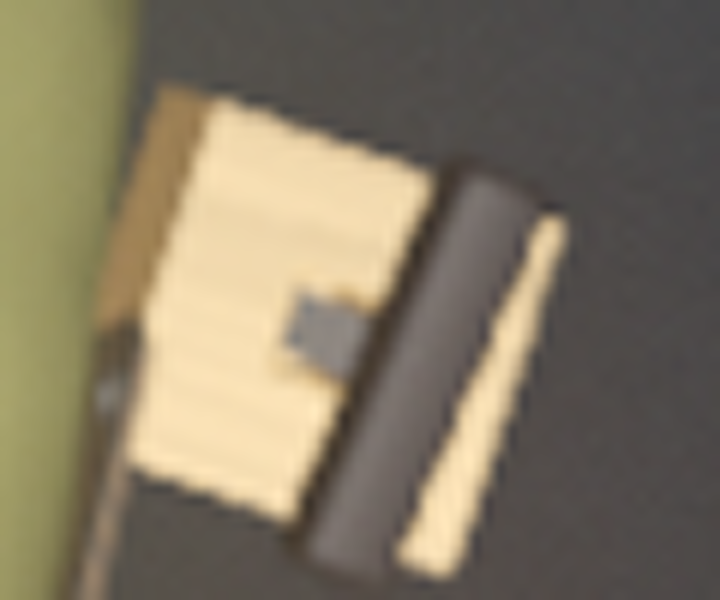

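View pics/s12.png

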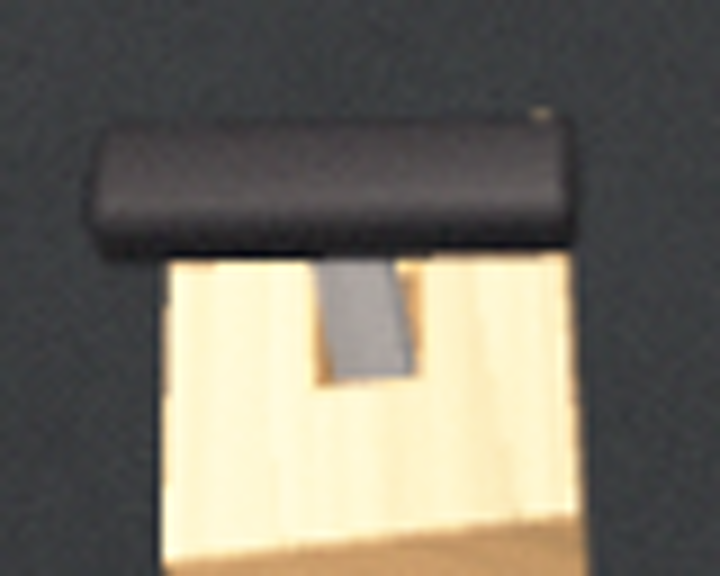

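Run:
```python
from h import *
rows((.347,-.308,.2,1.148),(.347,-.308,.114,1.148))
```

```text
t 21.93 at [ 0.6081 -0.1605  0.1515] jaw 1.8157 w 0.0541 F [0.5 1.3 0.6]
(0.347, -0.308, 0.2, 1.148) tr [-1.93, -3.19, -11.57] tu [7.65, -0.01, -0.0] rows>= 7.3 q6 -2.13
(0.347, -0.308, 0.114, 1.148) tr [1.51, -3.19, -11.56] tu [7.65, -0.01, -0.0] rows>= 7.2 q6 -2.13
```

Request:
arm_command:
  deltas:
    - {"translation": [-1.9,0,-1],"turn": [0,0,0]}
    - {"translation": [-1.9,-3.2,-11.5],"turn": [7.6,0,0]}
    - {"translation": [-1.9,-3.2,-11.5],"turn": [7.6,0,0]}
    - {"translation": [-1.9,-3.2,-11.5],"turn": [7.6,0,0]}
    - {"translation": [-1.9,-3.2,-11.5],"turn": [7.6,0,0]}
    - {"translation": [-1.9,-3.2,-11.5],"turn": [7.6,0,0]}
    - {"translation": [-1.9,-3.2,-11.5],"turn": [7.6,0,0]}
    - {"translation": [-1.9,-3.2,-11.5],"turn": [7.6,0,0]}
    - {"translation": [-1.9,-3.2,-11.5],"turn": [7.6,0,0]}
    - {"translation": [-1.9,-3.2,-11.5],"turn": [7.6,0,0]}
    - {"translation": [-1.9,-3.2,-11.5],"turn": [7.6,0,0]}
    - {"translation": [-1.9,-3.2,-11.5],"turn": [7.6,0,0]}
  gripper: 54

```text
time_s: 22.93
ee_pos: [0.3501, -0.3067, 0.1993]
eef_rot: [1.832, 1.571, 1.417]
force: [-0.6, -0.3, -0.4]
grip_width: 0.0539
```

Run:
```python
from h import *
rows((.347,-.308,.2,1.148),(.347,-.308,.114,1.148))
snap('side','s13.png',(130,250,300,384),4.5)
```

```text
t 22.93 at [ 0.3501 -0.3067  0.1993] jaw 1.1556 w 0.0539 F [-0.6 -0.3 -0.4]
(0.347, -0.308, 0.2, 1.148) tr [-0.03, -0.1, -0.09] tu [0.09, -0.0, -0.0] rows>= 0.1 q6 -1.95
(0.347, -0.308, 0.114, 1.148) tr [3.41, -0.1, -0.09] tu [0.09, -0.0, -0.0] rows>= 2.0 q6 -1.95
```

View pics/s13.png

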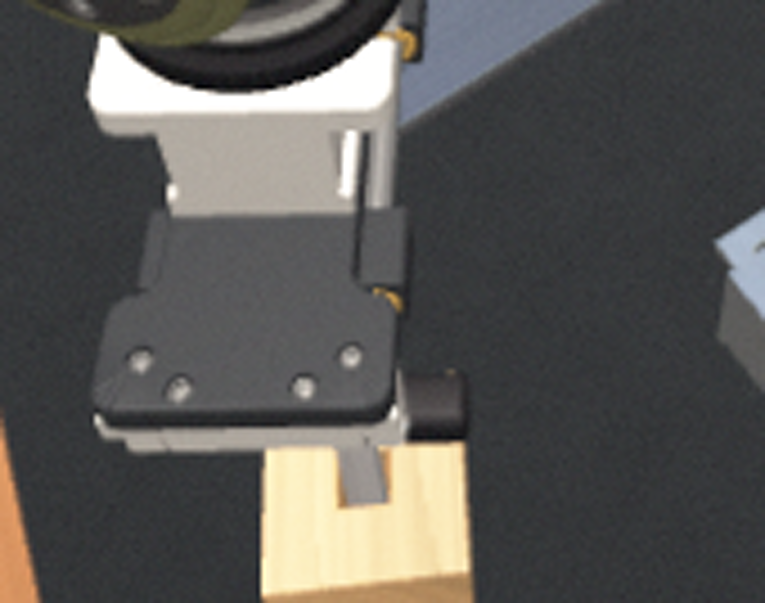

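Request:
arm_command:
  deltas:
    - {"translation": [1,-0.05,-0.05],"turn": [0,0,0]}
    - {"translation": [2,-0.05,-0.05],"turn": [0,0,0]}
    - {"translation": [3,-0.05,-0.05],"turn": [0,0,0]}
    - {"translation": [3.4,-0.05,-0.05],"turn": [0,0,0]}
    - {"translation": [3.4,-0.05,-0.05],"turn": [0,0,0]}
    - {"translation": [3.4,-0.05,-0.05],"turn": [0,0,0]}

```text
time_s: 23.48
ee_pos: [0.348, -0.3082, 0.1149]
eef_rot: [2.581, 1.571, 2.165]
force: [0.7, -0.4, 0.2]
grip_width: 0.054
```

Request:
arm_command:
  deltas:
    - {"translation": [0,0,0],"turn": [0,0,0]}
    - {"translation": [0,0,0],"turn": [0,0,0]}
    - {"translation": [0,0,0],"turn": [0,0,0]}
    - {"translation": [0,0,0],"turn": [0,0,0]}
    - {"translation": [0,0,0],"turn": [0,0,0]}
    - {"translation": [0,0,0],"turn": [0,0,0]}
  gripper: 14
  force: 50

```text
time_s: 23.98
ee_pos: [0.3475, -0.3085, 0.1147]
eef_rot: [-0.182, 1.57, -0.599]
force: [-0.6, 0.6, 3.4]
grip_width: 0.0197
```

Run:
```python
from h import *
rows((.347,-.308,.2,1.148),(.347,-.308,.114,1.148))
snap('side','s14.png',(130,250,300,384),4.5)
```

```text
t 23.98 at [ 0.3475 -0.3085  0.1147] jaw 1.1535 w 0.0197 F [-0.6  0.6  3.4]
(0.347, -0.308, 0.2, 1.148) tr [-3.41, 0.01, -0.02] tu [0.06, 0.0, 0.0] rows>= 2.0 q6 -1.96
(0.347, -0.308, 0.114, 1.148) tr [0.03, 0.01, -0.02] tu [0.06, 0.0, 0.0] rows>= 0.0 q6 -1.96
```

View pics/s14.png

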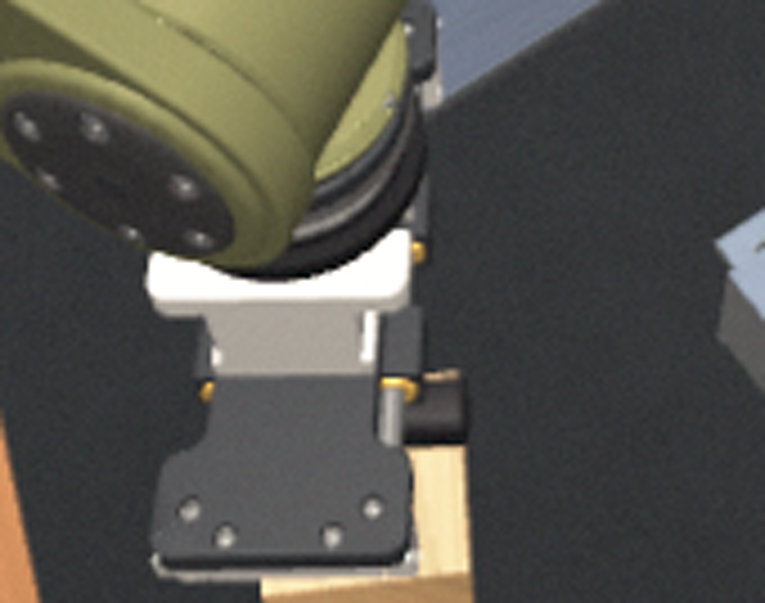

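Request:
arm_command:
  deltas:
    - {"translation": [-1,0,0],"turn": [0,0,0]}
    - {"translation": [-2,0,0],"turn": [0,0,0]}
    - {"translation": [-3,0,0],"turn": [0,0,0]}
    - {"translation": [-4,0,0],"turn": [0,0,0]}
    - {"translation": [-4.2,0,0],"turn": [0,0,0]}
    - {"translation": [-4.2,0,0],"turn": [0,0,0]}
    - {"translation": [-4.2,0,0],"turn": [0,0,0]}

```text
time_s: 24.62
ee_pos: [0.3471, -0.3081, 0.2182]
eef_rot: [2.753, 1.569, 2.335]
force: [0.1, 0.5, -1.8]
grip_width: 0.0198
```

Run:
```python
from h import *
rows((.4545,.004,.22,1.664),)
snap('side','s15.png',(130,250,300,384),4.5)
```

```text
t 24.62 at [ 0.3471 -0.3081  0.2182] jaw 1.1535 w 0.0198 F [ 0.1  0.5 -1.8]
(0.4545, 0.004, 0.22, 1.664) tr [-0.06, 13.15, -1.13] tu [-5.85, -0.01, -0.01] rows>= 7.9 q6 -1.96
```

View pics/s15.png

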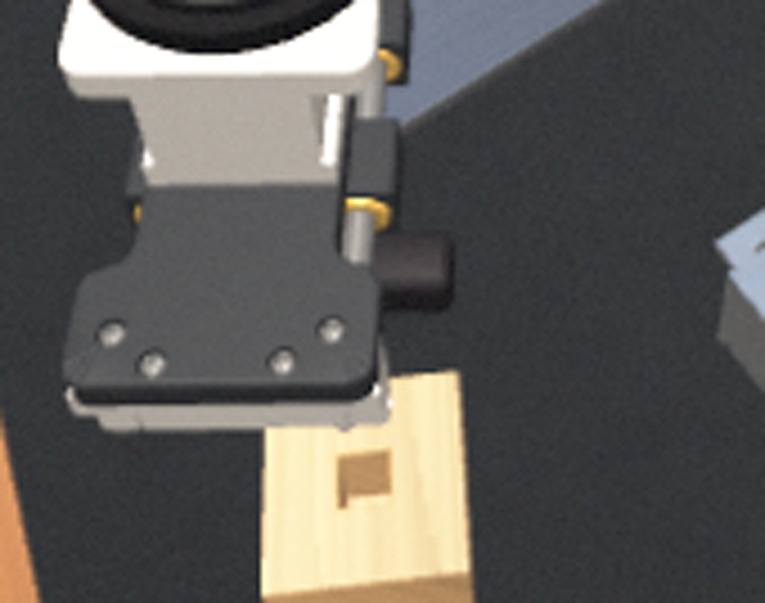

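Request:
arm_command:
  deltas:
    - {"translation": [0,13.1,-1.1],"turn": [-5.8,0,0]}
    - {"translation": [0,13.1,-1.1],"turn": [-5.8,0,0]}
    - {"translation": [0,13.1,-1.1],"turn": [-5.8,0,0]}
    - {"translation": [0,13.1,-1.1],"turn": [-5.8,0,0]}
    - {"translation": [0,13.1,-1.1],"turn": [-5.8,0,0]}
    - {"translation": [0,13.1,-1.1],"turn": [-5.8,0,0]}
    - {"translation": [0,13.1,-1.1],"turn": [-5.8,0,0]}
    - {"translation": [0,13.1,-1.1],"turn": [-5.8,0,0]}
    - {"translation": [0,13.1,-1.1],"turn": [-5.8,0,0]}
    - {"translation": [0,13.1,-1.1],"turn": [-5.8,0,0]}
    - {"translation": [0,13.1,-1.1],"turn": [-5.8,0,0]}
    - {"translation": [0,13.1,-1.1],"turn": [-5.8,0,0]}

```text
time_s: 25.67
ee_pos: [0.4546, 0.0012, 0.2188]
eef_rot: [3.122, 1.57, -3.073]
force: [-0.1, -0.4, -2.0]
grip_width: 0.0198
```

Run:
```python
from h import *
print('hole side',onz('side',(211.1,356.7),.05))
rows((.4545,.004,.22,1.664),(.4545,.004,.185,1.664))
snap('side','s16.png',(130,100,300,250),4)
snap('top','t16.png',(200,140,320,260),5)
```

```text
hole side [ 0.34887031 -0.3098046   0.05      ]
t 25.67 at [0.4546 0.0012 0.2188] jaw 1.6585 w 0.0198 F [-0.1 -0.4 -2. ]
(0.4545, 0.004, 0.22, 1.664) tr [-0.05, 0.11, 0.01] tu [-0.06, -0.01, -0.0] rows>= 0.1 q6 -1.74
(0.4545, 0.004, 0.185, 1.664) tr [1.35, 0.11, 0.01] tu [-0.06, -0.01, -0.0] rows>= 0.8 q6 -1.74
```

View pics/s16.png

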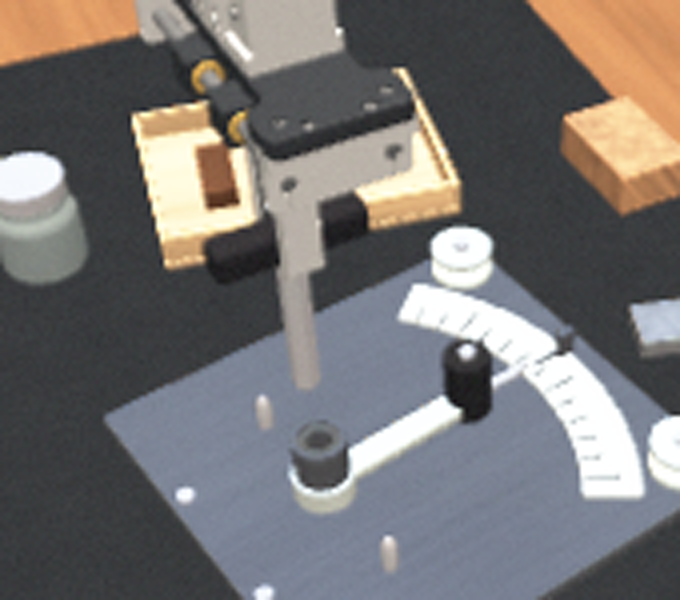

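View pics/t16.png

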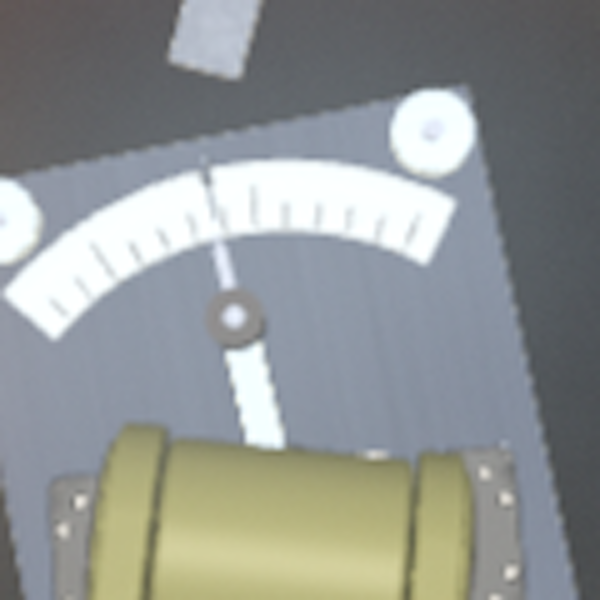

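Run:
```python
from h import *
p,Rm=Rcur(); print(p)
tip=p-[0,0,.1097]; pr=proj('side',tip); ob=np.array([130+306/4,100+384/4]); print('tip',tip,pr,ob,ob-pr)
so=np.array([130+320/4,100+437/4]); print('socket corrected',onz('side',so-(ob-pr),.0605),'raw',onz('side',so,.0605))
im=snap('side','s17.png',(185,170,235,235),11)
```

```text
[0.45473267 0.0011098  0.21917336]
tip [0.45473267 0.0011098  0.10947336] [206.4791654  195.47487098] [206.5 196. ] [0.0208346  0.52512902]
socket corrected [0.45957799 0.00437003 0.0605    ] raw [0.45906516 0.00278439 0.0605    ]
```

View pics/s17.png

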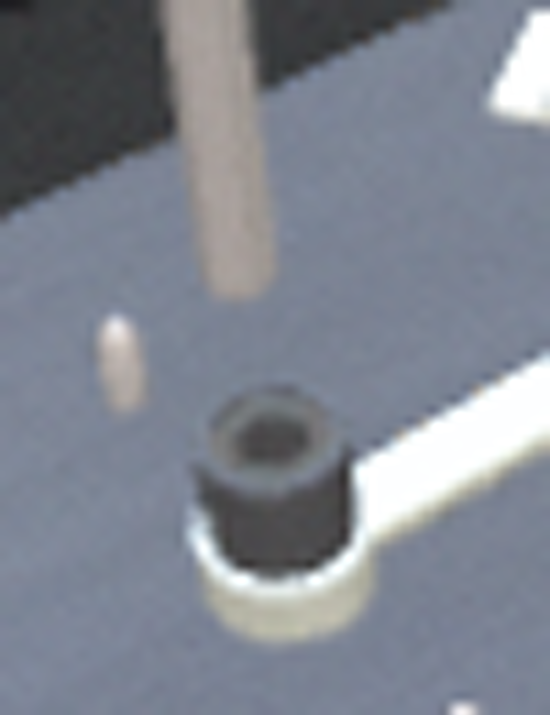

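Request:
arm_command:
  deltas:
    - {"translation": [0.7,0.1,0.12],"turn": [0,0,0]}
    - {"translation": [1.3,0.1,0.12],"turn": [0,0,0]}
    - {"translation": [1.3,0.1,0.12],"turn": [0,0,0]}
    - {"translation": [1.3,0.1,0.12],"turn": [0,0,0]}
    - {"translation": [1.3,0.1,0.12],"turn": [0,0,0]}

```text
time_s: 26.23
ee_pos: [0.458, 0.0045, 0.1878]
eef_rot: [-0.162, 1.57, -0.073]
force: [0.1, 0.5, -2.3]
grip_width: 0.0192
```

Run:
```python
from h import *
rows((.458,.004,.175,1.664))
p,Rm=Rcur(); tip=p-[0,0,.1097]; pr=proj('side',tip); print((pr-[185,170])*11, (proj('side',[p[0],p[1],.0605])-[185,170])*11)
im=snap('side','s18.png',(185,170,235,235),11)
```

```text
t 26.23 at [0.458  0.0045 0.1878] jaw 1.6591 w 0.0192 F [ 0.1  0.5 -2.3]
(0.458, 0.004, 0.175, 1.664) tr [0.51, -0.02, -0.0] tu [-0.06, 0.01, 0.0] rows>= 0.3 q6 -1.73
[260.04511224 370.61243107] [267.55398762 427.73272522]
```

View pics/s18.png

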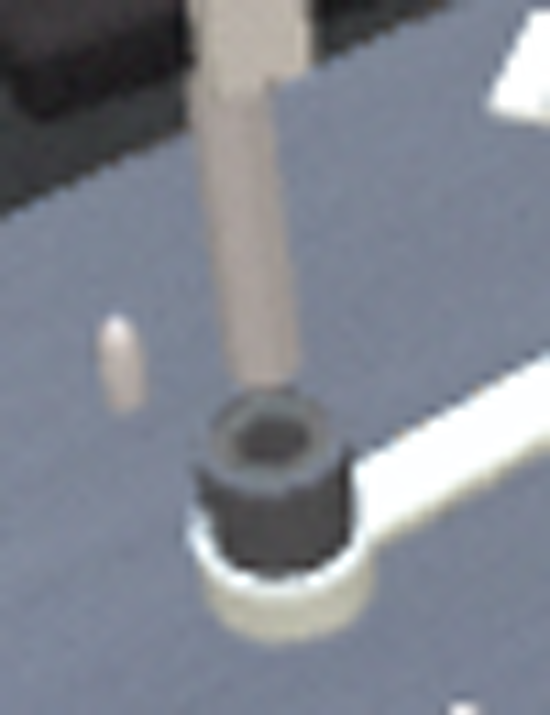

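Request:
arm_command:
  deltas:
    - {"translation": [0.4,0,0],"turn": [0,0,0]}
    - {"translation": [0.7,0,0],"turn": [0,0,0]}
    - {"translation": [0.9,0,0],"turn": [0,0,0]}
    - {"translation": [0.9,0,0],"turn": [0,0,0]}
    - {"translation": [0.9,0,0],"turn": [0,0,0]}

```text
time_s: 26.7
ee_pos: [0.4576, 0.0049, 0.1641]
eef_rot: [2.99, 1.57, 3.079]
force: [-0.4, -0.7, -2.2]
grip_width: 0.0196
```

Run:
```python
from h import *
rows((.458,.004,.15,1.664))
print(ctrl.get_obs()['moment'])
im=snap('side','s19.png',(185,170,235,235),11)
```

```text
t 26.7 at [0.4576 0.0049 0.1641] jaw 1.6598 w 0.0196 F [-0.4 -0.7 -2.2]
(0.458, 0.004, 0.15, 1.664) tr [0.57, -0.04, 0.01] tu [-0.05, -0.01, -0.0] rows>= 0.3 q6 -1.73
[ 0.04656418 -0.11596535  0.00801763]
```

View pics/s19.png

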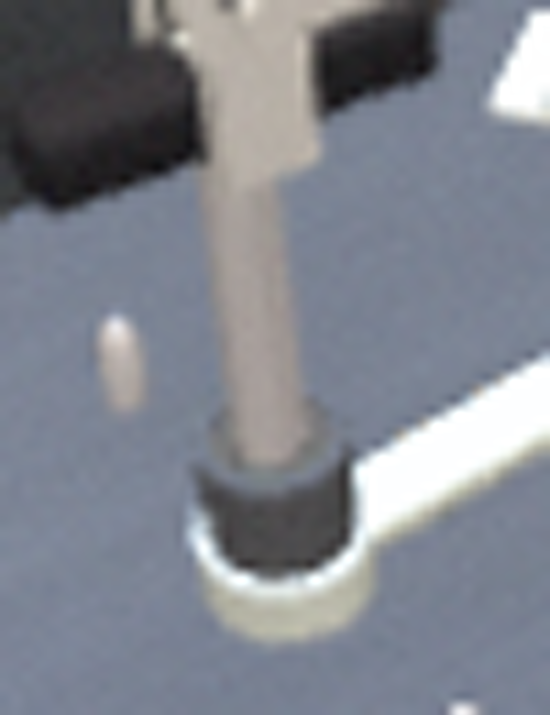

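Request:
arm_command:
  deltas:
    - {"translation": [0.1,-0.03,0.03],"turn": [0,0,0]}
    - {"translation": [0.2,-0.03,0.03],"turn": [0,0,0]}
    - {"translation": [0.3,-0.03,0.03],"turn": [0,0,0]}
    - {"translation": [0.3,-0.03,0.03],"turn": [0,0,0]}

```text
time_s: 27.08
ee_pos: [0.4583, 0.0044, 0.1564]
eef_rot: [2.624, 1.57, 2.713]
force: [0.1, 1.8, -2.9]
grip_width: 0.0196
```

Run:
```python
from h import *
rows((.458,.004,.148,1.664))
print(ctrl.get_obs()['moment'])
```

```text
t 27.08 at [0.4583 0.0044 0.1564] jaw 1.6597 w 0.0196 F [ 0.1  1.8 -2.9]
(0.458, 0.004, 0.148, 1.664) tr [0.34, -0.01, -0.01] tu [-0.05, -0.01, -0.01] rows>= 0.2 q6 -1.73
[ 0.7365639   0.12898316 -0.10186177]
```

Request:
arm_command:
  deltas:
    - {"translation": [0.1,0.02,0],"turn": [0,0,0]}
    - {"translation": [0.2,0.02,0],"turn": [0,0,0]}
    - {"translation": [0.3,0.02,0],"turn": [0,0,0]}
    - {"translation": [0.34,0.02,0],"turn": [0,0,0]}
    - {"translation": [0.34,0.02,0],"turn": [0,0,0]}

```text
time_s: 27.5
ee_pos: [0.4584, 0.0047, 0.1481]
eef_rot: [2.996, 1.57, 3.085]
force: [-2.0, 0.6, -3.5]
grip_width: 0.0196
```

Run:
```python
from h import *
rows((.458,.004,.1477,1.664))
print(ctrl.get_obs()['moment'])
im=snap('side','s20.png',(185,170,235,235),11)
```

```text
t 27.5 at [0.4584 0.0047 0.1481] jaw 1.6597 w 0.0196 F [-2.   0.6 -3.5]
(0.458, 0.004, 0.1477, 1.664) tr [0.02, -0.03, -0.02] tu [-0.05, -0.01, -0.0] rows>= 0.0 q6 -1.73
[ 0.35489422  0.24890433 -0.00648232]
```

View pics/s20.png

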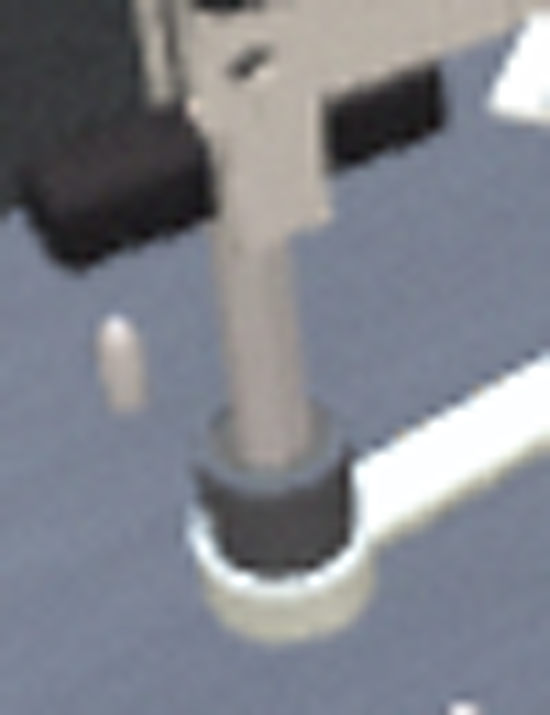

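Request:
arm_command:
  deltas:
    - {"translation": [0.06,0,0],"turn": [0,0,0]}
    - {"translation": [0.12,0,0],"turn": [0,0,0]}
    - {"translation": [0.12,0,0],"turn": [0,0,0]}

```text
time_s: 27.8
ee_pos: [0.4596, 0.0048, 0.1473]
eef_rot: [-0.056, 1.567, 0.033]
force: [-5.5, 2.0, 18.6]
grip_width: 0.0195
```

Run:
```python
from h import *
rows((.458,.004,.1477,1.664))
print(ctrl.get_obs()['moment'])
```

```text
t 27.8 at [0.4596 0.0048 0.1473] jaw 1.6596 w 0.0195 F [-5.5  2.  18.6]
(0.458, 0.004, 0.1477, 1.664) tr [-0.02, -0.03, -0.07] tu [-0.05, 0.04, 0.0] rows>= 0.0 q6 -1.73
[ 0.76707062  1.21919015 -0.00834295]
```

Request:
arm_command:
  deltas:
    - {"translation": [-0.07,0,-0.03],"turn": [0.4,0,0]}
    - {"translation": [-0.07,0,-0.03],"turn": [1.2,0,0]}
    - {"translation": [-0.07,0,-0.03],"turn": [2,0,0]}
    - {"translation": [-0.07,0,-0.03],"turn": [2.8,0,0]}
    - {"translation": [-0.07,0,-0.03],"turn": [3.6,0,0]}
    - {"translation": [-0.07,0,-0.03],"turn": [4.4,0,0]}
    - {"translation": [-0.07,0,-0.03],"turn": [5.2,0,0]}
    - {"translation": [-0.07,0,-0.03],"turn": [6,0,0]}
    - {"translation": [-0.07,0,-0.03],"turn": [6.8,0,0]}
    - {"translation": [-0.07,0,-0.03],"turn": [7.6,0,0]}
    - {"translation": [-0.07,0,-0.03],"turn": [8.4,0,0]}
    - {"translation": [-0.07,0,-0.03],"turn": [8.4,0,0]}

```text
time_s: 28.8
ee_pos: [0.4581, 0.0045, 0.1476]
eef_rot: [0.33, 1.57, -0.317]
force: [-2.1, 0.3, 3.4]
grip_width: 0.0195
```

Run:
```python
from h import *
rows((.4586,.0047,.1473,.66))
print(ctrl.get_obs()['moment'],ctrl.get_obs()['qpos'])
```

```text
t 28.8 at [0.4581 0.0045 0.1476] jaw 0.9234 w 0.0195 F [-2.1  0.3  3.4]
(0.4586, 0.0047, 0.1473, 0.66) tr [0.01, 0.02, 0.01] tu [3.02, 0.01, -0.01] rows>= 2.1 q6 -0.99
[ 0.07738368  0.3263438  -0.0659173 ] [-6.99874461e-02  1.80166188e-01  1.86100198e+00 -2.91191967e-04
  1.09939557e+00 -9.93278758e-01]
```

Request:
arm_command:
  deltas:
    - {"translation": [0.02,0,0.02],"turn": [0.7,0,0]}
    - {"translation": [0.02,0,0.02],"turn": [1.4,0,0]}
    - {"translation": [0.02,0,0.02],"turn": [2.1,0,0]}
    - {"translation": [0.02,0,0.02],"turn": [2.8,0,0]}
    - {"translation": [0.02,0,0.02],"turn": [3.5,0,0]}
    - {"translation": [0.02,0,0.02],"turn": [4,0,0]}
    - {"translation": [0.02,0,0.02],"turn": [4,0,0]}
    - {"translation": [0.02,0,0.02],"turn": [4,0,0]}

```text
time_s: 29.47
ee_pos: [0.4583, 0.0042, 0.1475]
eef_rot: [0.445, 1.57, -0.546]
force: [-5.6, 0.0, 11.3]
grip_width: 0.0196
```

Run:
```python
from h import *
rows((.4586,.0047,.1473,.66))
print(ctrl.get_obs()['moment'])
```

```text
t 29.47 at [0.4583 0.0042 0.1475] jaw 0.58 w 0.0196 F [-5.6  0.  11.3]
(0.4586, 0.0047, 0.1473, 0.66) tr [0.01, 0.02, -0.01] tu [-0.92, 0.01, -0.0] rows>= 0.6 q6 -0.65
[0.06955785 1.43101308 0.07427531]
```

Request:
arm_command:
  deltas:
    - {"translation": [-0.02,0,-0.03],"turn": [0.5,0,0]}
    - {"translation": [-0.02,0,-0.03],"turn": [1,0,0]}
    - {"translation": [-0.02,0,-0.03],"turn": [1.5,0,0]}
    - {"translation": [-0.02,0,-0.03],"turn": [2,0,0]}
    - {"translation": [-0.02,0,-0.03],"turn": [2,0,0]}

```text
time_s: 29.88
ee_pos: [0.4578, 0.0047, 0.1476]
eef_rot: [-0.262, 1.57, -1.43]
force: [-3.2, -1.0, 5.3]
grip_width: 0.0192
```

Run:
```python
from h import *
rows((.4586,.0047,.1473,.66))
print(ctrl.get_obs()['moment'])
im=snap('side','s21.png',(160,140,270,235),7)
```

```text
t 29.88 at [0.4578 0.0047 0.1476] jaw 0.4031 w 0.0192 F [-3.2 -1.   5.3]
(0.4586, 0.0047, 0.1473, 0.66) tr [0.01, 0.03, 0.01] tu [-2.94, 0.01, 0.0] rows>= 2.1 q6 -0.47
[-0.32557741  0.99493656  0.08794837]
```

View pics/s21.png

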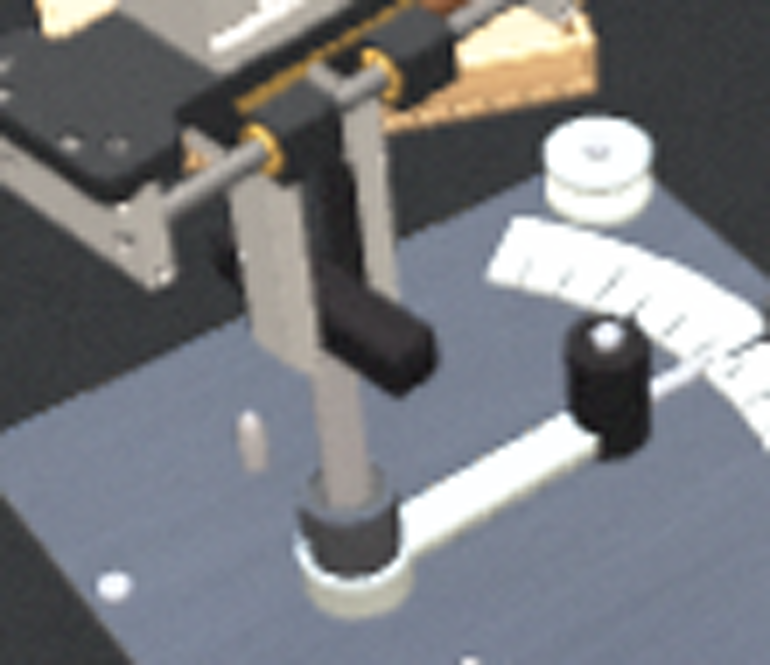

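Request:
arm_command:
  deltas:
    - {"translation": [0,0,0],"turn": [0.5,0,0]}
    - {"translation": [0,0,0],"turn": [1,0,0]}
    - {"translation": [0,0,0],"turn": [1.5,0,0]}
    - {"translation": [0,0,0],"turn": [2,0,0]}
    - {"translation": [0,0,0],"turn": [2,0,0]}

```text
time_s: 30.35
ee_pos: [0.4576, 0.0048, 0.1476]
eef_rot: [-0.512, 1.57, -1.854]
force: [-4.8, -0.1, 5.9]
grip_width: 0.0195
```

Run:
```python
from h import *
rows((.4586,.0047,.1473,.66))
print(ctrl.get_obs()['moment'])
im=snap('side','s22.png',(160,140,270,235),7)
```

```text
t 30.35 at [0.4576 0.0048 0.1476] jaw 0.2292 w 0.0195 F [-4.8 -0.1  5.9]
(0.4586, 0.0047, 0.1473, 0.66) tr [0.01, 0.04, 0.01] tu [-4.94, 0.01, 0.01] rows>= 3.4 q6 -0.3
[-0.19580272  1.19898698  0.41949072]
```

View pics/s22.png

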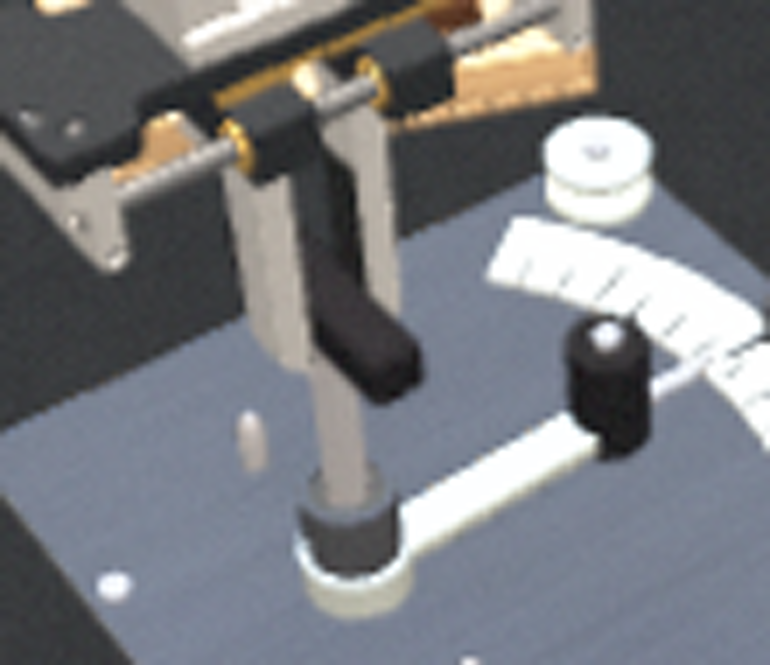

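Request:
arm_command:
  deltas:
    - {"translation": [0,0,0],"turn": [0.5,0,0]}
    - {"translation": [0,0,0],"turn": [0.9,0,0]}
    - {"translation": [0,0,0],"turn": [0.9,0,0]}
    - {"translation": [0,0,0],"turn": [0.9,0,0]}

```text
time_s: 30.73
ee_pos: [0.4576, 0.0048, 0.1476]
eef_rot: [-0.607, 1.57, -2.025]
force: [-6.0, 0.4, 5.8]
grip_width: 0.0197
```

Run:
```python
from h import *
rows((.4576,.0048,.1473,.4))
print(ctrl.get_obs()['moment'])
im=snap('side','s23.png',(160,140,270,235),7)
```

```text
t 30.73 at [0.4576 0.0048 0.1476] jaw 0.1532 w 0.0197 F [-6.   0.4  5.8]
(0.4576, 0.0048, 0.1473, 0.4) tr [0.01, -0.0, -0.0] tu [-2.83, 0.01, 0.01] rows>= 2.0 q6 -0.22
[-0.20857916  1.31785859  0.42924573]
```

View pics/s23.png

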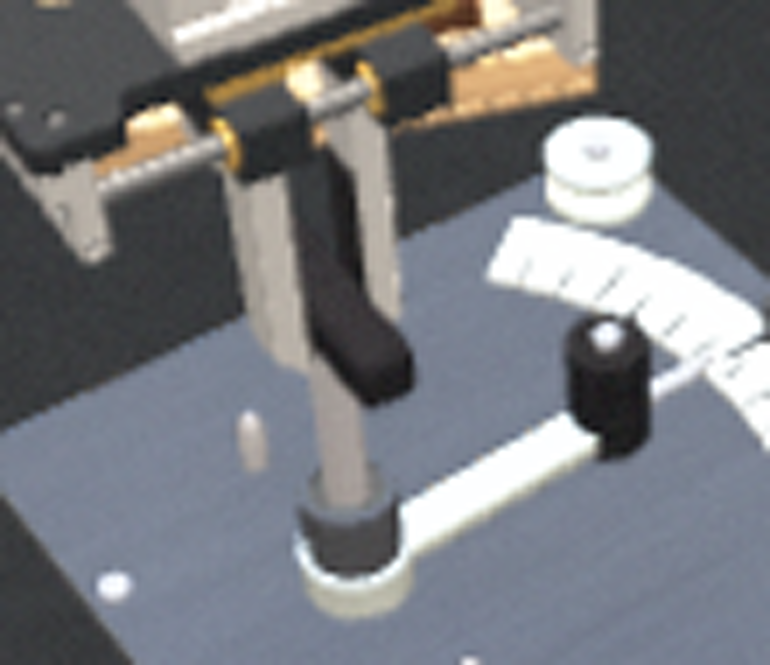

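Request:
arm_command:
  deltas:
    - {"translation": [0,0,0],"turn": [0.7,0,0]}
    - {"translation": [0,0,0],"turn": [1.4,0,0]}
    - {"translation": [0,0,0],"turn": [1.4,0,0]}
    - {"translation": [0,0,0],"turn": [1.4,0,0]}

```text
time_s: 31.12
ee_pos: [0.4576, 0.0048, 0.1476]
eef_rot: [-0.852, 1.57, -2.392]
force: [-5.5, -0.2, 6.2]
grip_width: 0.0195
```

Run:
```python
from h import *
rows((.4576,.0048,.1473,.4))
print(ctrl.get_obs()['moment'])
im=snap('side','s24.png',(160,140,270,235),7)
```

```text
t 31.12 at [0.4576 0.0048 0.1476] jaw 0.0306 w 0.0195 F [-5.5 -0.2  6.2]
(0.4576, 0.0048, 0.1473, 0.4) tr [0.01, 0.0, 0.0] tu [-4.23, 0.0, 0.01] rows>= 3.0 q6 -0.1
[-0.07922135  1.45079139  0.19565757]
```

View pics/s24.png

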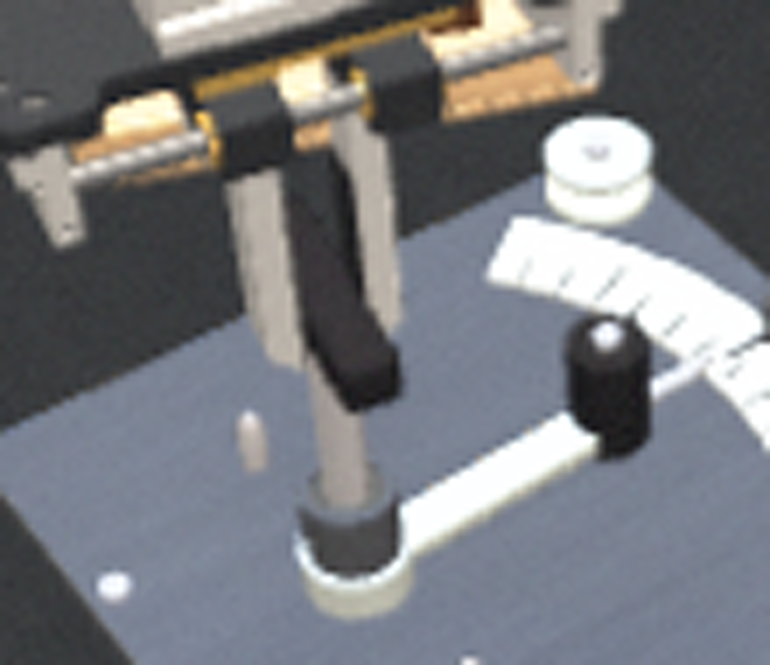

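Run:
```python
from h import *
c=np.array([.4576,.0048,.145])
for jaw,n in ((.4031,'s21 (400,370)'),(.2292,'s22 (390,370)'),(.1532,'s23 (383,375)'),(.0306,'s24 (372,380)')):
    for d in (0,.15,.3,.45):
        a=jaw+d-np.pi/2; q=c+.0425*np.array([np.cos(a),np.sin(a),0]); print(n,d,((proj('side',q)-[160,140])*7).round(0))
```

```text
s21 (400,370) 0 [415. 362.]
s21 (400,370) 0.15 [429. 351.]
s21 (400,370) 0.3 [440. 338.]
s21 (400,370) 0.45 [449. 324.]
s22 (390,370) 0 [395. 374.]
s22 (390,370) 0.15 [412. 364.]
s22 (390,370) 0.3 [427. 353.]
s22 (390,370) 0.45 [439. 340.]
s23 (383,375) 0 [386. 379.]
s23 (383,375) 0.15 [404. 369.]
s23 (383,375) 0.3 [420. 359.]
s23 (383,375) 0.45 [433. 347.]
s24 (372,380) 0 [370. 385.]
s24 (372,380) 0.15 [390. 377.]
s24 (372,380) 0.3 [407. 368.]
s24 (372,380) 0.45 [422. 357.]
```

Request:
arm_command:
  deltas:
    - {"translation": [0,0,0],"turn": [0.5,0,0]}
    - {"translation": [0,0,0],"turn": [1,0,0]}
    - {"translation": [0,0,0],"turn": [1,0,0]}

```text
time_s: 31.42
ee_pos: [0.4575, 0.0049, 0.1476]
eef_rot: [-1.0, 1.57, -2.63]
force: [-6.1, 1.2, 6.7]
grip_width: 0.0197
```

Run:
```python
from h import *
rows((.4576,.0048,.1473,.4))
print(ctrl.get_obs()['moment'])
```

```text
t 31.42 at [0.4575 0.0049 0.1476] jaw -0.0592 w 0.0197 F [-6.1  1.2  6.7]
(0.4576, 0.0048, 0.1473, 0.4) tr [0.01, 0.0, 0.0] tu [-5.26, 0.0, 0.01] rows>= 3.7 q6 -0.01
[0.05498656 1.52626143 0.15247006]
```

Request:
arm_command:
  deltas:
    - {"translation": [0,0,0],"turn": [0.5,0,0]}
    - {"translation": [0,0,0],"turn": [1,0,0]}
    - {"translation": [0,0,0],"turn": [1,0,0]}

```text
time_s: 31.67
ee_pos: [0.4575, 0.0049, 0.1476]
eef_rot: [-1.089, 1.57, -2.806]
force: [-5.7, 0.2, 6.9]
grip_width: 0.0195
```

Run:
```python
from h import *
rows((.4576,.0048,.1473,.4))
print(ctrl.get_obs()['moment'])
im=snap('side','s25.png',(160,140,270,235),7)
```

```text
t 31.67 at [0.4575 0.0049 0.1476] jaw -0.1466 w 0.0195 F [-5.7  0.2  6.9]
(0.4576, 0.0048, 0.1473, 0.4) tr [0.01, 0.0, 0.0] tu [-6.26, 0.0, 0.01] rows>= 4.4 q6 0.08
[0.10460963 1.60792603 0.06810803]
```

View pics/s25.png

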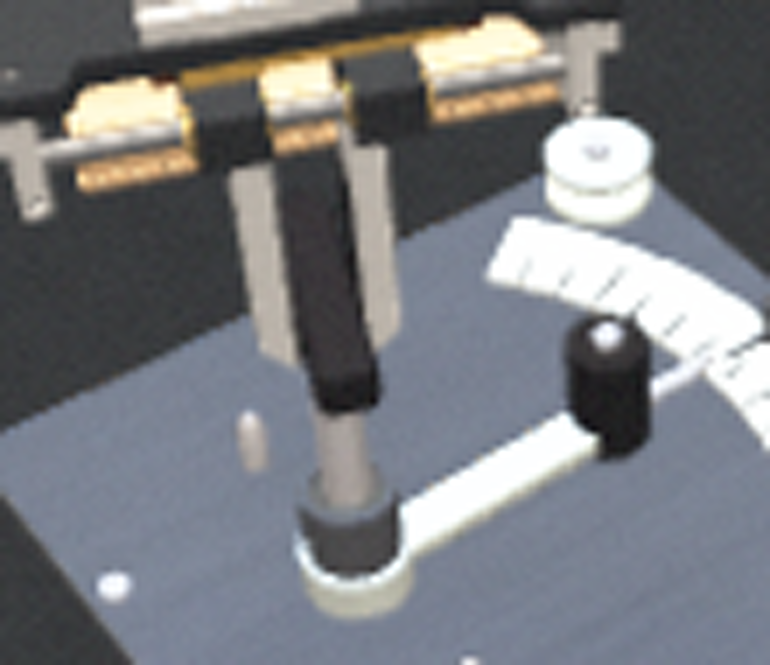

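Request:
arm_command:
  deltas:
    - {"translation": [0,0,0],"turn": [0.7,0,0]}
    - {"translation": [0,0,0],"turn": [1.4,0,0]}
    - {"translation": [0,0,0],"turn": [2.1,0,0]}
    - {"translation": [0,0,0],"turn": [2.8,0,0]}
    - {"translation": [0,0,0],"turn": [3.5,0,0]}
    - {"translation": [0,0,0],"turn": [3.5,0,0]}

```text
time_s: 32.22
ee_pos: [0.4576, 0.0051, 0.1475]
eef_rot: [-1.596, 1.57, 2.663]
force: [-4.8, 2.5, 6.5]
grip_width: 0.0193
```

Run:
```python
from h import *
rows((.4576,.0048,.1473,.4))
print(ctrl.get_obs()['moment'],ctrl.get_obs()['tau'])
```

```text
t 32.22 at [0.4576 0.0051 0.1475] jaw -0.4534 w 0.0193 F [-4.8  2.5  6.5]
(0.4576, 0.0048, 0.1473, 0.4) tr [0.01, 0.0, 0.01] tu [-9.78, -0.0, 0.0] rows>= 6.8 q6 0.38
[ 0.44750725  1.22985698 -0.01879721] [ -0.76052846 -40.69604516 -32.3718524   -0.31813092  -1.75355449
   1.38029292]
```

Request:
arm_command:
  deltas:
    - {"translation": [0,0,0],"turn": [0.7,0,0]}
    - {"translation": [0,0,0],"turn": [1.4,0,0]}
    - {"translation": [0,0,0],"turn": [2.1,0,0]}
    - {"translation": [0,0,0],"turn": [2.1,0,0]}

```text
time_s: 32.55
ee_pos: [0.4574, 0.0052, 0.1475]
eef_rot: [-1.376, 1.57, 2.699]
force: [-6.8, 2.4, 7.5]
grip_width: 0.0193
```

Run:
```python
from h import *
rows((.4576,.0048,.1473,.4))
print(ctrl.get_obs()['moment'],ctrl.get_obs()['tau'])
```

```text
t 32.55 at [0.4574 0.0052 0.1475] jaw -0.6366 w 0.0193 F [-6.8  2.4  7.5]
(0.4576, 0.0048, 0.1473, 0.4) tr [0.01, 0.01, 0.01] tu [-11.88, -0.0, 0.01] rows>= 8.3 q6 0.57
[0.71218626 1.69038858 0.07499698] [ -1.242056   -40.32302856 -32.78132915  -0.55660425  -2.28881411
   1.42733216]
```

Run:
```python
from h import *
im=snap('side','s26.png',(160,120,270,235),6.5)
c=np.array([.4576,.0048,.145])
for d in (0,.2,.4,.6):
    a=-.6366+d-np.pi/2; q=c+.0425*np.array([np.cos(a),np.sin(a),0]); print(d,((proj('side',q)-[160,120])*6.5).round(0))
```

```text
0 [257. 495.]
0.2 [283. 497.]
0.4 [309. 495.]
0.6 [336. 490.]
```

View pics/s26.png

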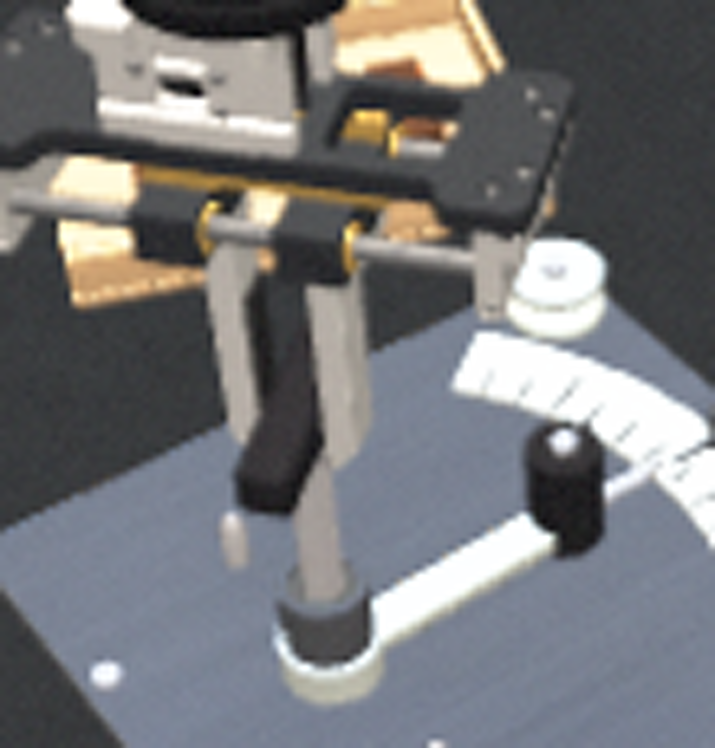

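Request:
arm_command:
  deltas:
    - {"translation": [0,0,0],"turn": [0.7,0,0]}
    - {"translation": [0,0,0],"turn": [1.4,0,0]}
    - {"translation": [0,0,0],"turn": [1.4,0,0]}

```text
time_s: 32.85
ee_pos: [0.4574, 0.0052, 0.1475]
eef_rot: [-1.281, 1.57, 2.673]
force: [-6.0, 3.1, 6.8]
grip_width: 0.0197
```

Run:
```python
from h import *
rows((.4576,.0048,.1473,.4))
print(ctrl.get_obs()['moment'],ctrl.get_obs()['tau'])
```

```text
t 32.85 at [0.4574 0.0052 0.1475] jaw -0.7584 w 0.0197 F [-6.   3.1  6.8]
(0.4576, 0.0048, 0.1473, 0.4) tr [0.01, 0.02, 0.01] tu [-13.27, -0.0, 0.01] rows>= 9.3 q6 0.69
[0.83325695 1.70604245 0.29636271] [ -1.74936958 -40.31620502 -32.82253861  -0.64725548  -2.34732717
   1.61638733]
```

Request:
arm_command:
  deltas:
    - {"translation": [0,0,0],"turn": [0.7,0,0]}
    - {"translation": [0,0,0],"turn": [1.4,0,0]}
    - {"translation": [0,0,0],"turn": [1.4,0,0]}

```text
time_s: 33.1
ee_pos: [0.4575, 0.0053, 0.1476]
eef_rot: [-1.373, 1.57, 2.459]
force: [-5.4, 3.0, 7.0]
grip_width: 0.0197
```

Run:
```python
from h import *
rows((.4576,.0048,.1473,.4))
print(ctrl.get_obs()['moment'],ctrl.get_obs()['tau'])
```

```text
t 33.1 at [0.4575 0.0053 0.1476] jaw -0.8804 w 0.0197 F [-5.4  3.   7. ]
(0.4576, 0.0048, 0.1473, 0.4) tr [0.01, 0.02, 0.01] tu [-14.67, -0.0, 0.01] rows>= 10.2 q6 0.81
[0.89227558 1.72728948 0.44900757] [ -1.86272543 -40.24616003 -32.67989874  -0.63778834  -2.3061119
   1.69901423]
```

Request:
arm_command:
  deltas:
    - {"translation": [0,0,0],"turn": [0.7,0,0]}
    - {"translation": [0,0,0],"turn": [1.4,0,0]}
    - {"translation": [0,0,0],"turn": [1.4,0,0]}

```text
time_s: 33.35
ee_pos: [0.4576, 0.0053, 0.1476]
eef_rot: [-1.594, 1.57, 2.116]
force: [-5.2, 3.3, 6.4]
grip_width: 0.0197
```

Run:
```python
from h import *
rows((.4576,.0048,.1473,.4))
print(ctrl.get_obs()['moment'],ctrl.get_obs()['tau'])
```

```text
t 33.35 at [0.4576 0.0053 0.1476] jaw -1.0027 w 0.0197 F [-5.2  3.3  6.4]
(0.4576, 0.0048, 0.1473, 0.4) tr [0.01, 0.02, 0.01] tu [-16.07, -0.01, 0.01] rows>= 11.2 q6 0.93
[0.94202966 1.45486114 0.21272546] [ -1.74214415 -40.61131597 -32.56274343  -0.75257868  -1.9695662
   1.53736476]
```

Request:
arm_command:
  deltas:
    - {"translation": [-0.5,0,0],"turn": [0,0,0]}
    - {"translation": [-1.2,0,0],"turn": [0,0,0]}
    - {"translation": [-2,0,0],"turn": [0,0,0]}
    - {"translation": [-3,0,0],"turn": [0,0,0]}
    - {"translation": [-3.2,0,0],"turn": [0,0,0]}
    - {"translation": [-3.2,0,0],"turn": [0,0,0]}

```text
time_s: 33.85
ee_pos: [0.4584, 0.0049, 0.2282]
eef_rot: [2.46, 1.568, -0.111]
force: [-1.2, -1.2, -2.2]
grip_width: 0.0193
```

Run:
```python
from h import *
rows((.3475,-.309,.225,1.1535),(.3475,-.309,.18,1.1535))
im=snap('side','s27.png',(160,100,290,235),5.5)
```

```text
t 33.85 at [0.4584 0.0049 0.2282] jaw -1.0003 w 0.0193 F [-1.2 -1.2 -2.2]
(0.3475, -0.309, 0.225, 1.1535) tr [0.12, 8.17, 10.52] tu [11.32, -0.04, -0.01] rows>= 8.0 q6 0.93
(0.3475, -0.309, 0.18, 1.1535) tr [1.92, 8.17, 10.52] tu [11.32, -0.04, -0.01] rows>= 8.1 q6 0.93
```

View pics/s27.png

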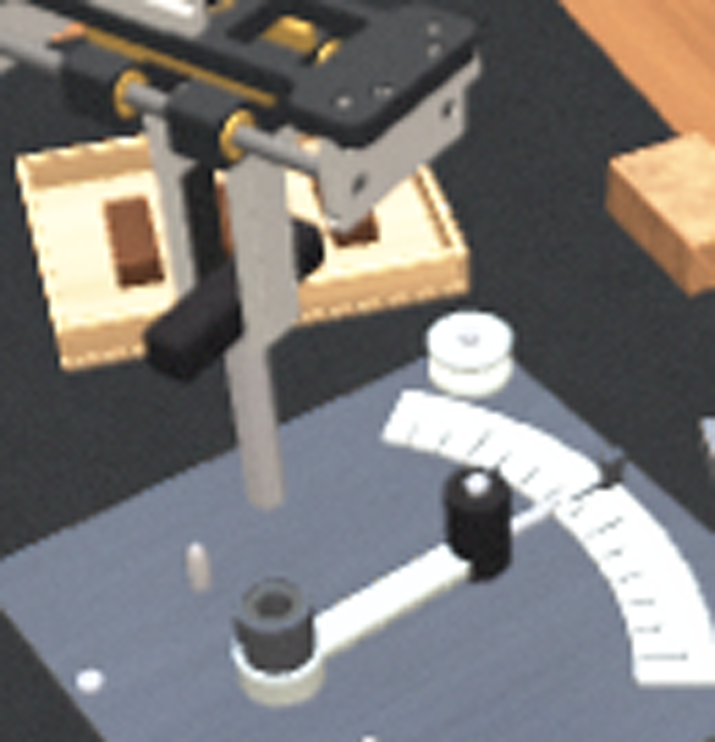

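Key is free, blanks still in the tray, pointer still on the marker. To the stand.

Request:
arm_command:
  deltas:
    - {"translation": [0,8.2,10.5],"turn": [11.3,0,0]}
    - {"translation": [0,8.2,10.5],"turn": [11.3,0,0]}
    - {"translation": [0,8.2,10.5],"turn": [11.3,0,0]}
    - {"translation": [0,8.2,10.5],"turn": [11.3,0,0]}
    - {"translation": [0,8.2,10.5],"turn": [11.3,0,0]}
    - {"translation": [0,8.2,10.5],"turn": [11.3,0,0]}
    - {"translation": [0,8.2,10.5],"turn": [11.3,0,0]}
    - {"translation": [0,8.2,10.5],"turn": [11.3,0,0]}
    - {"translation": [0,8.2,10.5],"turn": [11.3,0,0]}
    - {"translation": [0,8.2,10.5],"turn": [11.3,0,0]}
    - {"translation": [0,8.2,10.5],"turn": [11.3,0,0]}
    - {"translation": [0,8.2,10.5],"turn": [11.3,0,0]}

```text
time_s: 34.9
ee_pos: [0.3473, -0.3082, 0.2264]
eef_rot: [-0.464, 1.57, 2.263]
force: [0.6, 0.2, -1.9]
grip_width: 0.0198
```

Run:
```python
from h import *
rows((.3475,-.309,.18,1.1535))
p,Rm=Rcur(); 
print((proj('side',p-[0,0,.1097])-[130,250])*4.5,(proj('side',[.3475,-.309,.05])-[130,250])*4.5)
im=snap('side','s28.png',(130,250,300,384),4.5)
im=snap('top','t28.png',(320,230,440,330),6)
print((proj('top',p-[0,0,.1097])-[320,230])*6,(proj('top',[.3475,-.309,.05])-[320,230])*6)
```

```text
t 34.9 at [ 0.3473 -0.3082  0.2264] jaw -1.9857 w 0.0198 F [ 0.6  0.2 -1.9]
(0.3475, -0.309, 0.18, 1.1535) tr [1.86, 0.03, -0.02] tu [0.03, 0.01, 0.01] rows>= 1.1 q6 1.18
[342.78194593 404.33498545] [360.80287146 479.72489592]
[417.99814509 390.86496444] [376.51787222 370.48931897]
```

View pics/s28.png

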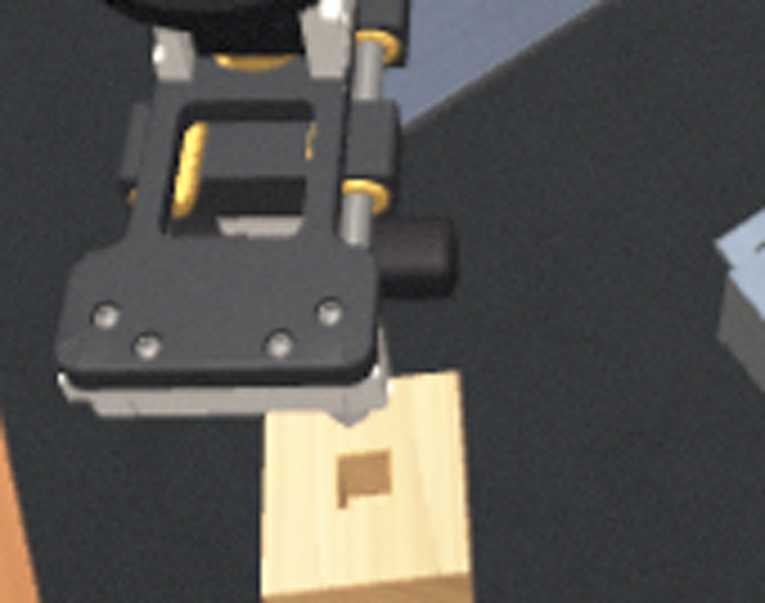

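View pics/t28.png

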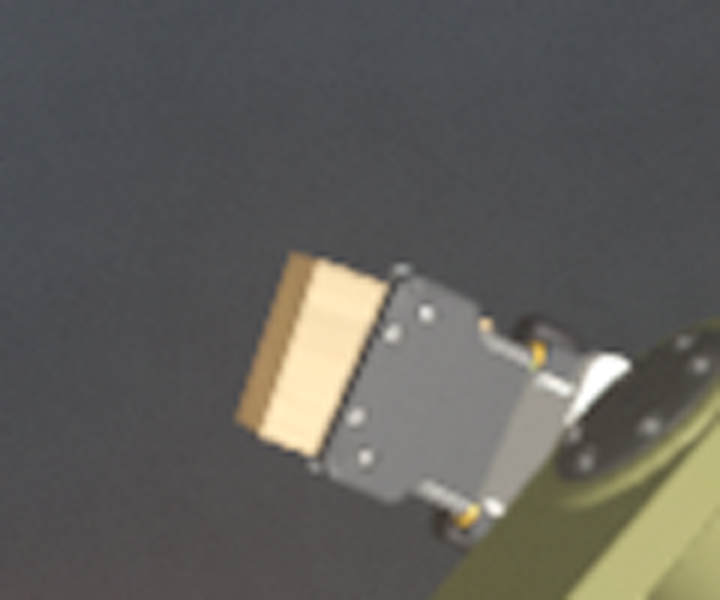

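Request:
arm_command:
  deltas:
    - {"translation": [1,0.02,0],"turn": [0,0,0]}
    - {"translation": [2,0.02,0],"turn": [0,0,0]}
    - {"translation": [2.6,0.02,0],"turn": [0,0,0]}
    - {"translation": [3,0.02,0],"turn": [0,0,0]}
    - {"translation": [3,0.02,0],"turn": [0,0,0]}
    - {"translation": [3,0.02,0],"turn": [0,0,0]}

```text
time_s: 35.5
ee_pos: [0.3471, -0.309, 0.1524]
eef_rot: [-0.856, 1.57, 1.87]
force: [0.1, 3.9, -3.3]
grip_width: 0.02
```

Run:
```python
from h import *
rows((.3475,-.309,.117,1.1535))
print(ctrl.get_obs()['moment'])
```

```text
t 35.5 at [ 0.3471 -0.309   0.1524] jaw -1.9871 w 0.02 F [ 0.1  3.9 -3.3]
(0.3475, -0.309, 0.117, 1.1535) tr [1.42, -0.01, -0.02] tu [0.01, 0.01, 0.01] rows>= 0.8 q6 1.18
[ 1.0416373  -0.07069225 -0.00821355]
```

Request:
arm_command:
  deltas:
    - {"translation": [0.4,-0.05,0.02],"turn": [0,0,0]}
    - {"translation": [0.8,-0.05,0.02],"turn": [0,0,0]}
    - {"translation": [1.2,-0.05,0.02],"turn": [0,0,0]}
    - {"translation": [1.4,-0.05,0.02],"turn": [0,0,0]}
    - {"translation": [1.4,-0.05,0.02],"turn": [0,0,0]}

```text
time_s: 35.92
ee_pos: [0.3464, -0.308, 0.1159]
eef_rot: [-0.217, 1.569, 2.508]
force: [-0.5, 0.0, -3.1]
grip_width: 0.02
```

Run:
```python
from h import *
rows((.3475,-.309,.115,1.1535))
print(ctrl.get_obs()['moment'])
```

```text
t 35.92 at [ 0.3464 -0.308   0.1159] jaw -1.988 w 0.02 F [-0.5  0.  -3.1]
(0.3475, -0.309, 0.115, 1.1535) tr [0.03, 0.02, -0.06] tu [0.0, 0.02, 0.0] rows>= 0.0 q6 1.18
[ 0.17560176  0.02997384 -0.02697114]
```

Request:
arm_command:
  deltas:
    - {"translation": [0.02,0,0],"turn": [0,0,0]}
    - {"translation": [0.02,0,0],"turn": [0,0,0]}
    - {"translation": [0.02,0,0],"turn": [0,0,0]}
    - {"translation": [0.02,0,0],"turn": [0,0,0]}
    - {"translation": [-1,0,0],"turn": [0,0,0]}
    - {"translation": [-2.5,0,0],"turn": [0,0,0]}
    - {"translation": [-4,0,0],"turn": [0,0,0]}
    - {"translation": [-4,0,0],"turn": [0,0,0]}
  gripper: 54

```text
time_s: 36.58
ee_pos: [0.3485, -0.3099, 0.2241]
eef_rot: [2.751, 1.56, -0.808]
force: [-1.1, -0.0, 1.0]
grip_width: 0.0541
```

Run:
```python
from h import *
rows((.5,-.3,.25,None))
im=snap('side','s29.png',scale=1.5)
im=snap('top','t29.png',scale=1.5)
```

```text
t 36.58 at [ 0.3485 -0.3099  0.2241] jaw -1.988 w 0.0541 F [-1.1 -0.   1. ]
(0.5, -0.3, 0.25, None) tr [-1.0, -2.81, -5.39] tu [0.0, -0.11, -0.05] rows>= 3.7 q6 1.18
```

View pics/s29.png

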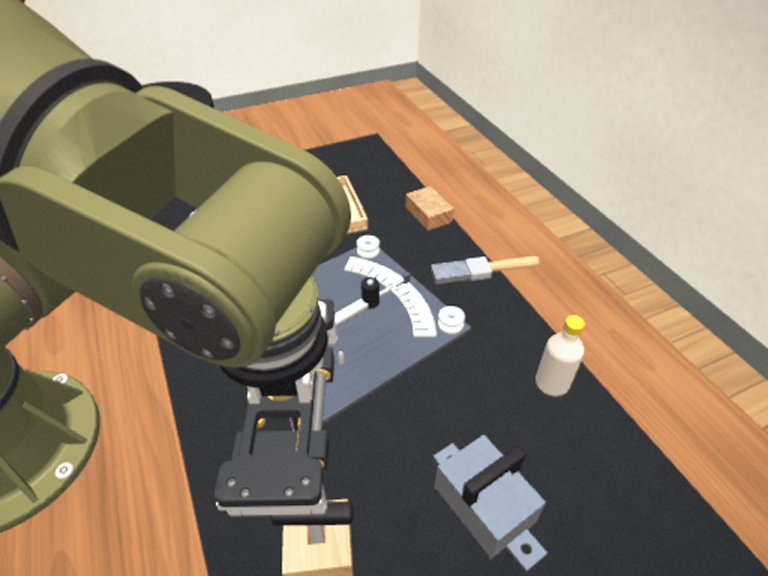

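View pics/t29.png

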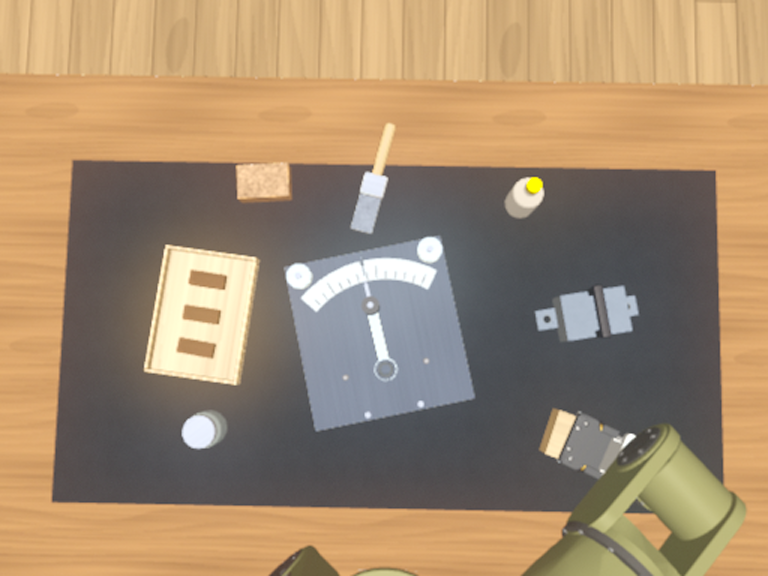

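Run:
```python
from h import *
from scipy.optimize import least_squares
np.set_printoptions(precision=4,suppress=True)
T=lambda u:np.array((345+u[0]/4,180+u[1]/4)); S=lambda u:np.array((170+u[0]/3.5,285+u[1]/3.5))
def w(p,q):
    c,s=np.cos(p[2]),np.sin(p[2]); q=np.array(q)*1e-3
    return np.array([p[0]+c*q[0]-s*q[1],p[1]+s*q[0]+c*q[1],q[2]])
Dt=[((0,70,6),(80,131)),((0,-70,6),(297,97)),((40,0,98),(215,43)),((-46,0,98),(235,180)),((-40,52,60),(130,190)),((-40,-52,60),(305,163))]
Ds=[((0,70,6),(453,68)),((0,-70,6),(632,283)),((-3,0,98),(560,103)),((-40,52,60),(430,92)),((-40,-52,60),(568,262)),((-40,-52,0),(551,305))]
def res(p,c):
    r=[]
    if 't' in c: r+= [proj('top',w(p,q))-T(u) for q,u in Dt]
    if 's' in c: r+= [proj('side',w(p,q))-S(u) for q,u in Ds]
    return np.array(r)
for c in ('t','s','ts'):
    s=least_squares(lambda p:res(p,c).ravel(),[.56,-.34,.15],loss='soft_l1'); print(c,s.x); print(res(s.x,c).round(1).tolist())
p=s.x; print('handle',w(p,(-3,0,91)))
```

```text
t [ 0.5561 -0.3434  0.1619]
[[-0.3, 0.1], [-1.6, 0.9], [0.0, -0.4], [1.1, 0.6], [1.7, -0.9], [-0.8, -0.2]]
s [ 0.56   -0.344   0.1857]
[[0.8, 2.4], [0.2, 0.1], [0.1, -1.7], [-0.3, 0.5], [-0.1, -0.4], [-0.4, 0.0]]
ts [ 0.5587 -0.344   0.1821]
[[0.1, -0.4], [-1.5, -0.6], [-0.1, -1.4], [1.7, -0.6], [2.3, -1.6], [-0.3, -1.7], [0.3, 2.5], [-0.4, 0.5], [-0.5, -1.4], [-0.9, 0.6], [-0.9, -0.1], [-1.1, 0.3]]
handle [ 0.5558 -0.3446  0.091 ]
```

Run:
```python
from h import *
rows((.556,-.3445,.2,-1.396),(.556,-.3445,.09,-1.396))
```

```text
t 36.68 at [ 0.3472 -0.3086  0.2184] jaw -1.988 w 0.0543 F [ 0.3 -0.3 -0.4]
(0.556, -0.3445, 0.2, -1.396) tr [0.76, -2.07, -8.22] tu [-6.78, -0.03, -0.02] rows>= 5.1 q6 1.18
(0.556, -0.3445, 0.09, -1.396) tr [5.16, -2.08, -8.2] tu [-6.78, -0.03, -0.02] rows>= 5.9 q6 1.18
```

Request:
arm_command:
  deltas:
    - {"translation": [0,-2.1,-8.2],"turn": [-6.8,0,0]}
    - {"translation": [0,-2.1,-8.2],"turn": [-6.8,0,0]}
    - {"translation": [0,-2.1,-8.2],"turn": [-6.8,0,0]}
    - {"translation": [0,-2.1,-8.2],"turn": [-6.8,0,0]}
    - {"translation": [0,-2.1,-8.2],"turn": [-6.8,0,0]}
    - {"translation": [0,-2.1,-8.2],"turn": [-6.8,0,0]}
    - {"translation": [1.8,-2.1,-8.2],"turn": [-6.8,0,0]}
    - {"translation": [1.8,-2.1,-8.2],"turn": [-6.8,0,0]}
    - {"translation": [1.8,-2.1,-8.2],"turn": [-6.8,0,0]}
  gripper: 50

```text
time_s: 37.43
ee_pos: [0.5542, -0.3425, 0.169]
eef_rot: [-0.783, 1.564, 2.534]
force: [-0.0, 0.4, 0.1]
grip_width: 0.05
```

Run:
```python
from h import *
rows((.556,-.3445,.09,-1.396))
im=snap('side','s30.png',(240,230,400,384),4.5)
im=snap('top','t30.png',(340,170,440,250),6)
```

```text
t 37.43 at [ 0.5542 -0.3425  0.169 ] jaw -1.395 w 0.05 F [-0.   0.4  0.1]
(0.556, -0.3445, 0.09, -1.396) tr [3.16, 0.11, -0.07] tu [0.01, 0.05, 0.05] rows>= 1.9 q6 0.79
```

View pics/s30.png

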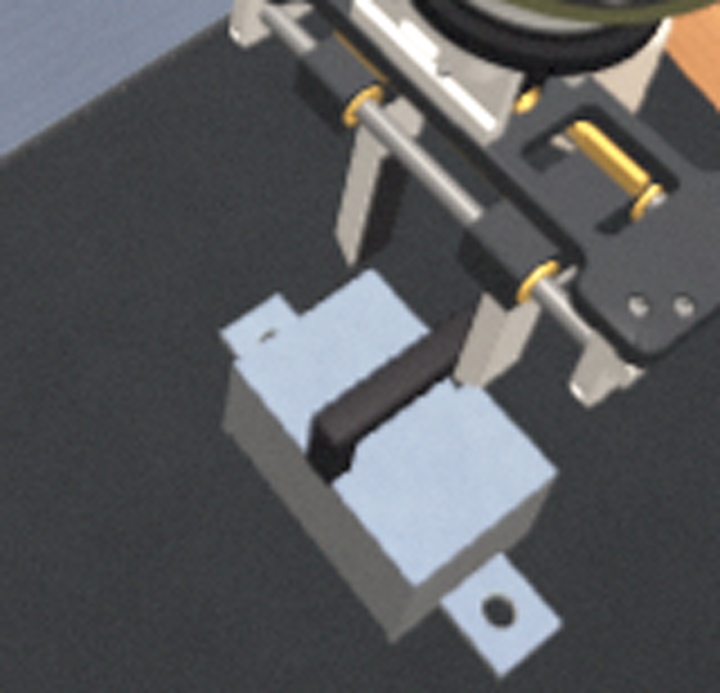

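View pics/t30.png

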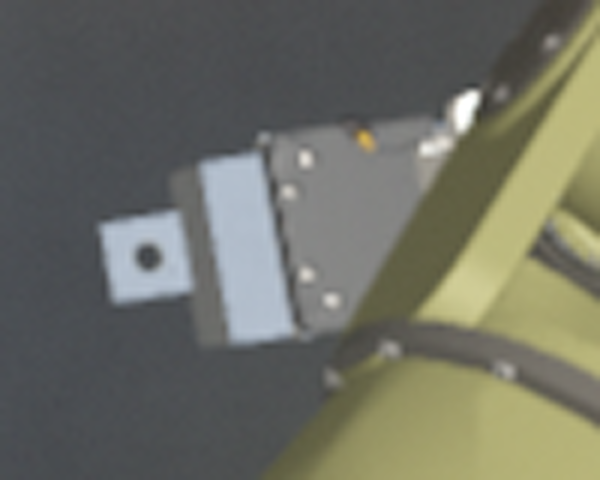

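Request:
arm_command:
  deltas:
    - {"translation": [1.5,0.05,-0.05],"turn": [0,0,0]}
    - {"translation": [2.5,0.05,-0.05],"turn": [0,0,0]}
    - {"translation": [3.1,0.05,-0.05],"turn": [0,0,0]}
    - {"translation": [3.1,0.05,-0.05],"turn": [0,0,0]}
    - {"translation": [3.1,0.05,-0.05],"turn": [0,0,0]}

```text
time_s: 37.95
ee_pos: [0.5573, -0.3448, 0.0965]
eef_rot: [2.361, 1.569, -0.605]
force: [0.7, -0.1, 1.0]
grip_width: 0.0501
```

Request:
arm_command:
  deltas:
    - {"translation": [0,0,0],"turn": [0,0,0]}
    - {"translation": [0,0,0],"turn": [0,0,0]}
    - {"translation": [0,0,0],"turn": [0,0,0]}
    - {"translation": [0,0,0],"turn": [0,0,0]}
    - {"translation": [0,0,0],"turn": [0,0,0]}
    - {"translation": [0,0,0],"turn": [0,0,0]}
  gripper: 10
  force: 60

```text
time_s: 38.45
ee_pos: [0.5571, -0.3442, 0.0951]
eef_rot: [-2.962, 1.57, 0.356]
force: [-0.7, 3.0, 2.3]
grip_width: 0.0158
```

Run:
```python
from h import *
rows((.556,-.3445,.16,None))
im=snap('side','s31.png',(240,230,400,384),4.5)
```

```text
t 38.45 at [ 0.5571 -0.3442  0.0951] jaw -1.3946 w 0.0158 F [-0.7  3.   2.3]
(0.556, -0.3445, 0.16, None) tr [-2.6, 0.0, 0.05] tu [-0.0, -0.0, 0.0] rows>= 1.6 q6 0.79
```

View pics/s31.png

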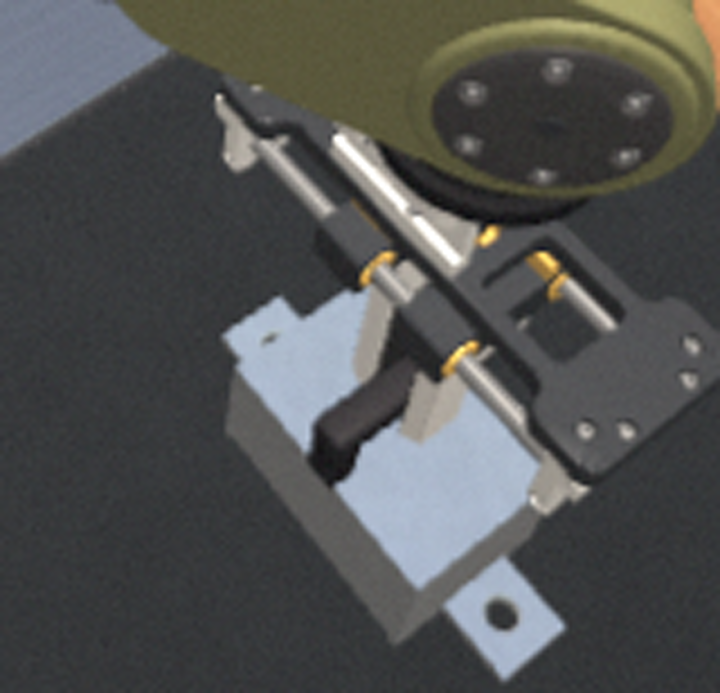

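Request:
arm_command:
  deltas:
    - {"translation": [-1,0,0],"turn": [0,0,0]}
    - {"translation": [-2,0,0],"turn": [0,0,0]}
    - {"translation": [-3,0,0],"turn": [0,0,0]}
    - {"translation": [-4,0,0],"turn": [0,0,0]}
    - {"translation": [-4,0,0],"turn": [0,0,0]}
    - {"translation": [-4,0,0],"turn": [0,0,0]}

```text
time_s: 39.0
ee_pos: [0.5571, -0.3445, 0.1948]
eef_rot: [2.279, 1.57, -0.687]
force: [1.0, 0.7, -5.7]
grip_width: 0.0149
```

Run:
```python
from h import *
rows((.456,.004,.19,.22-np.pi/2))
im=snap('side','s32.png',(240,200,400,364),4.5)
```

```text
t 39.0 at [ 0.5571 -0.3445  0.1948] jaw -1.3946 w 0.0149 F [ 1.   0.7 -5.7]
(0.456, 0.004, 0.19, -1.3507963267948966) tr [0.18, -14.43, 1.54] tu [-0.5, -0.01, -0.01] rows>= 8.7 q6 0.79
```

View pics/s32.png

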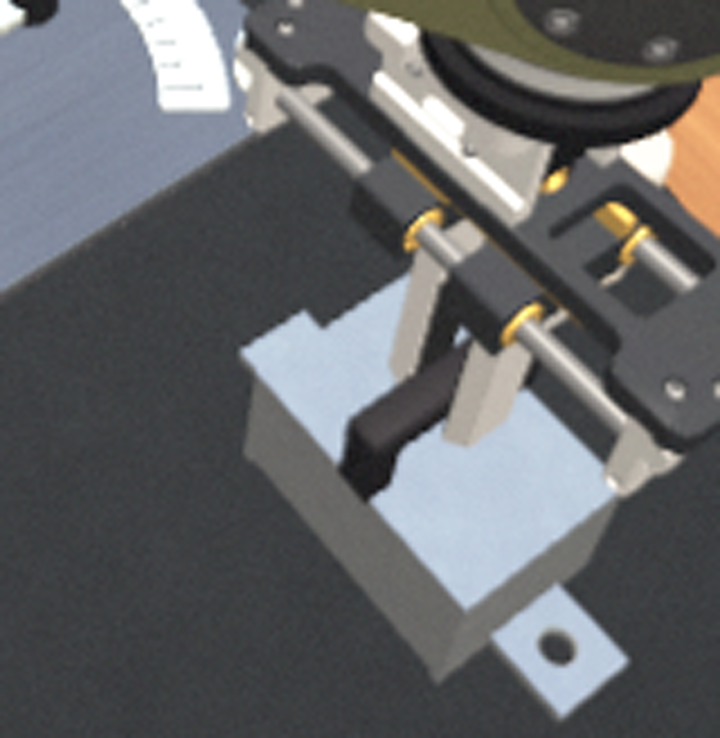

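Request:
arm_command:
  deltas:
    - {"translation": [0,-4.8,0.5],"turn": [-0.3,0,0]}
    - {"translation": [0,-14.4,1.5],"turn": [-0.5,0,0]}
    - {"translation": [0,-14.4,1.5],"turn": [-0.5,0,0]}
    - {"translation": [0,-14.4,1.5],"turn": [-0.5,0,0]}
    - {"translation": [0,-14.4,1.5],"turn": [-0.5,0,0]}
    - {"translation": [0,-14.4,1.5],"turn": [-0.5,0,0]}
    - {"translation": [0,-14.4,1.5],"turn": [-0.5,0,0]}
    - {"translation": [0,-14.4,1.5],"turn": [-0.5,0,0]}
    - {"translation": [0,-14.4,1.5],"turn": [-0.5,0,0]}
    - {"translation": [0,-14.4,1.5],"turn": [-0.5,0,0]}
    - {"translation": [0,-14.4,1.5],"turn": [-0.5,0,0]}
    - {"translation": [0,-14.4,1.5],"turn": [-0.5,0,0]}

```text
time_s: 40.05
ee_pos: [0.4568, 0.0032, 0.1936]
eef_rot: [-0.153, 1.569, -3.074]
force: [-0.6, -1.0, -3.1]
grip_width: 0.0155
```

```bash
cat > pj.py <<'E'
from h import *
def gproj(cam,off,s,zoff=.0951,gx=-.003):
    p,Rm=Rcur(); a=np.arctan2(Rm[1,1],Rm[0,1])+np.pi/2
    c,sn=np.cos(a),np.sin(a)
    for n,q in (('hole_l',(0,.07,.006)),('hole_r',(0,-.07,.006)),('rear_l_bot',(-.04,.052,0)),('rear_r_bot',(-.04,-.052,0)),('rear_l_top',(-.04,.052,.06)),('rear_r_top',(-.04,-.052,.06))):
        x=q[0]-gx; w=[p[0]+c*x-sn*q[1],p[1]+sn*x+c*q[1],p[2]-zoff+q[2]]
        print(cam,n,np.round(w,4),((proj(cam,w)-off)*s).round(0))
E
python3 - <<'E'
from pj import *
rows((.456,.004,.19,.22-np.pi/2))
im=snap('side','s33.png',(130,120,290,270),4.5)
im=snap('top','t33.png',(200,180,320,280),6)
gproj('side',[130,120],4.5); gproj('top',[200,180],6)
for n,q in (('pegl',(.4584-.07*np.sin(.22),.0047+.07*np.cos(.22),.037)),('pegr',(.4584+.07*np.sin(.22),.0047-.07*np.cos(.22),.037))): print(n,np.round(q,4),((proj('side',q)-[130,120])*4.5).round(),((proj('top',q)-[200,180])*6).round())
E
```

```text
t 40.05 at [0.4568 0.0032 0.1936] jaw -1.3507 w 0.0155 F [-0.6 -1.  -3.1]
(0.456, 0.004, 0.19, -1.3507963267948966) tr [0.14, -0.04, 0.02] tu [0.0, 0.02, 0.0] rows>= 0.1 q6 1.28
side hole_l [0.4448 0.0716 0.1048] [282. 264.]
side hole_r [ 0.4751 -0.065   0.1048] [432. 424.]
side rear_l_bot [0.4096 0.0454 0.0988] [233. 324.]
side rear_r_bot [ 0.4322 -0.0562  0.0988] [341. 448.]
side rear_l_top [0.4096 0.0454 0.1588] [215. 236.]
side rear_r_top [ 0.4322 -0.0562  0.1588] [328. 360.]
top hole_l [0.4448 0.0716 0.1048] [171. 420.]
top hole_r [ 0.4751 -0.065   0.1048] [516. 350.]
top rear_l_bot [0.4096 0.0454 0.0988] [236. 510.]
top rear_r_bot [ 0.4322 -0.0562  0.0988] [491. 457.]
top rear_l_top [0.4096 0.0454 0.1588] [228. 519.]
top rear_r_top [ 0.4322 -0.0562  0.1588] [498. 464.]
pegl [0.4431 0.073  0.037 ] [293. 354.] [180. 420.]
pegr [ 0.4737 -0.0636  0.037 ] [436. 513.] [505. 353.]
```

View pics/s33.png

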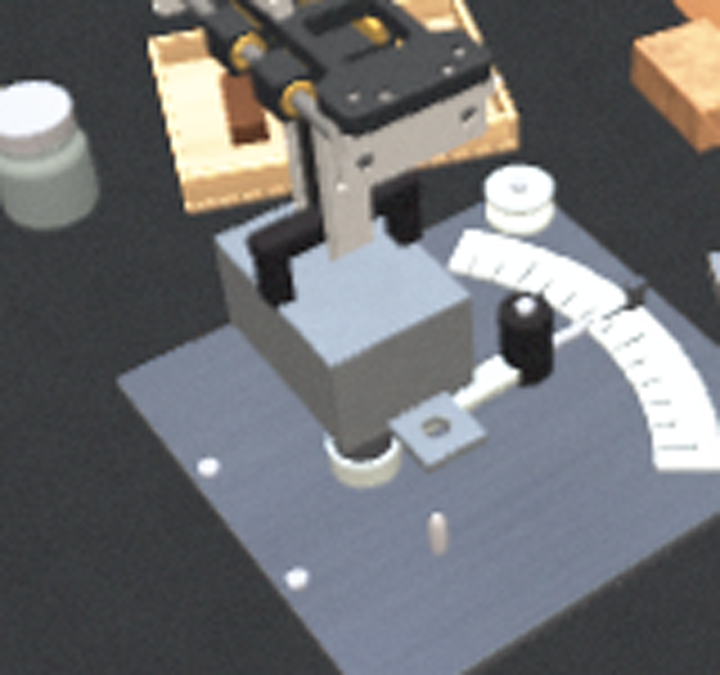

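View pics/t33.png

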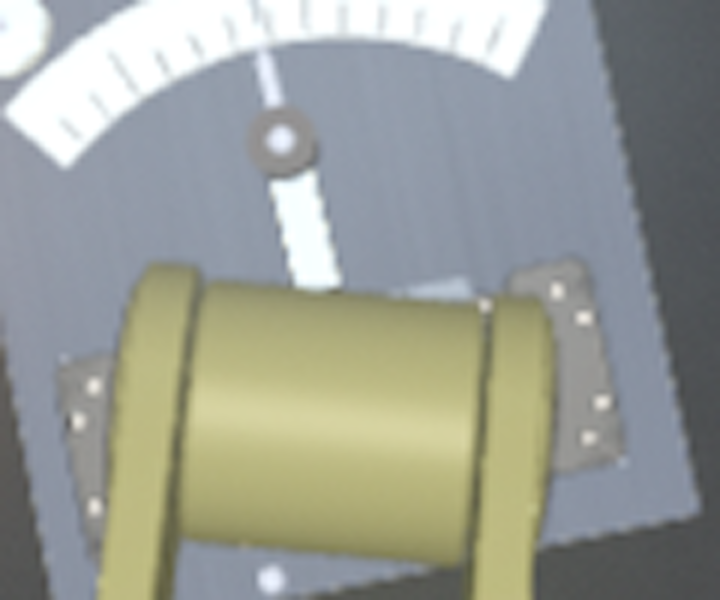

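Request:
arm_command:
  deltas:
    - {"translation": [0.7,-0.08,0.06],"turn": [0,0,0]}
    - {"translation": [1.4,-0.08,0.06],"turn": [0,0,0]}
    - {"translation": [2,-0.08,0.06],"turn": [0,0,0]}
    - {"translation": [2,-0.08,0.06],"turn": [0,0,0]}
    - {"translation": [2,-0.08,0.06],"turn": [0,0,0]}
    - {"translation": [2,-0.08,0.06],"turn": [0,0,0]}

```text
time_s: 40.65
ee_pos: [0.4556, 0.0046, 0.1454]
eef_rot: [2.821, 1.57, -0.101]
force: [-0.2, -0.1, -3.4]
grip_width: 0.0155
```

Run:
```python
from pj import *
rows((.456,.005,.14,.22-np.pi/2))
im=snap('side','s34.png',(170,160,270,260),7)
gproj('side',[170,160],7)
for n,q in (('pegl',(.4584-.07*np.sin(.22),.0047+.07*np.cos(.22),.037)),('pegr',(.4584+.07*np.sin(.22),.0047-.07*np.cos(.22),.037))): print(n,np.round(q,4),((proj('side',q)-[170,160])*7).round())
```

```text
t 40.65 at [0.4556 0.0046 0.1454] jaw -1.3518 w 0.0155 F [-0.2 -0.1 -3.4]
(0.456, 0.005, 0.14, -1.3507963267948966) tr [0.22, -0.01, -0.02] tu [-0.01, -0.01, -0.0] rows>= 0.1 q6 1.28
side hole_l [0.4434 0.0737 0.0565] [170. 230.]
side hole_r [ 0.4738 -0.0629  0.0565] [394. 478.]
side rear_l_bot [0.4082 0.0474 0.0505] [ 97. 322.]
side rear_r_bot [ 0.4308 -0.0541  0.0505] [259. 514.]
side rear_l_top [0.4082 0.0474 0.1105] [ 71. 196.]
side rear_r_top [ 0.4308 -0.0541  0.1105] [240. 388.]
pegl [0.4431 0.073  0.037 ] [177. 270.]
pegr [ 0.4737 -0.0636  0.037 ] [398. 518.]
```

View pics/s34.png

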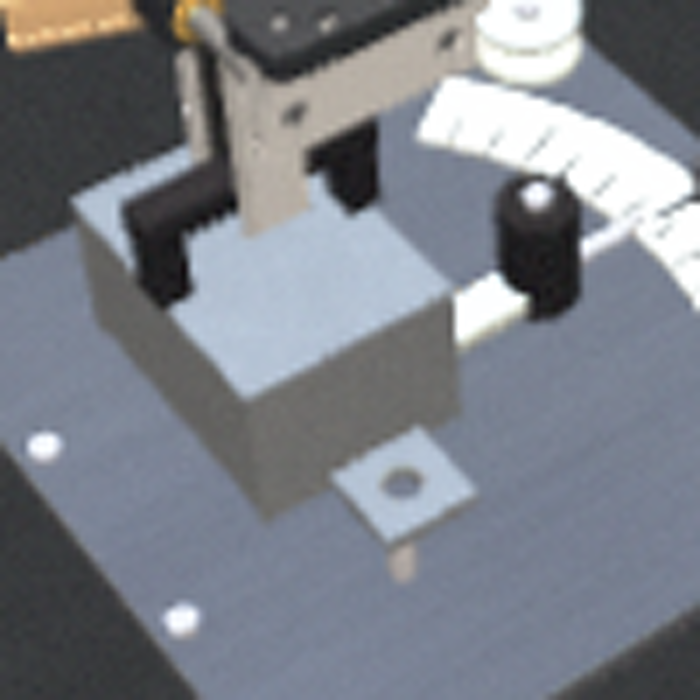

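Run:
```python
from pj import *
b=np.array([2,3])/7
print('hole_r',onz('side',np.array([403,484])/7+[170,160]-b,.0565))
print('rear r bot',onz('side',np.array([265,520])/7+[170,160]-b,.0505))
print('pegr foot obs', onz('side',np.array([403,578])/7+[170,160]-b,.012))
K=np.array([.4737,-.0636,.012]); print((proj('side',K)-[170,160])*7)
```

```text
hole_r [ 0.47520707 -0.06508458  0.0565    ]
rear r bot [ 0.43158696 -0.05586205  0.0505    ]
pegr foot obs [ 0.47179265 -0.06727807  0.012     ]
[402.29122086 564.9563815 ]
```

Request:
arm_command:
  deltas:
    - {"translation": [0,-0.05,0.04],"turn": [0,0,0]}
    - {"translation": [0.25,-0.05,0.04],"turn": [0,0,0]}
    - {"translation": [0.5,-0.05,0.04],"turn": [0,0,0]}
    - {"translation": [0.8,-0.05,0.04],"turn": [0,0,0]}
    - {"translation": [0.8,-0.05,0.04],"turn": [0,0,0]}
    - {"translation": [0.8,-0.05,0.04],"turn": [0,0,0]}

```text
time_s: 41.2
ee_pos: [0.4536, 0.0062, 0.1241]
eef_rot: [-0.27, 1.57, 3.091]
force: [-0.6, 0.5, -3.7]
grip_width: 0.0155
```

Run:
```python
from pj import *
rows((.456,.005,.107,.22-np.pi/2)); print(ctrl.get_obs()['moment'])
im=snap('side','s35.png',(170,160,270,260),7)
```

```text
t 41.2 at [0.4536 0.0062 0.1241] jaw -1.3509 w 0.0155 F [-0.6  0.5 -3.7]
(0.456, 0.005, 0.107, -1.3507963267948966) tr [0.69, 0.07, -0.08] tu [-0.0, 0.01, 0.0] rows>= 0.4 q6 1.28
[ 0.03591885  0.06525685 -0.06625758]
```

View pics/s35.png

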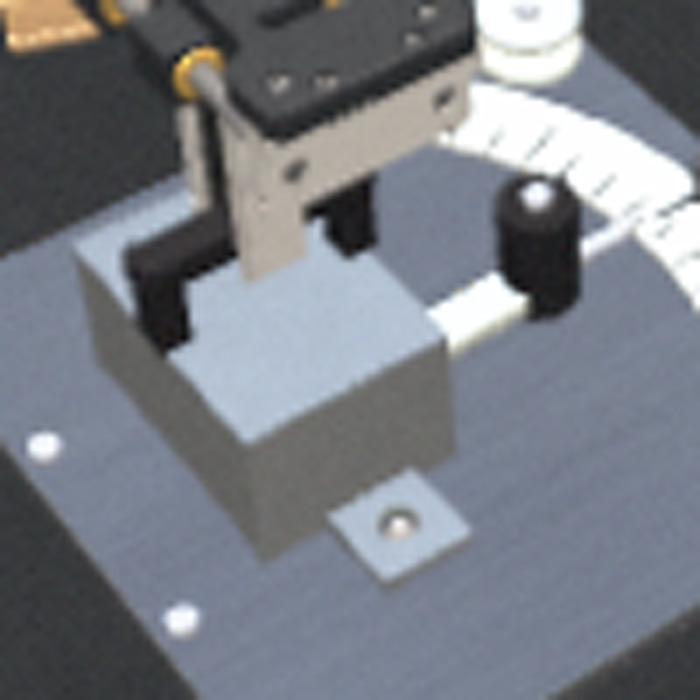

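Request:
arm_command:
  deltas:
    - {"translation": [0.2,0,0],"turn": [0,0,0]}
    - {"translation": [0.4,0,0],"turn": [0,0,0]}
    - {"translation": [0.4,0,0],"turn": [0,0,0]}
    - {"translation": [0.4,0,0],"turn": [0,0,0]}

```text
time_s: 41.58
ee_pos: [0.4537, 0.0062, 0.1144]
eef_rot: [-0.292, 1.57, 3.07]
force: [0.4, 1.1, -3.5]
grip_width: 0.0152
```

Run:
```python
from pj import *
rows((.456,.005,.107,.22-np.pi/2)); print(ctrl.get_obs()['moment'])
im=snap('side','s36.png',(170,160,270,260),7)
```

```text
t 41.58 at [0.4537 0.0062 0.1144] jaw -1.3509 w 0.0152 F [ 0.4  1.1 -3.5]
(0.456, 0.005, 0.107, -1.3507963267948966) tr [0.29, 0.07, -0.08] tu [-0.0, 0.01, 0.0] rows>= 0.2 q6 1.28
[-0.02306615 -0.03761535 -0.04447733]
```

View pics/s36.png

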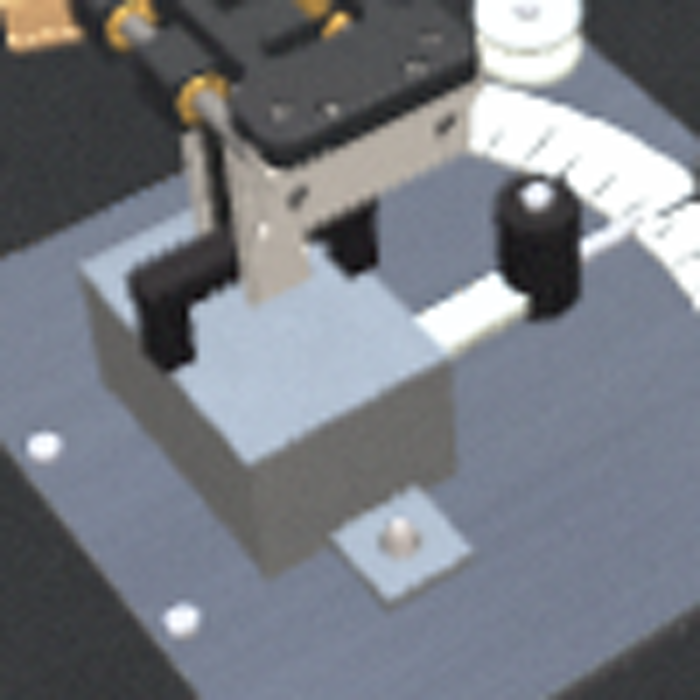

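Request:
arm_command:
  deltas:
    - {"translation": [0.1,0,0],"turn": [0,0,0]}
    - {"translation": [0.2,0,0],"turn": [0,0,0]}
    - {"translation": [0.28,0,0],"turn": [0,0,0]}
    - {"translation": [0.28,0,0],"turn": [0,0,0]}
    - {"translation": [0.28,0,0],"turn": [0,0,0]}

```text
time_s: 42.05
ee_pos: [0.4538, 0.0061, 0.1076]
eef_rot: [-0.386, 1.57, 2.975]
force: [-0.7, 0.4, -3.9]
grip_width: 0.0154
```

Run:
```python
from pj import *
rows((.456,.005,.107,.22-np.pi/2)); print(ctrl.get_obs()['moment'])
```

```text
t 42.05 at [0.4538 0.0061 0.1076] jaw -1.351 w 0.0154 F [-0.7  0.4 -3.9]
(0.456, 0.005, 0.107, -1.3507963267948966) tr [0.02, 0.06, -0.08] tu [-0.0, 0.0, 0.0] rows>= 0.1 q6 1.28
[-0.00143592 -0.03965583 -0.01225877]
```

Nearly on the plate; a small press, then release and lift.

Request:
arm_command:
  deltas:
    - {"translation": [0.05,0,0],"turn": [0,0,0]}
    - {"translation": [0.05,0,0],"turn": [0,0,0]}

```text
time_s: 42.22
ee_pos: [0.4542, 0.0061, 0.107]
eef_rot: [2.871, 1.57, -0.051]
force: [-3.9, 0.3, 4.2]
grip_width: 0.0156
```

Request:
arm_command:
  deltas:
    - {"translation": [0,0,0],"turn": [0,0,0]}
    - {"translation": [0,0,0],"turn": [0,0,0]}
    - {"translation": [0,0,0],"turn": [0,0,0]}
    - {"translation": [-0.6,0,0],"turn": [0,0,0]}
    - {"translation": [-1.5,0,0],"turn": [0,0,0]}
    - {"translation": [-3.5,0,0],"turn": [0,0,0]}
    - {"translation": [-5,0,0],"turn": [0,0,0]}
    - {"translation": [-5,6,0],"turn": [0,0,0]}
    - {"translation": [-5,9,0],"turn": [0,0,0]}
    - {"translation": [-5,9,0],"turn": [0,0,0]}
    - {"translation": [-5,9,0],"turn": [0,0,0]}
    - {"translation": [-5,9,0],"turn": [0,0,0]}
  gripper: 44

```text
time_s: 43.22
ee_pos: [0.4994, -0.1992, 0.2314]
eef_rot: [2.567, 1.57, -0.355]
force: [0.9, -0.5, 0.5]
grip_width: 0.0439
```

Run:
```python
from pj import *
rows((.45,-.3,.23,None))
im=snap('side','s37.png',scale=1.5)
im=snap('top','t37.png',scale=1.5)
```

```text
t 43.22 at [ 0.4994 -0.1992  0.2314] jaw -1.3509 w 0.0439 F [ 0.9 -0.5  0.5]
(0.45, -0.3, 0.23, None) tr [0.06, 3.5, 2.81] tu [0.0, -0.01, -0.0] rows>= 2.7 q6 0.9
```

View pics/s37.png

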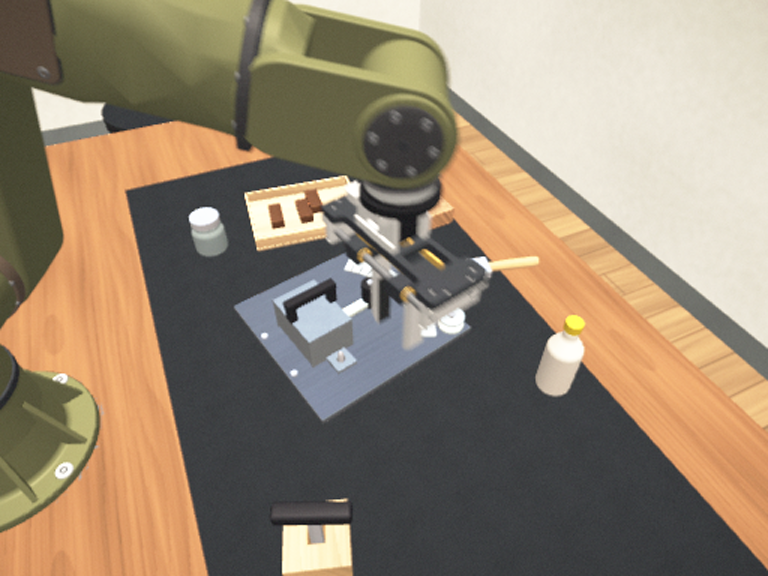

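View pics/t37.png

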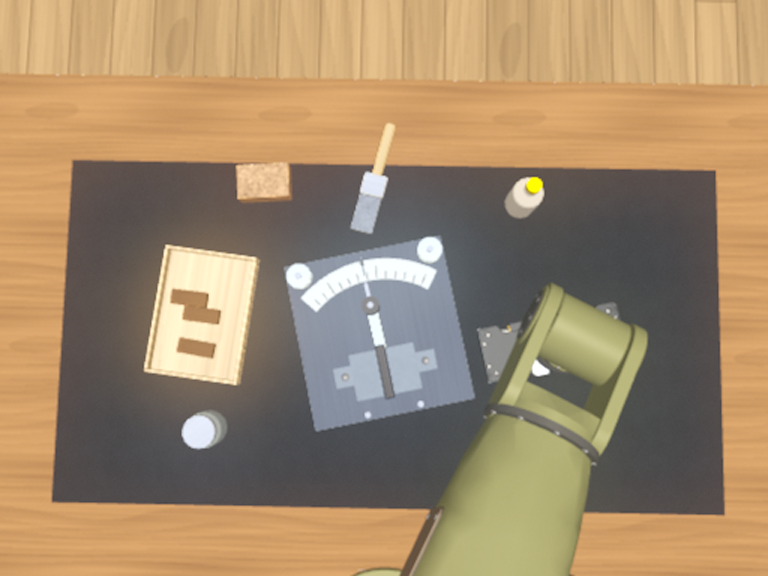

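Run:
```python
from pj import *
a=snap('top','t38.png',(90,150,310,300),3.6)
b=snap('side','s38.png',(160,110,310,260),4.5)
print(ctrl.get_obs()['time_s'])
```

```text
43.4167
```

View pics/t38.png

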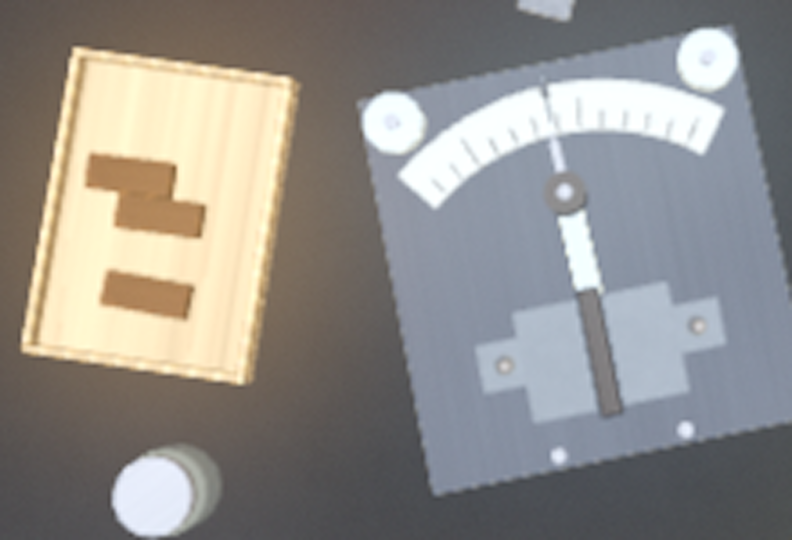

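View pics/s38.png

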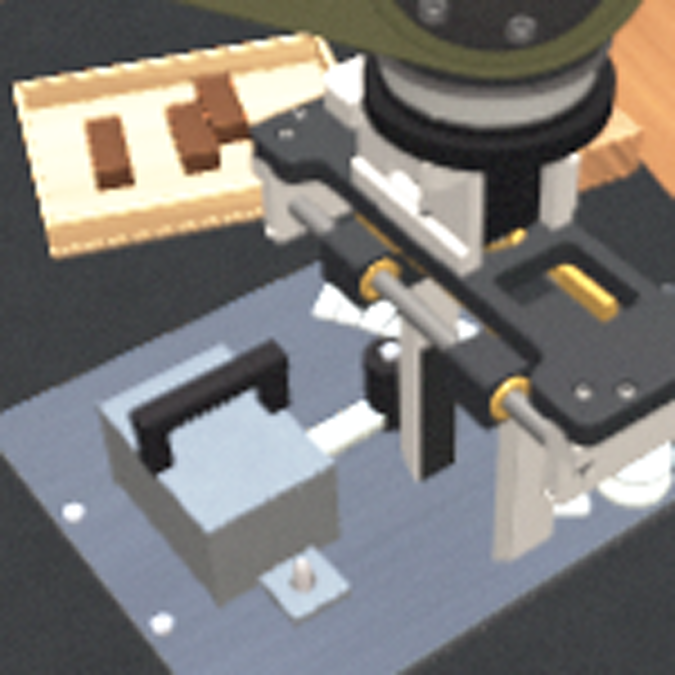

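Request:
arm_command:
  deltas:
    - {"translation": [-0.5,0,0],"turn": [0,0,0]}
    - {"translation": [-0.5,0,0],"turn": [0,0,0]}
    - {"translation": [-0.5,0,0],"turn": [0,0,0]}
    - {"translation": [-0.5,0,0],"turn": [0,0,0]}
    - {"translation": [-0.5,0,0],"turn": [0,0,0]}
    - {"translation": [-0.5,0,0],"turn": [0,0,0]}

```text
time_s: 43.92
ee_pos: [0.4992, -0.1968, 0.2433]
eef_rot: [-0.66, 1.57, 2.702]
force: [0.2, 0.2, 0.3]
grip_width: 0.0439
```

Run:
```python
from pj import *
snap('top','t39.png',(90,150,310,300),3.6)
print(ctrl.get_obs()['joint_vel'].round(3)); print(ctrl.hand_in())
```

```text
[-0.005  0.001 -0.004 -0.001 -0.     0.001]
the job is handed in; nothing more can be done
None
```

View pics/t39.png

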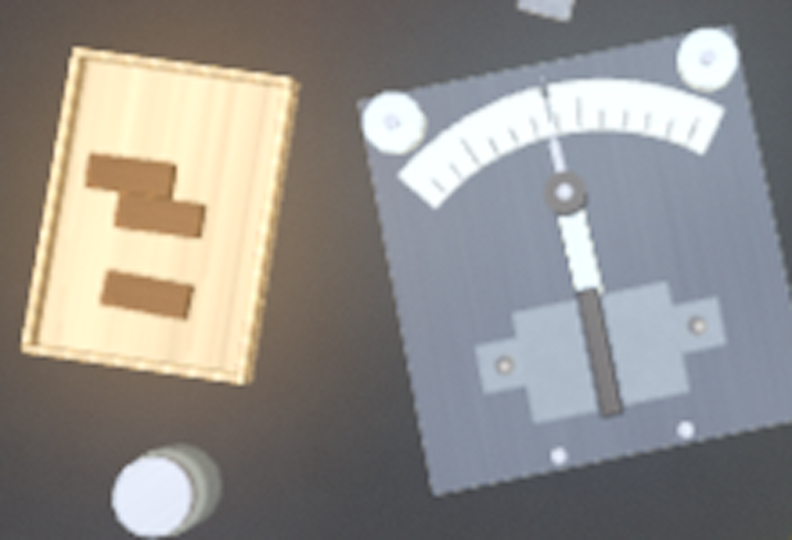

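The job was done and handed in at about 44 s. The hand-in reports no verdict, so the points below are my own checks.

- **Blanks:** all three are in the tray. One was shifted during the run while the arm was elsewhere, but it still lies in the tray.
- **Tensioner arm:** the first push left the pointer about 5–6 mm short of the marker, so I pushed again. After that, and in the last picture, pointer and marker line looked in line. The marker and the other things on the bench looked unmoved.
- **Lock screw:** the key met the socket floor at the expected height. Its angle cannot be read in the images, so that it is at the stop is inferred from torque. Torque rose to about 0.43 N m, against 0.07 N m of friction, and then fell. As I kept turning, the key slipped round in the socket, and the same torque peak came back 60° further on. That fits a screw already against its stop.
- **Key:** it is back upright in its stand, with the handle where it stood at the start.
- **Guard:** both pegs show through the foot holes, the feet touched the plate under a light press, and the open side faces the arm.
- **Check that disagreed:** the two cameras differed by about 5 mm in x for the drive. I placed the key and guard from side-camera views of the parts against the socket and pegs, and from contact forces.

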